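Load the vacuum pods with blanks and start the vacuum

TASK

Set up the vacuum clamping board for trimming: first turn the regulator knob fully anticlockwise to its off stop, then lay each of the three or four loose chipboard blanks within reach on the left flat and centred on a round pod of its own, so that no edge overhangs the pod. When all are loaded, press the spring treadle right down to its stop for a moment and let it come up again to prime the pump. After that turn the regulator knob fully clockwise to its other stop, with all blanks still centred, and leave the other things on the bench where they are.

Things in the scene. Friction and masses are not known exactly. Their poses are not given: they have to be found in the camera images.
- pod1_top (a point): centre of the flat top face of one of four identical round grey rest pods (84 mm across, 10 mm tall, fixed on an 8 mm thick aluminium board 225 mm square, top about 18 mm above the bench); z is up; a small black suction seal marks its middle
- pod2_top (a point): centre of the flat top face of one of four identical round grey rest pods (84 mm across, 10 mm tall, fixed on an 8 mm thick aluminium board 225 mm square, top about 18 mm above the bench); z is up; a small black suction seal marks its middle
- pod3_top (a point): centre of the flat top face of one of four identical round grey rest pods (84 mm across, 10 mm tall, fixed on an 8 mm thick aluminium board 225 mm square, top about 18 mm above the bench); z is up; a small black suction seal marks its middle
- pod4_top (a point): centre of the flat top face of one of four identical round grey rest pods (84 mm across, 10 mm tall, fixed on an 8 mm thick aluminium board 225 mm square, top about 18 mm above the bench); z is up; a small black suction seal marks its middle
- blank1_center (a point): centre (half-way up) of a loose chipboard blank with white faces, 36 x 50 x 16 mm (the same size as blank4); its x axis runs along the 36 mm width (grasp across it), y along the 50 mm length, z through the thickness; lies loose on the bench to the left at the start; may be absent (scraps farther away at the back and left do not count)
- blank2_center (a point): centre (half-way up) of a loose chipboard blank with white faces, 34 x 58 x 16 mm; its x axis runs along the 34 mm width (grasp across it), y along the 58 mm length, z through the thickness; lies loose on the bench to the left at the start; may be absent (scraps farther away at the back and left do not count)
- blank3_center (a point): centre (half-way up) of a loose chipboard blank with white faces, 40 x 45 x 19 mm; its x axis runs along the 40 mm width (grasp across it), y along the 45 mm length, z through the thickness; lies loose on the bench to the left at the start; may be absent (scraps farther away at the back and left do not count)
- blank4_center (a point): centre (half-way up) of a loose chipboard blank with white faces, 36 x 50 x 16 mm (the same size as blank1); its x axis runs along the 36 mm width (grasp across it), y along the 50 mm length, z through the thickness; lies loose on the bench to the left at the start; may be absent (scraps farther away at the back and left do not count)
- regulator_grip (a point): on the axis of the black regulator knob, on top of a grey box 72 x 72 x 34 mm, at the height to grip (66 mm above the bench). The knob is an upright bar 44 mm long, 14 mm wide and 32 mm tall (from 45 to 75 mm above the bench) on a 44 mm disc; x runs along the bar, y across it (grasp across y); the frame turns with the knob
- regulator (a joint): angle of the regulator knob, rad: 0 at the anticlockwise stop (off), growing clockwise seen from above to 2.4 at the clockwise stop (full vacuum); stays where it is left, turns at about 0.03 N m
- treadle_pad (a point): the place to press, in the middle of the upper face of the hinged steel treadle, near its raised free end (plate 52 mm wide and 115 mm long with black ribs, 88 mm from the hinge); about 56 mm above the bench at rest, where the plate slopes up 0.32 rad towards its free end, and 30 mm when down; at rest this point's x axis is level and points to the hinge, y lies along the hinge, z is up; pressed straight down from above
- treadle (a joint): angle of the treadle, rad: 0 up at rest, 0.30 down at its stop; a spring returns it (about 3 N at the pad to start, 8 N at the stop)
- tenon_a_center (a point): bystander: beech tenon 48 x 25 x 10 mm, its centre
- tenon_b_center (a point): bystander: beech tenon 48 x 25 x 10 mm, its centre
- glasses: bystander: spectacles, 141 x 142 x 42 mm, origin under their middle
- cord_end (a point): raised free end of a stiff black cord fixed to the bench between the pods and the blanks: from here, its highest point (165 mm above the bench), it slopes down to the bench to the right and towards the robot, about 0.2 m away, and does not give way; pass above it
There are look-alikes about, which are no part of the job. What is shaped like the part that bears blank3_center but turquoise is not meant. What is shaped like the part that bears regulator_grip but pink is not meant.

How it is judged:
On the way, in this order (a step that is already met when the one before it is completed fails the run):
1. the regulator knob is at its anticlockwise stop (off) (value of joint regulator below 0.08 rad), for 0.2 s.
2. every blank lies flat and centred on a pod of its own, let go, with the regulator still off (((horizontal distance between blank1_center and pod1_top below 0.0105 m and z of blank1_center in the frame of pod1_top below 0.014 m and angle between the z axis of blank1_center and the z axis of pod1_top, either way round below 0.12 rad) or (horizontal distance between blank1_center and pod2_top below 0.0105 m and z of blank1_center in the frame of pod2_top below 0.014 m and angle between the z axis of blank1_center and the z axis of pod2_top, either way round below 0.12 rad) or (horizontal distance between blank1_center and pod3_top below 0.0105 m and z of blank1_center in the frame of pod3_top below 0.014 m and angle between the z axis of blank1_center and the z axis of pod3_top, either way round below 0.12 rad) or (horizontal distance between blank1_center and pod4_top below 0.0105 m and z of blank1_center in the frame of pod4_top below 0.014 m and angle between the z axis of blank1_center and the z axis of pod4_top, either way round below 0.12 rad)) and ((horizontal distance between blank2_center and pod1_top below 0.008 m and z of blank2_center in the frame of pod1_top below 0.014 m and angle between the z axis of blank2_center and the z axis of pod1_top, either way round below 0.12 rad) or (horizontal distance between blank2_center and pod2_top below 0.008 m and z of blank2_center in the frame of pod2_top below 0.014 m and angle between the z axis of blank2_center and the z axis of pod2_top, either way round below 0.12 rad) or (horizontal distance between blank2_center and pod3_top below 0.008 m and z of blank2_center in the frame of pod3_top below 0.014 m and angle between the z axis of blank2_center and the z axis of pod3_top, either way round below 0.12 rad) or (horizontal distance between blank2_center and pod4_top below 0.008 m and z of blank2_center in the frame of pod4_top below 0.014 m and angle between the z axis of blank2_center and the z axis of pod4_top, either way round below 0.12 rad)) and ((horizontal distance between blank3_center and pod1_top below 0.0105 m and z of blank3_center in the frame of pod1_top below 0.014 m and angle between the z axis of blank3_center and the z axis of pod1_top, either way round below 0.12 rad) or (horizontal distance between blank3_center and pod2_top below 0.0105 m and z of blank3_center in the frame of pod2_top below 0.014 m and angle between the z axis of blank3_center and the z axis of pod2_top, either way round below 0.12 rad) or (horizontal distance between blank3_center and pod3_top below 0.0105 m and z of blank3_center in the frame of pod3_top below 0.014 m and angle between the z axis of blank3_center and the z axis of pod3_top, either way round below 0.12 rad) or (horizontal distance between blank3_center and pod4_top below 0.0105 m and z of blank3_center in the frame of pod4_top below 0.014 m and angle between the z axis of blank3_center and the z axis of pod4_top, either way round below 0.12 rad)) and ((horizontal distance between blank4_center and pod1_top below 0.0105 m and z of blank4_center in the frame of pod1_top below 0.014 m and angle between the z axis of blank4_center and the z axis of pod1_top, either way round below 0.12 rad) or (horizontal distance between blank4_center and pod2_top below 0.0105 m and z of blank4_center in the frame of pod2_top below 0.014 m and angle between the z axis of blank4_center and the z axis of pod2_top, either way round below 0.12 rad) or (horizontal distance between blank4_center and pod3_top below 0.0105 m and z of blank4_center in the frame of pod3_top below 0.014 m and angle between the z axis of blank4_center and the z axis of pod3_top, either way round below 0.12 rad) or (horizontal distance between blank4_center and pod4_top below 0.0105 m and z of blank4_center in the frame of pod4_top below 0.014 m and angle between the z axis of blank4_center and the z axis of pod4_top, either way round below 0.12 rad)) and value of joint regulator below 0.12 rad and contact force between the fingers and blank1 below 0.1 N and contact force between the fingers and blank2 below 0.1 N and contact force between the fingers and blank3 below 0.1 N and contact force between the fingers and blank4 below 0.1 N), for 0.3 s.
3. the treadle is pressed down to its stop while all blanks are centred and the regulator is off (((horizontal distance between blank1_center and pod1_top below 0.0105 m and z of blank1_center in the frame of pod1_top below 0.014 m and angle between the z axis of blank1_center and the z axis of pod1_top, either way round below 0.12 rad) or (horizontal distance between blank1_center and pod2_top below 0.0105 m and z of blank1_center in the frame of pod2_top below 0.014 m and angle between the z axis of blank1_center and the z axis of pod2_top, either way round below 0.12 rad) or (horizontal distance between blank1_center and pod3_top below 0.0105 m and z of blank1_center in the frame of pod3_top below 0.014 m and angle between the z axis of blank1_center and the z axis of pod3_top, either way round below 0.12 rad) or (horizontal distance between blank1_center and pod4_top below 0.0105 m and z of blank1_center in the frame of pod4_top below 0.014 m and angle between the z axis of blank1_center and the z axis of pod4_top, either way round below 0.12 rad)) and ((horizontal distance between blank2_center and pod1_top below 0.008 m and z of blank2_center in the frame of pod1_top below 0.014 m and angle between the z axis of blank2_center and the z axis of pod1_top, either way round below 0.12 rad) or (horizontal distance between blank2_center and pod2_top below 0.008 m and z of blank2_center in the frame of pod2_top below 0.014 m and angle between the z axis of blank2_center and the z axis of pod2_top, either way round below 0.12 rad) or (horizontal distance between blank2_center and pod3_top below 0.008 m and z of blank2_center in the frame of pod3_top below 0.014 m and angle between the z axis of blank2_center and the z axis of pod3_top, either way round below 0.12 rad) or (horizontal distance between blank2_center and pod4_top below 0.008 m and z of blank2_center in the frame of pod4_top below 0.014 m and angle between the z axis of blank2_center and the z axis of pod4_top, either way round below 0.12 rad)) and ((horizontal distance between blank3_center and pod1_top below 0.0105 m and z of blank3_center in the frame of pod1_top below 0.014 m and angle between the z axis of blank3_center and the z axis of pod1_top, either way round below 0.12 rad) or (horizontal distance between blank3_center and pod2_top below 0.0105 m and z of blank3_center in the frame of pod2_top below 0.014 m and angle between the z axis of blank3_center and the z axis of pod2_top, either way round below 0.12 rad) or (horizontal distance between blank3_center and pod3_top below 0.0105 m and z of blank3_center in the frame of pod3_top below 0.014 m and angle between the z axis of blank3_center and the z axis of pod3_top, either way round below 0.12 rad) or (horizontal distance between blank3_center and pod4_top below 0.0105 m and z of blank3_center in the frame of pod4_top below 0.014 m and angle between the z axis of blank3_center and the z axis of pod4_top, either way round below 0.12 rad)) and ((horizontal distance between blank4_center and pod1_top below 0.0105 m and z of blank4_center in the frame of pod1_top below 0.014 m and angle between the z axis of blank4_center and the z axis of pod1_top, either way round below 0.12 rad) or (horizontal distance between blank4_center and pod2_top below 0.0105 m and z of blank4_center in the frame of pod2_top below 0.014 m and angle between the z axis of blank4_center and the z axis of pod2_top, either way round below 0.12 rad) or (horizontal distance between blank4_center and pod3_top below 0.0105 m and z of blank4_center in the frame of pod3_top below 0.014 m and angle between the z axis of blank4_center and the z axis of pod3_top, either way round below 0.12 rad) or (horizontal distance between blank4_center and pod4_top below 0.0105 m and z of blank4_center in the frame of pod4_top below 0.014 m and angle between the z axis of blank4_center and the z axis of pod4_top, either way round below 0.12 rad)) and value of joint regulator below 0.12 rad and value of joint treadle above 0.26 rad), for 0.2 s.
4. the treadle is up again and the regulator knob is at its clockwise stop (full), all blanks still centred (((horizontal distance between blank1_center and pod1_top below 0.0105 m and z of blank1_center in the frame of pod1_top below 0.014 m and angle between the z axis of blank1_center and the z axis of pod1_top, either way round below 0.12 rad) or (horizontal distance between blank1_center and pod2_top below 0.0105 m and z of blank1_center in the frame of pod2_top below 0.014 m and angle between the z axis of blank1_center and the z axis of pod2_top, either way round below 0.12 rad) or (horizontal distance between blank1_center and pod3_top below 0.0105 m and z of blank1_center in the frame of pod3_top below 0.014 m and angle between the z axis of blank1_center and the z axis of pod3_top, either way round below 0.12 rad) or (horizontal distance between blank1_center and pod4_top below 0.0105 m and z of blank1_center in the frame of pod4_top below 0.014 m and angle between the z axis of blank1_center and the z axis of pod4_top, either way round below 0.12 rad)) and ((horizontal distance between blank2_center and pod1_top below 0.008 m and z of blank2_center in the frame of pod1_top below 0.014 m and angle between the z axis of blank2_center and the z axis of pod1_top, either way round below 0.12 rad) or (horizontal distance between blank2_center and pod2_top below 0.008 m and z of blank2_center in the frame of pod2_top below 0.014 m and angle between the z axis of blank2_center and the z axis of pod2_top, either way round below 0.12 rad) or (horizontal distance between blank2_center and pod3_top below 0.008 m and z of blank2_center in the frame of pod3_top below 0.014 m and angle between the z axis of blank2_center and the z axis of pod3_top, either way round below 0.12 rad) or (horizontal distance between blank2_center and pod4_top below 0.008 m and z of blank2_center in the frame of pod4_top below 0.014 m and angle between the z axis of blank2_center and the z axis of pod4_top, either way round below 0.12 rad)) and ((horizontal distance between blank3_center and pod1_top below 0.0105 m and z of blank3_center in the frame of pod1_top below 0.014 m and angle between the z axis of blank3_center and the z axis of pod1_top, either way round below 0.12 rad) or (horizontal distance between blank3_center and pod2_top below 0.0105 m and z of blank3_center in the frame of pod2_top below 0.014 m and angle between the z axis of blank3_center and the z axis of pod2_top, either way round below 0.12 rad) or (horizontal distance between blank3_center and pod3_top below 0.0105 m and z of blank3_center in the frame of pod3_top below 0.014 m and angle between the z axis of blank3_center and the z axis of pod3_top, either way round below 0.12 rad) or (horizontal distance between blank3_center and pod4_top below 0.0105 m and z of blank3_center in the frame of pod4_top below 0.014 m and angle between the z axis of blank3_center and the z axis of pod4_top, either way round below 0.12 rad)) and ((horizontal distance between blank4_center and pod1_top below 0.0105 m and z of blank4_center in the frame of pod1_top below 0.014 m and angle between the z axis of blank4_center and the z axis of pod1_top, either way round below 0.12 rad) or (horizontal distance between blank4_center and pod2_top below 0.0105 m and z of blank4_center in the frame of pod2_top below 0.014 m and angle between the z axis of blank4_center and the z axis of pod2_top, either way round below 0.12 rad) or (horizontal distance between blank4_center and pod3_top below 0.0105 m and z of blank4_center in the frame of pod3_top below 0.014 m and angle between the z axis of blank4_center and the z axis of pod3_top, either way round below 0.12 rad) or (horizontal distance between blank4_center and pod4_top below 0.0105 m and z of blank4_center in the frame of pod4_top below 0.014 m and angle between the z axis of blank4_center and the z axis of pod4_top, either way round below 0.12 rad)) and value of joint regulator above 2.3 rad and value of joint treadle below 0.05 rad), for 0.2 s.
At the end, for the whole second after the job is handed in: Every blank present lies flat (within 7 degrees) and at rest on a pod of its own with no edge overhanging (its centre within 10.5 mm of the pod's centre, 8 mm for the 58 mm long blank); the regulator is within 0.1 rad of its clockwise stop and the treadle is up (all of step 4 and linear speed of each of blank1, blank2, blank3, blank4 below 0.02 m/s); the robot touches nothing.
It fails at once if a bystander (tenon or spectacles) is moved more than 4 cm (distance of any of tenon_a_center, tenon_b_center, glasses from where it was at the start of the episode above 0.04 m).
Of blank1, blank2, blank3, blank4 only 3 to 4 are there at a start; the rules pass over those that are not, and their reading is None.
At some moment in a run one of blank1, blank2, blank3, blank4 may be knocked a few centimetres aside while the robot is not near it.
Once in a run the grip may slacken for a moment while it holds something.
It also fails if it takes over 210 s, if anything falls off the work surface, if the arm or the gripper's body presses on something with over 40 N, if the wrist force passes 120 N, or if a joint passes its speed limit or range.

ROBOT

A 7-joint arm with a two-finger parallel gripper is mounted at the origin on a cart in front of the work surface, level with it; the furniture and walls round the work are solid. World frame = base frame: x ahead of the robot, y to its left, z up, the work surface at z = 0. Lengths are in m, angles in rad, forces in N, time in s.
With the tool pointing down it reaches from about 0.4 to 0.85 m from the base axis. Payload 4.5 kg.
Tool frame: the origin (TCP) lies on the centre line of the jaws, within the pads' length; the fingertips stand 11 mm ahead of it and the grasp point (between the pads) lies 8 mm behind it; z points along the fingers, y is the line along which they close (so a half turn about z gives the same grasp; the last joint's range is limited). The gripper opens to 88 mm and grips with 3 to 60 N. Pads are 18 mm wide; open, the fingers measure 123 mm over their backs; the gripper's body (75 mm by 187 mm) begins 45 mm behind the grasp point.
Start: joints at [1.38, 0.689, -0.195, 1.565, 0.157, 0.902, -0.215], TCP at [0.139, -0.609, 0.25] pointing down, gripper open.
Joint ranges: [-3.01, 3.01], [-0.46, 2.08], [-1.47, 1.51], [0.13, 2.56], [-1, 4.14], [0.04, 2.09], [-2.66, 2.66]. Speed limits (rad/s): [2.57, 2.57, 3.14, 3.14, 3.14, 3.14, 3.14].

INTERFACE

Orientations are given as a unit quaternion [x, y, z, w].
In Python, from plant import * gives the robot as it stands. The module is installed in compiled form; this text tells all that it offers.
- The arm moves only by the tool send_rows, never from a script. Its argument "motion" is a list of rows, each an object of numbers: "x", "y", "z": the shift along the tool's x, y, z in cm; "rx", "ry", "rz": the turn, a rotation vector about the tool's x, y, z in rad; "jaw": the finger opening in cm, from 0 to 8.81. In form: [{"x": .., "y": .., "z": .., "rx": .., "ry": .., "rz": .., "jaw": ..}, ...]. A call has exactly 5 rows; each row shifts and turns the commanded pose from where the row before left it, along the tool's axes as they then stand; what a row does not reach is not made up. A row lasts 1/10 s, in which the tool goes at most 50 mm and 8.59 degrees, less where a joint would pass 70% of its speed; a pose out of reach is approached as far as the arm can. A call is refused whole if a number of a shift passes 5 or a number of a turn 0.15, either way. A call with a gripper value outside its range is refused whole. The fingers move at their own pace and stop on an object; "grip_force" is the grip in N (left out, the last holds). Time passes only in rows, so rows that do not move let the fingers close, or fill a call up. It gives the time, the measured TCP pose, the force, the opening and the grip force at its end, in the units of the state.
- get_state(): the state, without advancing time (a new reading comes with each control period).
- snapshot(name): name is "side" or "top" or "wrist"; returns a dict with "img" (420x560x3 uint8, red, green, blue), "vertical_fov" (degrees; the focal length in pixels is half the picture's height over the tangent of half this angle, whatever the lens; pixels are square), "cx", "cy" (the principal point, pixels), "extrinsics" (4x4, takes a point from camera to world coordinates). Camera axes: x right, y up, looking along -z (the intrinsics and any distortion apply to the point x, -y, -z); pixel columns grow to the right and rows downward; lengths in m; the calibration is good to about 2 mm. The wrist camera is an equidistant fisheye: a pixel r from the principal point sees the ray r / f radians off the axis. A picture is of the moment at which its call begins. There is no depth.
- finish_job(): hands the job in; it is judged then, once.
The state is a dict: "clock": time; "q": joint angles; "qd": joint speeds; "joint_torque": joint torques, N m; "tool_pos": TCP position; "eef_rot": TCP orientation; "contact_force": force on the tool from outside, world axes, zero at the start; "moment": the same for the moment, N m; "opening": opening from 0.0 (shut) to 1.0 (fully open); "finger_force": force on a finger pad.
Only numpy, scipy, OpenCV 4.12 (cv2) and the standard library are available. Lean on these libraries where they do the work, as an engineer would, in place of code of your own. Each camera call takes 0.05 s, during which the arm holds its last target. There are 200 camera calls.

## Working session

There is one attempt and no reset: what is moved stays moved. The work goes in short steps, Python scripts to look and compute and a tool call to move; the robot and the scene stay as the last step left them, time stands still between calls to the robot, and variables do not carry over. Pictures are saved under pics/ and viewed, at most 14 in all, crops included, and the job is handed in when it is done.

Besides the shell and the picture viewer there is one more tool, called after "Call:" in YAML: its name, and indented under it one key for each argument. send_rows: Moves the arm, as the interface text tells. Its arguments: {"type":"object","properties":{"motion":{"type":"array"},"grip_force":{"type":"number"}},"required":["motion"]}

```bash
mkdir -p pics; cat > h.py <<'E'
from plant import *
import numpy as np, cv2
from scipy.spatial.transform import Rotation as R
def shot(n,save=None):
    s=snapshot(n)
    if save: cv2.imwrite('pics/'+save+'.png',s['img'][:,:,::-1])
    return s
def K(s):
    f=s['img'].shape[0]/2/np.tan(np.radians(s['vertical_fov'])/2); return f
def ray(s,px,fish=False):
    f=K(s); px=np.atleast_2d(np.array(px,float)); d=px-[s['cx'],s['cy']]
    if fish:
        r=np.hypot(*d.T); th=r/f; k=np.where(r>1e-9,np.sin(th)/np.maximum(r,1e-9),1/f)
        v=np.c_[d[:,0]*k,-d[:,1]*k,-np.cos(th)]
    else: v=np.c_[d[:,0]/f,-d[:,1]/f,-np.ones(len(d))]
    E=np.array(s['extrinsics']); return E[:3,3],v@E[:3,:3].T
def onplane(s,px,z,fish=False):
    o,v=ray(s,px,fish); t=(z-o[2])/v[:,2]; return o+v*t[:,None]
def st():
    s=get_state(); print('t',round(s['clock'],2),'p',np.round(s['tool_pos'],4),'q',np.round(s['eef_rot'],4),'F',np.round(s['contact_force'],1),'op',round(s['opening'],3)); return s
E
python3 - <<'E'
from h import *
import json
st()
for n in ['side','top','wrist']:
    s=shot(n,n+'0'); print(n,s['vertical_fov'],s['cx'],s['cy'],np.round(s['extrinsics'],3).tolist(), [k for k in s if k!='img'])
E
```

```text
t 0.0 p [ 0.1392 -0.6087  0.2489] q [ 9.937e-01  1.122e-01 -2.000e-04 -9.000e-04] F [-0.8  0.2  0.4] op 1.0
side 55.753026901696764 286.7086053652063 208.79023040112463 [[-0.857, 0.192, -0.478, -0.026], [-0.515, -0.345, 0.785, 0.903], [-0.014, 0.919, 0.395, 0.568], [0.0, 0.0, 0.0, 1.0]] ['vertical_fov', 'cx', 'cy', 'extrinsics']
top 56.44798106648345 273.9853455686408 211.66266666111665 [[0.019, 0.985, -0.169, 0.273], [-1.0, 0.022, 0.013, 0.054], [0.017, 0.169, 0.986, 1.416], [0.0, 0.0, 0.0, 1.0]] ['vertical_fov', 'cx', 'cy', 'extrinsics']
wrist 65.70646984690485 276.55541521989517 207.26775564617893 [[0.223, 0.939, 0.263, 0.207], [-0.975, 0.216, 0.059, -0.594], [-0.002, -0.27, 0.963, 0.384], [0.0, 0.0, 0.0, 1.0]] ['vertical_fov', 'cx', 'cy', 'extrinsics']
```

View pics/top0.png

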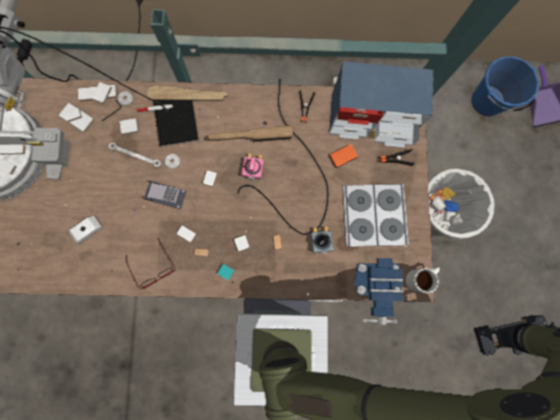

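View pics/side0.png

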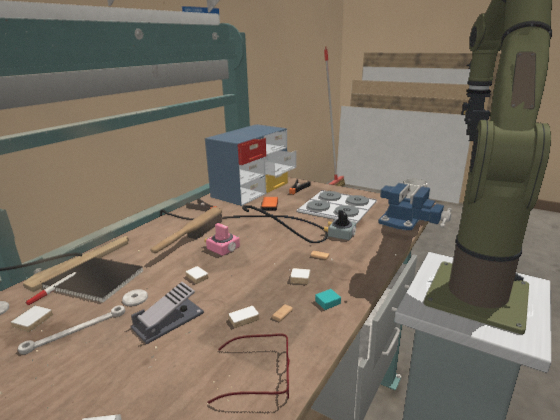

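The top view shows white blanks at about (210,178), (186,233) and (242,242). The whites near (128,126), (75,115) and (97,93) are back-left scraps. The turquoise decoy is at (226,272). The black regulator is at (321,240) and the pink decoy at (252,167). The pods are at about (360–390, 200–230), the treadle at (164,193), the tenons at (202,253) and (278,242), and the cord tip near (240,187).

```bash
python3 - <<'E'
from h import *
s=shot('top'); im=s['img']; hsv=cv2.cvtColor(im,cv2.COLOR_RGB2HSV)
m=((hsv[...,1]<60)&(hsv[...,2]>175)).astype(np.uint8)
n,l,stt,c=cv2.connectedComponentsWithStats(m)
for i in range(1,n):
    if 60<stt[i,4]<600 and c[i,0]<330 and c[i,1]<300:
        cn=cv2.findContours((l==i).astype(np.uint8),0,2)[0][0]
        w=onplane(s,cn[:,0,:],0.016)[:,:2]
        r=cv2.minAreaRect((w*1000).astype(np.float32)); print(np.round(c[i]),stt[i,4],'centre',np.round(r[0]),'size',np.round(r[1]),'ang',round(r[2],1))
for nm,p,z in [('reg',(321,240),.075),('pink',(252,167),.07),('pod',(361,200),.018),('pod',(390,200),.018),('pod',(362,230),.018),('pod',(390,230),.018),('treadle',(164,193),.05),('turq',(226,272),.019),('scrap',(128,126),.016),('cord',(242,187),.165),('glasses',(150,270),.02)]:
    print(nm,np.round(onplane(s,p,z)[0],3))
out=np.hstack([cv2.resize(im[150:290,140:290],(560,522),interpolation=3)])
cv2.imwrite('pics/a.png',out[:,:,::-1])
cv2.imwrite('pics/b.png',cv2.resize(im[170:260,280:420],(784,504),interpolation=3)[:,:,::-1])
E
```

```text
[96. 92.] 436 centre [965. 720.] size [139.  75.] ang 83.7
[ 69. 112.] 224 centre [873. 809.] size [67. 59.] ang 60.0
[ 14. 122.] 448 centre [ 840. 1007.] size [87. 98.] ang 1.5
[ 82. 121.] 194 centre [845. 764.] size [57. 59.] ang 57.3
[128. 125.] 198 centre [830. 589.] size [48. 60.] ang 11.6
[ 15. 135.] 96 centre [ 783. 1003.] size [113.  14.] ang 87.9
[ 11. 148.] 181 centre [ 729. 1011.] size [27. 82.] ang 1.4
[143. 158.] 80 centre [706. 525.] size [101.  14.] ang 72.5
[172. 160.] 124 centre [697. 416.] size [50. 44.] ang 3.5
[210. 178.] 141 centre [635. 275.] size [38. 53.] ang 74.6
[ 84. 228.] 346 centre [440. 713.] size [53. 93.] ang 37.8
[186. 233.] 166 centre [428. 349.] size [60. 36.] ang 59.6
[241. 243.] 147 centre [398. 149.] size [46. 41.] ang 23.4
reg [ 0.408 -0.128  0.075]
pink [0.664 0.117 0.07 ]
pod [ 0.564 -0.282  0.018]
pod [ 0.566 -0.389  0.018]
pod [ 0.453 -0.284  0.018]
pod [ 0.455 -0.386  0.018]
treadle [0.566 0.428 0.05 ]
turq [0.294 0.2   0.019]
scrap [0.827 0.589 0.016]
cord [0.568 0.144 0.165]
glasses [0.295 0.467 0.02 ]
```

View pics/b.png

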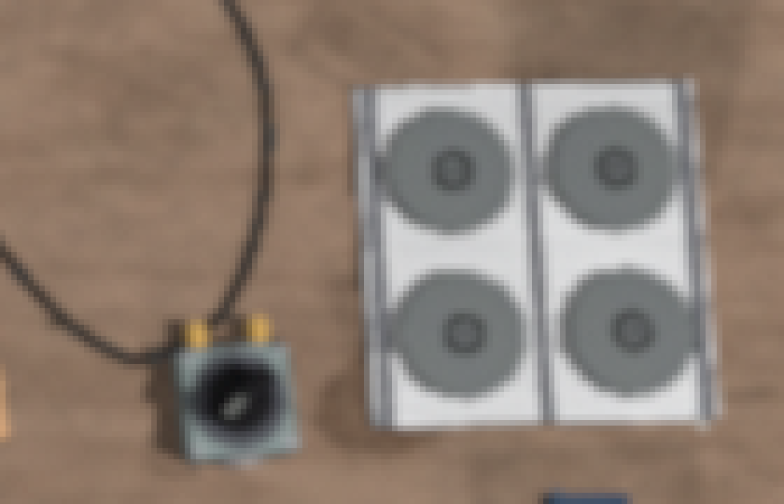

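View pics/a.png

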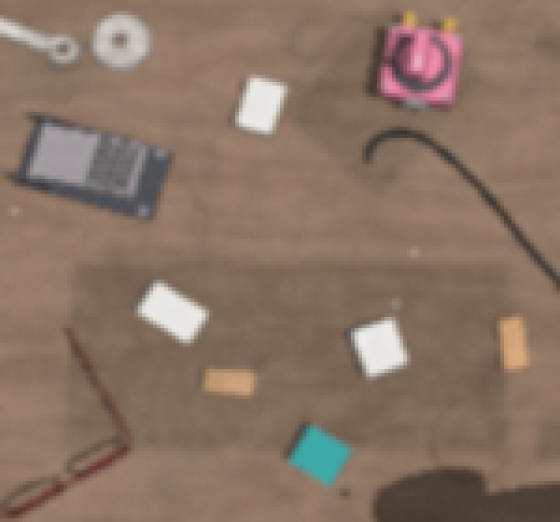

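The crops confirm the choice. Three true blanks are white on the near-left (36x50 at 635,275; 34x58 at 428,349; 40x45 at 398,149 mm), with turquoise separate. The grey box with the black knob is the regulator, and the four pods are clear. Blank 1 or 4 is absent.

```bash
cat >> h.py <<'E'
def plan(x,y,z,yaw=None,jaw=None,n=None,via=None):
    """yaw = world angle (deg) of tool x axis; None keeps. Prints rows from the present pose."""
    import math
    s=get_state(); p=np.array(s['tool_pos']); r=R.from_quat(s['eef_rot']); X=r.as_matrix()[:,0]
    y0=math.atan2(X[1],X[0]); a=y0 if yaw is None else math.radians(yaw)
    a=y0+(a-y0+math.pi)%(2*math.pi)-math.pi
    rt=R.from_euler('z',a)*R.from_euler('x',math.pi); rv=(r.inv()*rt).as_rotvec(); d=np.array([x,y,z])-p
    m=max(np.linalg.norm(d)/.045,np.linalg.norm(rv)/.13); N=n or max(1,math.ceil(m))
    print('pos',np.round(p,4),'yaw',round(math.degrees(y0),1),'rows',N,'rowrot',np.round(rv/N,3),'total tool cm',np.round(r.inv().apply(d)*100,2), 'q7',round(s['q'][6],2))
    rows=[]
    for i in range(N):
        sh=r.inv().apply(d/N)*100; rows.append([round(float(v),2) for v in sh]+[round(float(v),3) for v in rv/N]); r=r*R.from_rotvec(np.round(rv/N,3))
    print(rows)
E
python3 - <<'E'
from h import *
plan(.41,-.128,.22)
E
```

```text
pos [ 0.1392 -0.6089  0.2492] yaw 12.9 rows 13 rowrot [-0.  0. -0.] total tool cm [ 37.12 -40.84   2.97] q7 -0.22
[[2.86, -3.14, 0.23, -0.0, 0.0, -0.0], [2.86, -3.14, 0.23, -0.0, 0.0, -0.0], [2.86, -3.14, 0.23, -0.0, 0.0, -0.0], [2.86, -3.14, 0.23, -0.0, 0.0, -0.0], [2.86, -3.14, 0.23, -0.0, 0.0, -0.0], [2.86, -3.14, 0.23, -0.0, 0.0, -0.0], [2.86, -3.14, 0.23, -0.0, 0.0, -0.0], [2.86, -3.14, 0.23, -0.0, 0.0, -0.0], [2.86, -3.14, 0.23, -0.0, 0.0, -0.0], [2.86, -3.14, 0.23, -0.0, 0.0, -0.0], [2.86, -3.14, 0.23, -0.0, 0.0, -0.0], [2.86, -3.14, 0.23, -0.0, 0.0, -0.0], [2.86, -3.14, 0.23, -0.0, 0.0, -0.0]]
```

Call:
send_rows:
  motion:
    - {"x": 2.5,"y": -2.7,"z": 0.2}
    - {"x": 2.5,"y": -2.7,"z": 0.2}
    - {"x": 2.5,"y": -2.7,"z": 0.2}
    - {"x": 2.5,"y": -2.7,"z": 0.2}
    - {"x": 2.5,"y": -2.7,"z": 0.2}

```text
schema error: expected keys x, y, z, rx, ry, rz, jaw
```

Call:
send_rows:
  motion:
    - {"x": 2.5,"y": -2.7,"z": 0.2}
    - {"x": 2.5,"y": -2.7,"z": 0.2}
    - {"x": 2.5,"y": -2.7,"z": 0.2}
    - {"x": 2.5,"y": -2.7,"z": 0.2}
    - {"x": 2.5,"y": -2.7,"z": 0.2}

```text
schema error: expected keys x, y, z, rx, ry, rz, jaw
```

Call:
send_rows:
  motion:
    - {"x": 2.5,"y": -2.7,"z": 0.2}
    - {"x": 2.5,"y": -2.7,"z": 0.2}
    - {"x": 2.5,"y": -2.7,"z": 0.2}
    - {"x": 2.5,"y": -2.7,"z": 0.2}
    - {"x": 2.1,"y": -3.0,"z": 0.2}

```text
schema error: expected keys x, y, z, rx, ry, rz, jaw
```

```bash
python3 - <<'E'
from h import *
st(); s=shot('wrist'); cv2.imwrite('pics/w1.png',cv2.resize(s['img'],(800,600))[:,:,::-1])
E
```

```text
t 0.2 p [ 0.1392 -0.6089  0.2492] q [ 9.937e-01  1.122e-01 -1.000e-04 -5.000e-04] F [ 0.3  1.2 -0.2] op 1.003
```

View pics/w1.png

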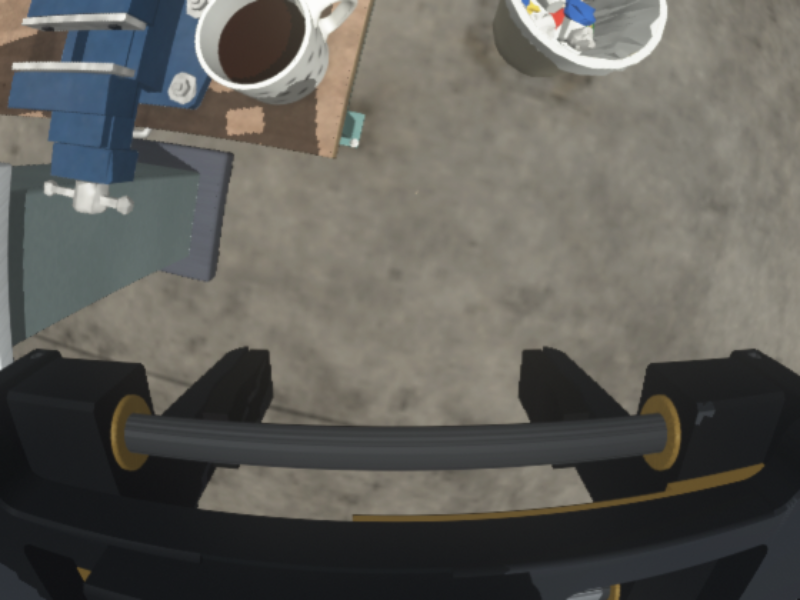

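The move was refused because every key is required, so the arm has not moved. This picture shows only the vise (about 90,80), the mug and the finger bar at the bottom, so the camera looks ahead of the tool along +x.

Call:
send_rows:
  motion:
    - {"x": 2.1,"y": -2.5,"z": 0,"rx": 0,"ry": 0,"rz": 0,"jaw": 8.8}
    - {"x": 2.1,"y": -2.5,"z": 0,"rx": 0,"ry": 0,"rz": 0,"jaw": 8.8}
    - {"x": 2.1,"y": -2.5,"z": 0,"rx": 0,"ry": 0,"rz": 0,"jaw": 8.8}
    - {"x": 2.1,"y": -2.5,"z": 0,"rx": 0,"ry": 0,"rz": 0,"jaw": 8.8}
    - {"x": 2.1,"y": -2.5,"z": 0,"rx": 0,"ry": 0,"rz": 0,"jaw": 8.8}

```text
clock: 0.75
tool_pos: [0.2143, -0.4628, 0.2498]
eef_rot: [0.994, 0.112, 0.0, 0.0]
contact_force: [0.9, 0.1, 0.3]
opening: 1.004
finger_force: 0.0
```

Call:
send_rows:
  motion:
    - {"x": 2.1,"y": -2.5,"z": 0,"rx": 0,"ry": 0,"rz": 0,"jaw": 8.8}
    - {"x": 2.1,"y": -2.5,"z": 0,"rx": 0,"ry": 0,"rz": 0,"jaw": 8.8}
    - {"x": 2.1,"y": -2.5,"z": 0,"rx": 0,"ry": 0,"rz": 0,"jaw": 8.8}
    - {"x": 2.1,"y": -2.5,"z": 0,"rx": 0,"ry": 0,"rz": 0,"jaw": 8.8}
    - {"x": 2.1,"y": -2.5,"z": 0,"rx": 0,"ry": 0,"rz": 0,"jaw": 8.8}

```text
clock: 1.25
tool_pos: [0.2889, -0.3176, 0.2499]
eef_rot: [0.994, 0.112, 0.0, 0.0]
contact_force: [0.2, 0.6, -0.0]
opening: 1.0
finger_force: 0.0
```

Call:
send_rows:
  motion:
    - {"x": 2.1,"y": -2.5,"z": 0,"rx": 0,"ry": 0,"rz": 0,"jaw": 8.8}
    - {"x": 2.1,"y": -2.5,"z": 0,"rx": 0,"ry": 0,"rz": 0,"jaw": 8.8}
    - {"x": 2.1,"y": -2.5,"z": 0,"rx": 0,"ry": 0,"rz": 0,"jaw": 8.8}
    - {"x": 2.1,"y": -2.5,"z": 0,"rx": 0,"ry": 0,"rz": 0,"jaw": 8.8}
    - {"x": 2.1,"y": -2.5,"z": 0,"rx": 0,"ry": 0,"rz": 0,"jaw": 8.8}

```text
clock: 1.75
tool_pos: [0.3634, -0.1723, 0.2498]
eef_rot: [0.994, 0.112, 0.0, 0.0]
contact_force: [-0.7, -0.5, 1.0]
opening: 1.003
finger_force: 0.0
```

```bash
python3 - <<'E'
from h import *
st(); s=shot('wrist'); cv2.imwrite('pics/w2.png',cv2.resize(s['img'],(800,600))[:,:,::-1])
E
```

```text
t 1.75 p [ 0.3634 -0.1723  0.2498] q [9.937e-01 1.121e-01 2.000e-04 1.000e-04] F [-0.7 -0.5  1. ] op 1.003
```

View pics/w2.png

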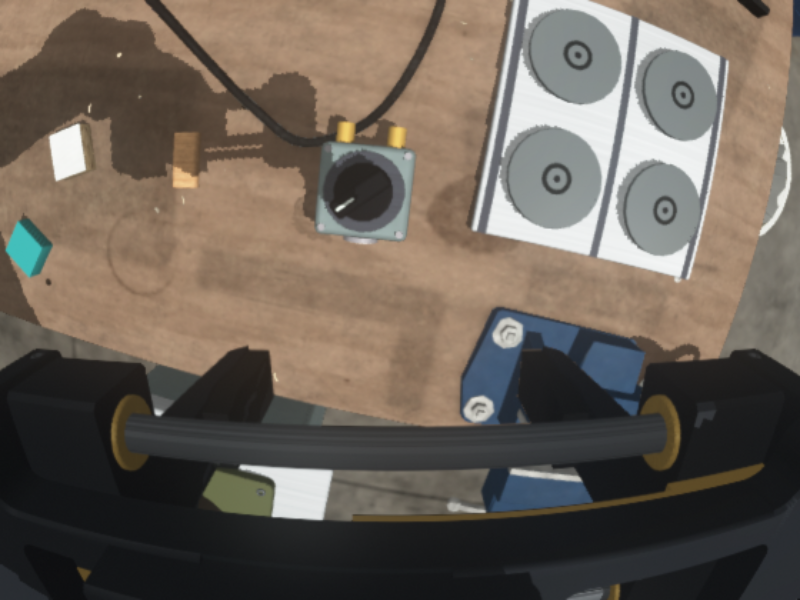

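The wrist view shows the regulator box with corners at about (325,143), (414,150), (408,240) and (318,232) in the 800-wide picture. The white pointer mark runs (335,213)–(356,198). The seals are at (577,55), (683,95), (557,179) and (665,210). I'll measure these and take a contrast crop of the knob.

```bash
python3 - <<'E'
from h import *
s=shot('wrist'); k=.7
box=onplane(s,np.array([(325,143),(414,150),(408,240),(318,232)])*k,.034,True); print('box',np.round(box,3).tolist(),np.round(box.mean(0),4), np.linalg.norm(box-np.roll(box,1,0),axis=1).round(3))
print('pods wrist',np.round(onplane(s,np.array([(577,55),(683,95),(557,179),(665,210)])*k,.018,True),4).tolist())
im=s['img']
# pods by gray ellipse centroid
hsv=cv2.cvtColor(im,cv2.COLOR_RGB2HSV); m=((hsv[...,1]<60)&(hsv[...,2]>80)&(hsv[...,2]<150)).astype(np.uint8)
m=cv2.morphologyEx(m,cv2.MORPH_CLOSE,np.ones((13,13)));m=cv2.morphologyEx(m,cv2.MORPH_OPEN,np.ones((9,9)))
for c in cv2.findContours(m,0,2)[0]:
    if cv2.contourArea(c)>900:
        w=onplane(s,c[:,0,:],.018,True)[:,:2]; (cc,r)=cv2.minEnclosingCircle((w*1000).astype(np.float32)); print('blob',c.mean((0,1)).round(),np.round(cc,1),round(r,1))
mk=onplane(s,np.array([(335,213),(356,198)])*k,.075,True); print('mark',np.round(mk,4).tolist())
c=im[95:172,215:295].astype(float); c=np.clip((c/255)**.5*255,0,255).astype(np.uint8)
cv2.imwrite('pics/k.png',cv2.resize(c,(560,539),interpolation=cv2.INTER_CUBIC)[:,:,::-1])
E
```

```text
box [[0.443, -0.095, 0.034], [0.452, -0.161, 0.034], [0.385, -0.173, 0.034], [0.375, -0.104, 0.034]] [ 0.4137 -0.1332  0.034 ] [0.068 0.067 0.069 0.069]
pods wrist [[0.5692, -0.2721, 0.018], [0.5746, -0.3804, 0.018], [0.4616, -0.2797, 0.018], [0.4674, -0.3887, 0.018]]
blob [282. 349.] [ 133.7 -232.8] 87.0
blob [ 34. 238.] [181.2 177.4] 88.4
blob [266. 137.] [ 409.3 -135.5] 51.3
blob [536. 180.] [ 511.1 -598.4] 167.7
blob [413.  99.] [ 507.6 -327.4] 148.4
mark [[0.3971, -0.1184, 0.075], [0.41, -0.13, 0.075]]
```

View pics/k.png

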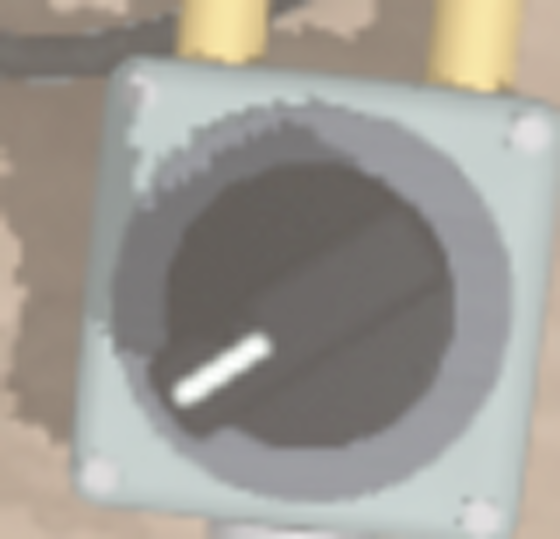

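```bash
python3 - <<'E'
from h import *
s=shot('wrist')
f=lambda p,z: onplane(s,np.array(p,float)/7+[215,95],z,True)
print('disc',np.round(f([(310,305)],.044),4), 'ring',np.round(f([(312,300)],.036),4))
b=f([(155,365),(205,435),(390,205),(440,285)],.075); print(np.round(b,4).tolist())
d=(b[2]-b[0]+b[3]-b[1]); print('ang',np.degrees(np.arctan2(d[1],d[0])), 'widths',np.linalg.norm(b[0]-b[1]), 'm1',np.degrees(np.arctan2(*(f([(180,395)],.075)-f([(265,345)],.075))[0,1::-1])))
u=d/np.linalg.norm(d); mid=b.mean(0); print('mid',mid, 'len',np.linalg.norm(b[2]-b[0]),np.linalg.norm(b[3]-b[1]))
E
```

```text
disc [[ 0.4086 -0.1408  0.044 ]] ring [[ 0.4089 -0.1406  0.036 ]]
[[0.3981, -0.1231, 0.075], [0.3901, -0.1319, 0.075], [0.4265, -0.1494, 0.075], [0.4174, -0.1585, 0.075]]
ang -43.4802037045982 widths 0.011846039941540976 m1 133.27714585642093
mid [ 0.40802948 -0.14074673  0.075     ] len 0.038724916410734465 0.03810329096964965
```

```bash
python3 - <<'E'
from h import *
w=shot('wrist'); t=shot('top'); sd=shot('side')
def blob(s,roi,lo,hi):
    x0,y0,x1,y1=roi; g=s['img'][y0:y1,x0:x1].max(2); m=((g>=lo)&(g<hi)).astype(np.uint8)
    n,l,a,c=cv2.connectedComponentsWithStats(m); i=1+a[1:,4].argmax(); return c[i]+[x0,y0],a[i]
print(w['img'][100:172:8,225:295:5].max(2)); 
print('wrist dark',blob(w,(215,95,295,172),0,60)); print('top dark',blob(t,(308,226,336,256),0,60))
m=cv2.inRange(w['img'],(200,200,190),(255,255,255)); n,l,a,c=cv2.connectedComponentsWithStats(m[95:172,215:295]); print([(np.round(c[i]+[215,95],1).tolist(),int(a[i,4])) for i in range(1,n)])
def seals(s,guess,fish):
    out=[]
    g=cv2.cvtColor(s['img'],cv2.COLOR_RGB2GRAY)
    for (x,y) in guess:
        x,y=int(x),int(y); q=g[y-12:y+13,x-12:x+13] if fish else g[y-4:y+5,x-4:x+5]
        h=(q.shape[0]-1)//2; ww=np.clip(np.median(q)-15-q.astype(float),0,None); yy,xx=np.mgrid[-h:h+1,-h:h+1]
        out.append((x+(ww*xx).sum()/ww.sum(),y+(ww*yy).sum()/ww.sum()))
    return np.array(out)
pw=seals(w,[(404,38),(478,66),(390,125),(465,147)],True); pt=seals(t,[(361,200),(390,200),(363,229),(393,229)],False)
print(pw.round(1).tolist(),pt.round(1).tolist())
print(np.round(onplane(w,pw,.018,True),4).tolist()); print(np.round(onplane(t,pt,.018),4).tolist())
E
```

```text
[[ 54  95 115 114 139  89  93  93  92  91 207 237 157 156]
 [ 80  96 169 150  92  95  99 100 105 173 173 170 191 139]
 [ 88  94  76  61  55  42  41  42  75 103 101 171 174 137]
 [ 93  59  59  40  40  40  40  43  49  45 100 100 174 134]
 [ 94  60  41  40  40  46  47  48  48  45  64 102 170 158]
 [155  59  42  42 125  45  47  46  48  49  95 103 162 169]
 [170 112  93  50  46  47  47  49  49  80 101 136 158 157]
 [170 174 164 103 104  98  95 101 103 103 169 173 142 163]
 [136 132 125 140 146 154 163 169 175 179 176 199 132 164]]
wrist dark (array([252.48171153, 133.19047619]), array([  13,   18,   47,   42, 1449], dtype=int32))
top dark (array([323.94537815, 243.81092437]), array([  7,   9,  21,  21, 238], dtype=int32))
[([238.1, 145.7], 12), ([243.0, 143.0], 1), ([254.2, 169.2], 12)]
[[405.1, 39.6], [478.4, 67.7], [389.7, 125.9], [465.4, 148.3]] [[361.0, 200.3], [387.0, 199.0], [359.1, 229.0], [389.3, 228.2]]
[[0.5646, -0.2795, 0.018], [0.5692, -0.3869, 0.018], [0.4573, -0.2849, 0.018], [0.4618, -0.3947, 0.018]]
[[0.5625, -0.2824, 0.018], [0.5694, -0.3781, 0.018], [0.4566, -0.2734, 0.018], [0.4618, -0.3834, 0.018]]
```

```bash
python3 - <<'E'
from h import *
w=shot('wrist');t=shot('top')
g=w['img'].max(2)
# grey ring+dark disc region: everything <110 within box -> min enclosing circle
m=(g<110).astype(np.uint8); m[:95]=0;m[172:]=0;m[:,:232]=0;m[:,290:]=0
m=cv2.morphologyEx(m,cv2.MORPH_OPEN,np.ones((3,3))); 
for nm,lo in (('dark',62),):
    d=(g<lo).astype(np.uint8)*m; n,l,a,c=cv2.connectedComponentsWithStats(d); i=1+a[1:,4].argmax()
    p=onplane(w,np.argwhere(l==i)[:,::-1],.045,True)[:,:2]*1000
    print(nm,cv2.minEnclosingCircle(p.astype(np.float32)),p.mean(0), p.min(0),p.max(0))
ys,xs=np.nonzero(cv2.inRange(w['img'][135:152,228:250],(95,95,95),(255,255,255))); 
mk=cv2.inRange(w['img'][136:152,232:248],(110,110,105),(255,255,255)); print(mk//255)
print(onplane(t,[(324,243.8)],.055),onplane(w,[(252.5,133.2)],.055,True))
E
```

```text
dark ((410.736083984375, -133.66326904296875), 25.102109909057617) [ 411.71392494 -136.16824531] [ 388.00096295 -158.7650095 ] [ 435.38022394 -113.14079632]
[[0 0 0 0 0 0 0 0 0 0 0 0 0 0 0 0]
 [0 0 0 0 0 0 0 0 0 0 0 1 1 1 0 0]
 [0 0 0 0 0 0 0 0 0 0 1 1 1 0 0 0]
 [0 0 0 0 0 0 0 0 1 1 1 1 0 0 0 0]
 [0 0 0 0 0 0 0 1 1 1 0 0 0 0 0 0]
 [0 0 0 0 0 1 1 1 1 0 0 0 0 0 0 0]
 [0 0 0 1 1 1 1 1 0 0 0 0 0 0 0 0]
 [0 0 1 1 1 1 1 0 0 0 0 0 0 0 0 0]
 [0 1 1 1 1 1 0 0 0 0 0 0 0 0 0 0]
 [0 1 1 1 0 0 0 0 0 0 0 0 0 0 0 0]
 [0 0 1 0 0 0 0 0 0 0 0 0 0 0 0 0]
 [0 0 0 0 0 0 0 0 0 0 0 0 0 0 0 0]
 [0 0 0 0 0 0 0 0 0 0 0 0 0 0 0 0]
 [0 0 0 0 0 0 0 0 0 0 0 0 0 0 0 0]
 [0 0 0 0 0 0 0 0 0 0 0 0 0 0 0 0]
 [0 0 0 0 0 0 0 0 0 0 0 0 0 0 0 0]]
[[ 0.39694443 -0.14098736  0.055     ]] [[ 0.40995894 -0.13896363  0.055     ]]
```

```bash
python3 - <<'E'
from h import *
w=shot('wrist')
e=onplane(w,[(233.5,144.7),(244.5,137.3)],.0755,True); d=e[1]-e[0]; d/=np.linalg.norm(d); print(e,np.degrees(np.arctan2(d[1],d[0])))
c=np.array([.411,-.1345,.0755]); print('axis perp dist of disc centre to bar line (mm)',1000*np.cross(d[:2],(c-e[0])[:2]), 'foot',e[0]+d*np.dot(c-e[0],d), 'end->centre', np.dot(c-e[0],d))
plan(.410,-.135,.13,yaw=np.degrees(np.arctan2(d[1],d[0])))
E
```

```text
[[ 0.3966537  -0.12497365  0.0755    ]
 [ 0.40576407 -0.13383082  0.0755    ]] -44.192664743040794
axis perp dist of disc centre to bar line (mm) 3.17003079320103 foot [ 0.40879026 -0.13677291  0.0755    ] end->centre 0.016926864486874114
pos [ 0.3622 -0.1746  0.2497] yaw 12.7 rows 8 rowrot [0.    0.    0.124] total tool cm [ 5.54 -2.81 11.97] q7 -1.15
[[0.69, -0.35, 1.5, 0.0, 0.0, 0.124], [0.64, -0.43, 1.5, 0.0, 0.0, 0.124], [0.58, -0.51, 1.5, 0.0, 0.0, 0.124], [0.52, -0.58, 1.5, 0.0, 0.0, 0.124], [0.44, -0.64, 1.5, 0.0, 0.0, 0.124], [0.36, -0.69, 1.5, 0.0, 0.0, 0.124], [0.27, -0.73, 1.5, 0.0, 0.0, 0.124], [0.18, -0.76, 1.5, 0.0, 0.0, 0.124]]<stdin>:4: DeprecationWarning: Arrays of 2-dimensional vectors are deprecated. Use arrays of 3-dimensional vectors instead. (deprecated in NumPy 2.0)
```

Call:
send_rows:
  motion:
    - {"x": 0.6,"y": -0.25,"z": 1.2,"rx": 0,"ry": 0,"rz": 0.1,"jaw": 6}
    - {"x": 0.6,"y": -0.3,"z": 1.2,"rx": 0,"ry": 0,"rz": 0.1,"jaw": 6}
    - {"x": 0.5,"y": -0.4,"z": 1.2,"rx": 0,"ry": 0,"rz": 0.1,"jaw": 6}
    - {"x": 0.45,"y": -0.4,"z": 1.2,"rx": 0,"ry": 0,"rz": 0.1,"jaw": 6}
    - {"x": 0.4,"y": -0.5,"z": 1.2,"rx": 0,"ry": 0,"rz": 0.1,"jaw": 6}

```text
clock: 2.7
tool_pos: [0.3882, -0.1548, 0.1893]
eef_rot: [0.99, -0.14, 0.0, 0.0]
contact_force: [0.2, -0.1, -0.3]
opening: 0.679
finger_force: 0.0
```

Call:
send_rows:
  motion:
    - {"x": 0.4,"y": -0.5,"z": 1.2,"rx": 0,"ry": 0,"rz": 0.1,"jaw": 6}
    - {"x": 0.35,"y": -0.5,"z": 1.2,"rx": 0,"ry": 0,"rz": 0.1,"jaw": 6}
    - {"x": 0.3,"y": -0.55,"z": 1.2,"rx": 0,"ry": 0,"rz": 0.1,"jaw": 6}
    - {"x": 0.2,"y": -0.6,"z": 1.2,"rx": 0,"ry": 0,"rz": 0.1,"jaw": 6}
    - {"x": 0.15,"y": -0.6,"z": 1.2,"rx": 0,"ry": 0,"rz": 0.1,"jaw": 6}

```text
clock: 3.2
tool_pos: [0.4137, -0.1364, 0.1292]
eef_rot: [0.925, -0.381, 0.0, 0.0]
contact_force: [-0.4, -0.1, -0.6]
opening: 0.679
finger_force: 0.0
```

```bash
python3 - <<'E'
from h import *
st(); print(np.round(get_state()['q'],2))
plan(.4095,-.136,.061,yaw=-44.2)
s=shot('side'); i=s['img'][170:260,290:400]; cv2.imwrite('pics/s1.png',cv2.resize(i,(770,630)[:2] if 0 else (733,600),interpolation=2)[:,:,::-1])
E
```

```text
t 3.2 p [ 0.4137 -0.1364  0.1292] q [ 9.248e-01 -3.806e-01  2.000e-04  2.000e-04] F [-0.4 -0.1 -0.6] op 0.679
[ 0.16  0.7   0.09  2.24 -0.26  0.22 -1.87]
pos [ 0.4137 -0.1364  0.1292] yaw -44.7 rows 2 rowrot [ 0.    -0.    -0.005] total tool cm [-0.33  0.26  6.82] q7 -1.87
[[-0.16, 0.13, 3.41, 0.0, -0.0, -0.005], [-0.16, 0.13, 3.41, 0.0, -0.0, -0.005]]
```

View pics/s1.png

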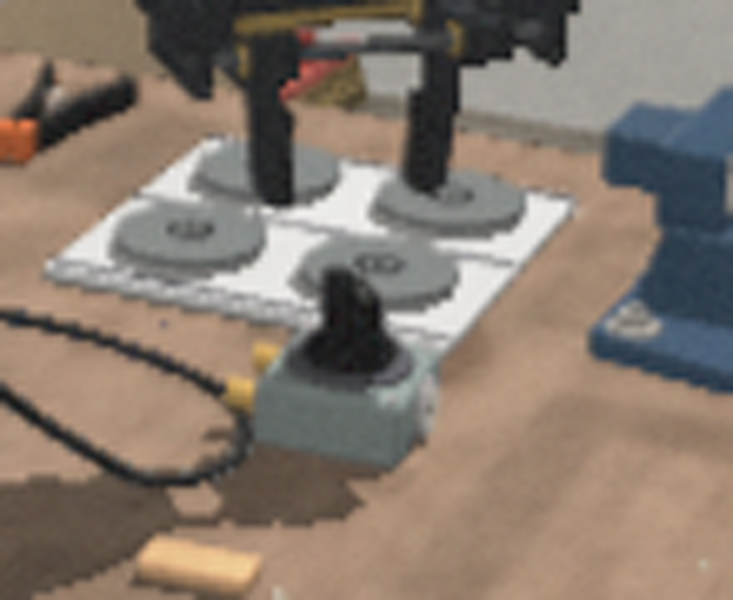

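The side crop shows the fingers (about 270,180 and 430,170) straddling above the black knob (about 350,310) and aligned across the bar. I'll descend and grip.

Call:
send_rows:
  motion:
    - {"x": -0.15,"y": 0.15,"z": 1.7,"rx": 0,"ry": 0,"rz": 0,"jaw": 6}
    - {"x": -0.1,"y": 0.1,"z": 1.7,"rx": 0,"ry": 0,"rz": 0,"jaw": 6}
    - {"x": 0,"y": 0,"z": 1.7,"rx": 0,"ry": 0,"rz": 0,"jaw": 6}
    - {"x": 0,"y": 0,"z": 1.7,"rx": 0,"ry": 0,"rz": 0,"jaw": 6}
    - {"x": 0,"y": 0,"z": 0,"rx": 0,"ry": 0,"rz": 0,"jaw": 6}

```text
clock: 3.75
tool_pos: [0.4113, -0.1369, 0.0624]
eef_rot: [0.926, -0.378, -0.003, 0.0]
contact_force: [-0.4, -0.1, -0.1]
opening: 0.678
finger_force: 0.0
```

Call:
send_rows:
  grip_force: 5
  motion:
    - {"x": 0,"y": 0,"z": 0,"rx": 0,"ry": 0,"rz": 0,"jaw": 3}
    - {"x": 0,"y": 0,"z": 0,"rx": 0,"ry": 0,"rz": 0,"jaw": 0.5}
    - {"x": 0,"y": 0,"z": 0,"rx": 0,"ry": 0,"rz": 0,"jaw": 0.5}
    - {"x": 0,"y": 0,"z": 0,"rx": 0,"ry": 0,"rz": 0,"jaw": 0.5}
    - {"x": 0,"y": 0,"z": 0,"rx": 0,"ry": 0,"rz": 0,"jaw": 0.5}

```text
clock: 4.25
tool_pos: [0.4121, -0.1364, 0.0639]
eef_rot: [0.926, -0.378, -0.001, 0.0]
contact_force: [-0.5, 0.2, -0.3]
opening: 0.25
finger_force: 0.0
```

```bash
python3 - <<'E'
from h import *
s=st(); print(s['moment'],s['finger_force'])
E
```

```text
t 4.25 p [ 0.4121 -0.1364  0.0639] q [ 9.259e-01 -3.779e-01 -1.500e-03  1.000e-04] F [-0.5  0.2 -0.3] op 0.25
[ 0.03641935 -0.02780967  0.02634665] 0.0
```

Call:
send_rows:
  grip_force: 8
  motion:
    - {"x": 0,"y": 0,"z": 0,"rx": 0,"ry": 0,"rz": 0,"jaw": 0.5}
    - {"x": 0,"y": 0,"z": 0,"rx": 0,"ry": 0,"rz": 0,"jaw": 0.5}
    - {"x": 0,"y": 0,"z": 0,"rx": 0,"ry": 0,"rz": 0,"jaw": 0.5}
    - {"x": 0,"y": 0,"z": 0,"rx": 0,"ry": 0,"rz": 0,"jaw": 0.5}
    - {"x": 0,"y": 0,"z": 0,"rx": 0,"ry": 0,"rz": 0,"jaw": 0.5}

```text
clock: 4.75
tool_pos: [0.4106, -0.1377, 0.0638]
eef_rot: [0.925, -0.379, -0.002, 0.001]
contact_force: [-3.2, -4.7, 4.2]
opening: 0.159
finger_force: 8.0
```

```bash
python3 - <<'E'
from h import *
s=st(); print(s['moment'],s['finger_force'])
E
```

```text
t 4.75 p [ 0.4106 -0.1377  0.0638] q [ 0.9254 -0.379  -0.0022  0.0012] F [-3.2 -4.7  4.2] op 0.159
[-0.86326141  0.66652871  0.10151808] 8.000112591107609
```

Call:
send_rows:
  grip_force: 10
  motion:
    - {"x": 0,"y": 0.2,"z": 0,"rx": 0,"ry": 0,"rz": 0,"jaw": 0.5}
    - {"x": 0,"y": 0,"z": 0,"rx": 0,"ry": 0,"rz": -0.1,"jaw": 0.5}
    - {"x": 0,"y": 0,"z": 0,"rx": 0,"ry": 0,"rz": -0.1,"jaw": 0.5}
    - {"x": 0,"y": 0,"z": 0,"rx": 0,"ry": 0,"rz": -0.1,"jaw": 0.5}
    - {"x": 0,"y": 0,"z": 0,"rx": 0,"ry": 0,"rz": -0.1,"jaw": 0.5}

```text
clock: 5.25
tool_pos: [0.4106, -0.1376, 0.0638]
eef_rot: [0.983, -0.184, -0.002, -0.0]
contact_force: [-0.3, 0.5, 4.0]
opening: 0.159
finger_force: 10.0
```

Call:
send_rows:
  motion:
    - {"x": 0,"y": 0,"z": 0,"rx": 0,"ry": 0,"rz": -0.1,"jaw": 0.5}
    - {"x": 0,"y": 0,"z": 0,"rx": 0,"ry": 0,"rz": -0.1,"jaw": 0.5}
    - {"x": 0,"y": 0,"z": 0,"rx": 0,"ry": 0,"rz": -0.1,"jaw": 0.5}
    - {"x": 0,"y": 0,"z": 0,"rx": 0,"ry": 0,"rz": 0,"jaw": 0.5}
    - {"x": 0,"y": 0,"z": 0,"rx": 0,"ry": 0,"rz": 0,"jaw": 0.5}

```text
clock: 5.75
tool_pos: [0.4107, -0.1373, 0.0637]
eef_rot: [0.999, -0.039, -0.002, -0.001]
contact_force: [-0.3, 1.2, 5.0]
opening: 0.16
finger_force: 10.0
```

```bash
python3 - <<'E'
from h import *
s=st(); print(s['moment'],s['finger_force']); plan(.41,-.136,.06)
E
```

```text
t 5.75 p [ 0.4107 -0.1373  0.0637] q [ 9.993e-01 -3.850e-02 -1.600e-03 -8.000e-04] F [-0.3  1.2  5. ] op 0.16
[0.15545084 0.12812966 0.02214046] 10.000230795121752
pos [ 0.4107 -0.1373  0.0637] yaw -4.4 rows 1 rowrot [-0.001  0.003 -0.   ] total tool cm [-0.08 -0.13  0.37] q7 -0.94
[[-0.08, -0.13, 0.37, -0.001, 0.003, -0.0]]
```

Call:
send_rows:
  motion:
    - {"x": 0,"y": 0,"z": 0,"rx": 0,"ry": 0,"rz": -0.1,"jaw": 0.5}
    - {"x": 0,"y": 0,"z": 0,"rx": 0,"ry": 0,"rz": -0.1,"jaw": 0.5}
    - {"x": 0,"y": 0,"z": 0,"rx": 0,"ry": 0,"rz": -0.1,"jaw": 0.5}
    - {"x": 0,"y": 0,"z": 0,"rx": 0,"ry": 0,"rz": -0.1,"jaw": 0.5}
    - {"x": 0,"y": 0,"z": 0,"rx": 0,"ry": 0,"rz": 0,"jaw": 0.5}

```text
clock: 6.25
tool_pos: [0.4112, -0.1372, 0.0636]
eef_rot: [0.987, 0.161, -0.001, -0.001]
contact_force: [1.3, 2.7, 3.2]
opening: 0.194
finger_force: 11.6
```

```bash
python3 - <<'E'
from h import *
s=st(); print(s['moment'],s['finger_force']); plan(.41,-.136,.06)
E
```

```text
t 6.25 p [ 0.4112 -0.1372  0.0636] q [ 0.987   0.1607 -0.001  -0.0011] F [1.3 2.7 3.2] op 0.194
[ 0.45117485 -0.21931734 -0.29292416] 11.603629707824439
pos [ 0.4112 -0.1372  0.0636] yaw 18.5 rows 1 rowrot [-0.003  0.002 -0.   ] total tool cm [-0.08 -0.15  0.36] q7 -0.54
[[-0.08, -0.15, 0.36, -0.003, 0.002, -0.0]]
```

Call:
send_rows:
  motion:
    - {"x": 0,"y": 0,"z": 0,"rx": 0,"ry": 0,"rz": 0,"jaw": 0.5}
    - {"x": 0,"y": 0,"z": 0,"rx": 0,"ry": 0,"rz": 0.12,"jaw": 0.5}
    - {"x": 0,"y": 0,"z": 0,"rx": 0,"ry": 0,"rz": 0,"jaw": 0.5}
    - {"x": 0,"y": 0,"z": 0,"rx": 0,"ry": 0,"rz": 0,"jaw": 6}
    - {"x": 0,"y": 0,"z": 0,"rx": 0,"ry": 0,"rz": 0,"jaw": 6}

```text
clock: 6.75
tool_pos: [0.4102, -0.1383, 0.0633]
eef_rot: [0.995, 0.103, -0.002, -0.0]
contact_force: [0.3, -0.2, -0.1]
opening: 0.328
finger_force: 0.0
```

Call:
send_rows:
  motion:
    - {"x": 0,"y": 0,"z": 0,"rx": 0,"ry": 0,"rz": 0,"jaw": 6}
    - {"x": 0,"y": 0,"z": 0,"rx": 0,"ry": 0,"rz": 0,"jaw": 6}
    - {"x": 0,"y": 0,"z": 0,"rx": 0,"ry": 0,"rz": 0,"jaw": 6}
    - {"x": 0,"y": 0,"z": -3,"rx": 0,"ry": 0,"rz": 0,"jaw": 6}
    - {"x": 0,"y": 0,"z": -3,"rx": 0,"ry": 0,"rz": 0,"jaw": 6}

```text
clock: 7.25
tool_pos: [0.41, -0.1378, 0.1236]
eef_rot: [0.995, 0.102, -0.003, -0.001]
contact_force: [1.2, -0.5, -0.2]
opening: 0.677
finger_force: 0.0
```

Call:
send_rows:
  motion:
    - {"x": -0.5,"y": -1,"z": -3,"rx": 0,"ry": 0,"rz": 0,"jaw": 8.8}
    - {"x": -0.5,"y": -2,"z": -3,"rx": 0,"ry": 0,"rz": 0,"jaw": 8.8}
    - {"x": -1,"y": -2,"z": -3,"rx": 0,"ry": 0,"rz": 0,"jaw": 8.8}
    - {"x": -1,"y": -2,"z": -3,"rx": 0,"ry": 0,"rz": 0,"jaw": 8.8}
    - {"x": 0,"y": 0,"z": 0,"rx": 0,"ry": 0,"rz": 0,"jaw": 8.8}

```text
clock: 7.75
tool_pos: [0.3666, -0.0734, 0.2458]
eef_rot: [0.995, 0.104, -0.0, -0.001]
contact_force: [0.1, 0.4, -0.3]
opening: 0.999
finger_force: 0.0
```

```bash
python3 - <<'E'
from h import *
st(); s=shot('wrist'); cv2.imwrite('pics/w3.png',cv2.resize(s['img'],(800,600))[:,:,::-1])
E
```

```text
t 7.75 p [ 0.3666 -0.0734  0.2458] q [ 9.946e-01  1.041e-01 -3.000e-04 -1.400e-03] F [ 0.1  0.4 -0.3] op 0.999
```

View pics/w3.png

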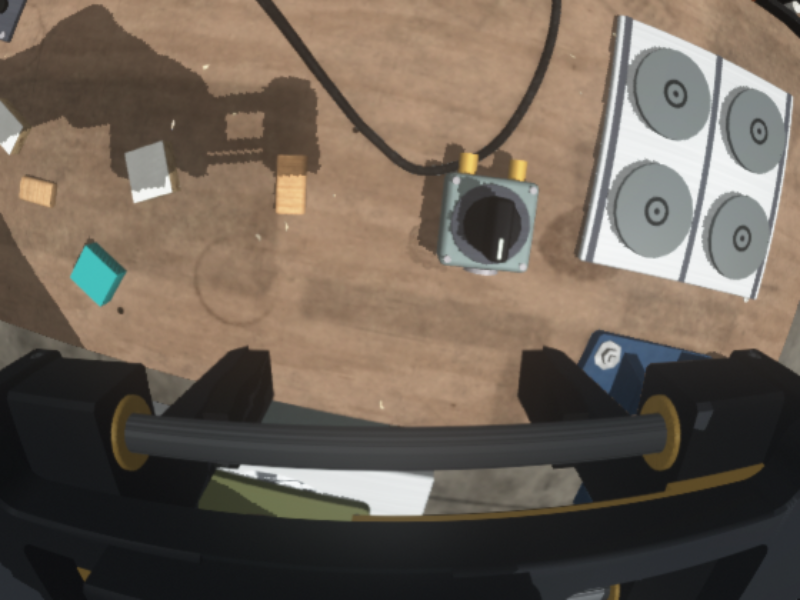

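The knob pointer now faces the robot along the box axis at about (500,235), and the stop was felt. Blank3 shows at (148,172), the turquoise decoy at (97,272) and the tenons at (290,185) and (38,190). I'll move over the blanks.

Call:
send_rows:
  motion:
    - {"x": 0.5,"y": -2.7,"z": 0,"rx": 0,"ry": 0,"rz": 0,"jaw": 8.8}
    - {"x": 0.5,"y": -2.7,"z": 0,"rx": 0,"ry": 0,"rz": 0,"jaw": 8.8}
    - {"x": 0.5,"y": -2.7,"z": 0,"rx": 0,"ry": 0,"rz": 0,"jaw": 8.8}
    - {"x": 0.5,"y": -2.7,"z": 0,"rx": 0,"ry": 0,"rz": 0,"jaw": 8.8}
    - {"x": 0.5,"y": -2.7,"z": 0,"rx": 0,"ry": 0,"rz": 0,"jaw": 8.8}

```text
clock: 8.3
tool_pos: [0.3649, 0.062, 0.243]
eef_rot: [0.995, 0.102, -0.002, -0.0]
contact_force: [-0.0, -0.0, -0.1]
opening: 1.003
finger_force: 0.0
```

Call:
send_rows:
  motion:
    - {"x": 0.5,"y": -2.7,"z": 0,"rx": 0,"ry": 0,"rz": 0,"jaw": 8.8}
    - {"x": 0.5,"y": -2.7,"z": 0,"rx": 0,"ry": 0,"rz": 0,"jaw": 8.8}
    - {"x": 0.5,"y": -2.7,"z": 0,"rx": 0,"ry": 0,"rz": 0,"jaw": 8.8}
    - {"x": 0.5,"y": -2.7,"z": 0,"rx": 0,"ry": 0,"rz": 0,"jaw": 8.8}
    - {"x": 0,"y": 0,"z": 0,"rx": 0,"ry": 0,"rz": 0,"jaw": 8.8}

```text
clock: 8.8
tool_pos: [0.3628, 0.1745, 0.2427]
eef_rot: [0.994, 0.105, -0.002, -0.001]
contact_force: [-0.3, -0.2, -0.1]
opening: 0.997
finger_force: 0.0
```

```bash
cat >> h.py <<'E'
def blanks(s,fish=True,zs=.016,vmin=150,smax=70,amin=300,amax=4000):
    im=s['img']; hsv=cv2.cvtColor(im,cv2.COLOR_RGB2HSV); m=((hsv[...,1]<smax)&(hsv[...,2]>vmin)).astype(np.uint8)
    if fish: m[235:]=0
    m=cv2.morphologyEx(m,cv2.MORPH_OPEN,np.ones((3,3)))
    for c in cv2.findContours(m,0,cv2.CHAIN_APPROX_NONE)[0]:
        a=cv2.contourArea(c)
        if not amin<a<amax: continue
        w=onplane(s,c[:,0,:],zs,fish)[:,:2]; r=cv2.minAreaRect((w*1000).astype(np.float32))
        # direction of the long side
        b=cv2.boxPoints(r); e=[b[1]-b[0],b[2]-b[1]]; l=max(e,key=np.linalg.norm)
        print('px',np.round(c.mean((0,1))),a,'c',np.round(r[0],1),'size',np.round(sorted(r[1]),1),'long dir deg',round(np.degrees(np.arctan2(l[1],l[0]))%180,1))
E
python3 - <<'E'
from h import *
st(); s=shot('wrist'); cv2.imwrite('pics/w4.png',cv2.resize(s['img'],(800,600))[:,:,::-1]); blanks(s)
E
```

```text
t 8.8 p [0.3628 0.1745 0.2427] q [ 9.945e-01  1.049e-01 -1.800e-03 -6.000e-04] F [-0.3 -0.2 -0.1] op 0.997
px [306. 154.] 1490.0 c [398.5 148.9] size [42.5 47.6] long dir deg 20.9
```

View pics/w4.png

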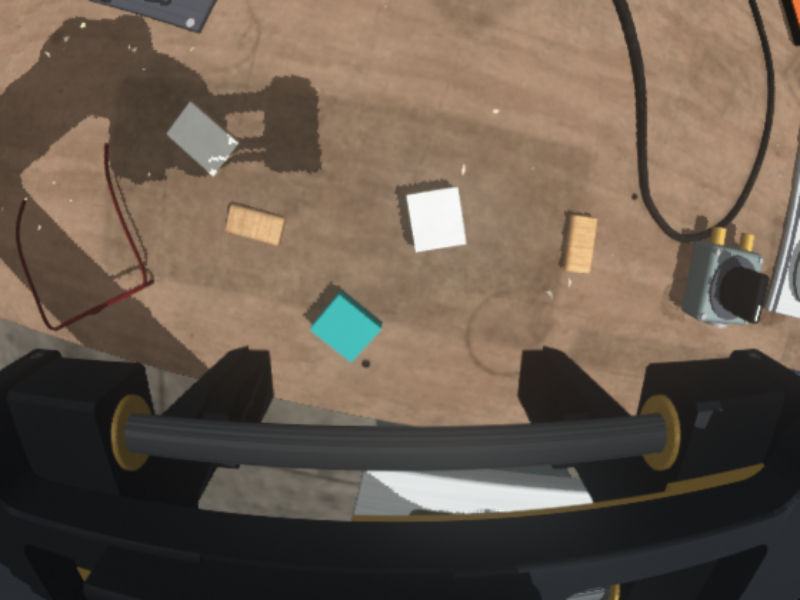

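Blank3 is the clean white block at (436,218) in this picture. Blank2 lies in the arm's shadow at (203,138), the turquoise decoy is at (346,327), the tenons at (255,225) and (580,243), and the spectacles at the left. I'll go for blank3.

```bash
python3 - <<'E'
from h import *
s=shot('wrist'); blanks(s,zs=.019,vmin=105,smax=50)
plan(.398,.149,.08,yaw=20.9,n=5); plan(.398,.149,.0145,yaw=20.9,n=10)
E
```

```text
px [303. 152.] 1491.0 c [399.2 150.2] size [41.8 47. ] long dir deg 21.5
px [553. 171.] 963.0 c [ 467.3 -216.1] size [ 57.1 169.5] long dir deg 24.3
px [139.  97.] 1245.0 c [428.4 348.5] size [34.6 58.1] long dir deg 60.0
pos [0.3624 0.171  0.2431] yaw 11.7 rows 5 rowrot [-0.     0.001 -0.032] total tool cm [ 3.1   2.88 16.3 ] q7 -1.37
[[0.62, 0.58, 3.26, -0.0, 0.001, -0.032], [0.6, 0.6, 3.26, -0.0, 0.001, -0.032], [0.58, 0.62, 3.26, -0.0, 0.001, -0.032], [0.55, 0.63, 3.26, -0.0, 0.001, -0.032], [0.53, 0.65, 3.26, -0.0, 0.001, -0.032]]
pos [0.3624 0.171  0.2431] yaw 11.7 rows 10 rowrot [-0.     0.    -0.016] total tool cm [ 3.13  2.89 22.85] q7 -1.37
[[0.31, 0.29, 2.29, -0.0, 0.0, -0.016], [0.31, 0.29, 2.29, -0.0, 0.0, -0.016], [0.3, 0.3, 2.29, -0.0, 0.0, -0.016], [0.3, 0.3, 2.29, -0.0, 0.0, -0.016], [0.29, 0.31, 2.29, -0.0, 0.0, -0.016], [0.29, 0.31, 2.29, -0.0, 0.0, -0.016], [0.28, 0.32, 2.29, -0.0, 0.0, -0.016], [0.28, 0.32, 2.29, -0.0, 0.0, -0.016], [0.27, 0.33, 2.29, -0.0, 0.0, -0.016], [0.27, 0.33, 2.29, -0.0, 0.0, -0.016]]
```

Call:
send_rows:
  motion:
    - {"x": 0.6,"y": 0.55,"z": 3.2,"rx": 0,"ry": 0,"rz": -0.033,"jaw": 7}
    - {"x": 0.6,"y": 0.55,"z": 3.2,"rx": 0,"ry": 0,"rz": -0.033,"jaw": 7}
    - {"x": 0.6,"y": 0.6,"z": 3.2,"rx": 0,"ry": 0,"rz": -0.033,"jaw": 7}
    - {"x": 0.6,"y": 0.6,"z": 3.2,"rx": 0,"ry": 0,"rz": -0.033,"jaw": 7}
    - {"x": 0.6,"y": 0.6,"z": 3.2,"rx": 0,"ry": 0,"rz": -0.033,"jaw": 7}

```text
clock: 9.4
tool_pos: [0.3989, 0.1496, 0.0824]
eef_rot: [0.983, 0.183, -0.002, -0.001]
contact_force: [-0.0, -0.7, -0.1]
opening: 0.793
finger_force: 0.0
```

Call:
send_rows:
  motion:
    - {"x": 0,"y": 0,"z": 1,"rx": 0,"ry": 0,"rz": 0,"jaw": 7}
    - {"x": 0,"y": 0,"z": 1,"rx": 0,"ry": 0,"rz": 0,"jaw": 7}
    - {"x": 0,"y": 0,"z": 0,"rx": 0,"ry": 0,"rz": 0,"jaw": 7}
    - {"x": 0,"y": 0,"z": 0,"rx": 0,"ry": 0,"rz": 0,"jaw": 7}
    - {"x": 0,"y": 0,"z": 0,"rx": 0,"ry": 0,"rz": 0,"jaw": 7}

```text
clock: 9.9
tool_pos: [0.3998, 0.1516, 0.0655]
eef_rot: [0.983, 0.183, -0.002, -0.0]
contact_force: [-0.6, -0.4, -0.9]
opening: 0.796
finger_force: 0.0
```

```bash
python3 - <<'E'
from h import *
plan(.399,.150,.0145,yaw=21,n=5)
E
```

```text
pos [0.3998 0.1516 0.0655] yaw 21.1 rows 5 rowrot [-0.     0.001  0.001] total tool cm [-0.11  0.13  5.1 ] q7 -0.83
[[-0.02, 0.03, 1.02, -0.0, 0.001, 0.001], [-0.02, 0.03, 1.02, -0.0, 0.001, 0.001], [-0.02, 0.03, 1.02, -0.0, 0.001, 0.001], [-0.03, 0.03, 1.02, -0.0, 0.001, 0.001], [-0.03, 0.03, 1.02, -0.0, 0.001, 0.001]]
```

Call:
send_rows:
  motion:
    - {"x": 0,"y": 0.1,"z": 1.5,"rx": 0,"ry": 0,"rz": 0,"jaw": 7}
    - {"x": -0.1,"y": 0,"z": 1.5,"rx": 0,"ry": 0,"rz": 0,"jaw": 7}
    - {"x": 0,"y": 0,"z": 1.2,"rx": 0,"ry": 0,"rz": 0,"jaw": 7}
    - {"x": 0,"y": 0,"z": 0.7,"rx": 0,"ry": 0,"rz": 0,"jaw": 7}
    - {"x": 0,"y": 0,"z": 0,"rx": 0,"ry": 0,"rz": 0,"jaw": 5}

```text
clock: 10.4
tool_pos: [0.4115, 0.156, 0.0269]
eef_rot: [0.983, 0.183, -0.016, 0.002]
contact_force: [-1.4, 0.5, 0.6]
opening: 0.726
finger_force: 0.0
```

Call:
send_rows:
  grip_force: 20
  motion:
    - {"x": 0,"y": 0,"z": 0,"rx": 0,"ry": 0,"rz": 0,"jaw": 3}
    - {"x": 0,"y": 0,"z": 0,"rx": 0,"ry": 0,"rz": 0,"jaw": 3}
    - {"x": 0,"y": 0,"z": 0,"rx": 0,"ry": 0,"rz": 0,"jaw": 3}
    - {"x": 0,"y": 0,"z": 0,"rx": 0,"ry": 0,"rz": 0,"jaw": 3}
    - {"x": 0,"y": 0,"z": 0,"rx": 0,"ry": 0,"rz": 0,"jaw": 3}

```text
clock: 10.9
tool_pos: [0.4113, 0.1558, 0.0278]
eef_rot: [0.983, 0.184, -0.015, 0.002]
contact_force: [0.4, -0.6, 3.0]
opening: 0.435
finger_force: 20.0
```

```bash
python3 - <<'E'
from h import *
s=st();print(s['finger_force']); plan(.399,.150,.25)
E
```

```text
t 10.9 p [0.4113 0.1558 0.0278] q [ 0.9829  0.1837 -0.0154  0.0016] F [ 0.4 -0.6  3. ] op 0.435
19.9961856007576
pos [0.4113 0.1558 0.0278] yaw 21.2 rows 5 rowrot [-0.     0.006 -0.   ] total tool cm [ -2.04   0.04 -22.17] q7 -0.66
[[-0.41, 0.01, -4.43, -0.0, 0.006, -0.0], [-0.38, 0.01, -4.44, -0.0, 0.006, -0.0], [-0.35, 0.01, -4.44, -0.0, 0.006, -0.0], [-0.33, 0.01, -4.44, -0.0, 0.006, -0.0], [-0.3, 0.01, -4.44, -0.0, 0.006, -0.0]]
```

```bash
python3 - <<'E'
from h import *
print(np.round(get_state()['q'],3))
E
```

```text
[-0.487  0.924  0.039  2.225 -1.     0.043 -0.664]
```

Call:
send_rows:
  motion:
    - {"x": 0,"y": 0,"z": 0,"rx": 0,"ry": 0,"rz": 0,"jaw": 6.5}
    - {"x": 0,"y": 0,"z": 0,"rx": 0,"ry": 0,"rz": 0,"jaw": 6.5}
    - {"x": 0,"y": 0,"z": 0,"rx": 0,"ry": 0,"rz": 0,"jaw": 6.5}
    - {"x": 0,"y": 0,"z": -2,"rx": 0,"ry": 0,"rz": 0,"jaw": 6.5}
    - {"x": 0,"y": 0,"z": -2,"rx": 0,"ry": 0,"rz": 0,"jaw": 6.5}

```text
clock: 11.4
tool_pos: [0.4121, 0.156, 0.0677]
eef_rot: [0.983, 0.184, -0.016, 0.001]
contact_force: [0.6, 0.3, 0.4]
opening: 0.733
finger_force: 0.0
```

Call:
send_rows:
  motion:
    - {"x": 0,"y": 0,"z": 0,"rx": 0,"ry": -0.1,"rz": 0,"jaw": 6.5}
    - {"x": 0,"y": 0,"z": 0,"rx": 0,"ry": -0.1,"rz": 0,"jaw": 6.5}
    - {"x": 0,"y": 0,"z": 0,"rx": 0,"ry": 0,"rz": 0,"jaw": 6.5}
    - {"x": 0,"y": 0,"z": 0,"rx": 0,"ry": 0,"rz": 0,"jaw": 6.5}
    - {"x": 0,"y": 0,"z": 0,"rx": 0,"ry": 0,"rz": 0,"jaw": 6.5}

```text
clock: 11.9
tool_pos: [0.4114, 0.156, 0.0669]
eef_rot: [0.977, 0.182, -0.11, 0.018]
contact_force: [-0.8, 0.7, -0.3]
opening: 0.736
finger_force: 0.0
```

```bash
cat >> h.py <<'E'
def delta(x,y,z):
    s=st(); r=R.from_quat(s['eef_rot']); M=r.as_matrix()
    print('shift cm in tool axes',np.round(r.inv().apply(np.array([x,y,z])-s['tool_pos'])*100,2),'yaw',np.degrees(np.arctan2(M[1,0],M[0,0])).round(1),'tool z',M[:,2].round(3),'tool y z',M[2,1].round(3)); print('q',np.round(s['q'],2)); return s
E
python3 - <<'E'
from h import *
delta(.399,.150,.0145)
s=shot('wrist'); blanks(s,zs=.019,vmin=105,smax=50)
E
```

```text
t 11.9 p [0.4114 0.156  0.0669] q [ 0.9769  0.1823 -0.11    0.0182] F [-0.8  0.7 -0.3] op 0.736
shift cm in tool axes [-0.17  0.13  5.42] yaw 21.2 tool z [-0.208 -0.076 -0.975] tool y z -0.005
q [-0.74  0.95  0.51  2.06 -0.8   0.59 -0.83]
px [277. 220.] 1906.0 c [411.2 155.8] size [19.2 41.2] long dir deg 111.3
px [ 15. 102.] 2105.5 c [428.8 344.9] size [34.7 53.7] long dir deg 59.6
```

Call:
send_rows:
  motion:
    - {"x": -0.2,"y": 0.15,"z": 1.5,"rx": 0,"ry": 0,"rz": 0,"jaw": 6.5}
    - {"x": 0,"y": 0,"z": 1.5,"rx": 0,"ry": 0,"rz": 0,"jaw": 6.5}
    - {"x": 0,"y": 0,"z": 1.3,"rx": 0,"ry": 0,"rz": 0,"jaw": 6.5}
    - {"x": 0,"y": 0,"z": 0.8,"rx": 0,"ry": 0,"rz": 0,"jaw": 6.5}
    - {"x": 0,"y": 0,"z": 0,"rx": 0,"ry": 0,"rz": 0,"jaw": 6.5}

```text
clock: 12.45
tool_pos: [0.3996, 0.1499, 0.0174]
eef_rot: [0.977, 0.182, -0.111, 0.018]
contact_force: [1.0, -0.7, 0.3]
opening: 0.738
finger_force: 0.0
```

```bash
python3 - <<'E'
from h import *
delta(.399,.150,.0155)
E
```

```text
t 12.45 p [0.3996 0.1499 0.0174] q [ 0.9768  0.1822 -0.1108  0.0183] F [ 1.  -0.7  0.3] op 0.738
shift cm in tool axes [-0.01 -0.04  0.2 ] yaw 21.2 tool z [-0.21  -0.076 -0.975] tool y z -0.005
q [-0.68  1.02  0.39  2.1  -0.89  0.45 -0.75]
```

Call:
send_rows:
  grip_force: 25
  motion:
    - {"x": 0,"y": 0,"z": 0.1,"rx": 0,"ry": 0,"rz": 0,"jaw": 3}
    - {"x": 0,"y": 0,"z": 0,"rx": 0,"ry": 0,"rz": 0,"jaw": 3}
    - {"x": 0,"y": 0,"z": 0,"rx": 0,"ry": 0,"rz": 0,"jaw": 3}
    - {"x": 0,"y": 0,"z": 0,"rx": 0,"ry": 0,"rz": 0,"jaw": 3}
    - {"x": 0,"y": 0,"z": 0,"rx": 0,"ry": 0,"rz": 0,"jaw": 3}

```text
clock: 12.95
tool_pos: [0.4008, 0.1504, 0.0171]
eef_rot: [0.977, 0.183, -0.109, 0.019]
contact_force: [0.4, 0.5, 3.0]
opening: 0.45
finger_force: 25.0
```

```bash
python3 - <<'E'
from h import *
s=delta(.44,-.36,.25); print(s['finger_force'])
E
```

```text
t 12.95 p [0.4008 0.1504 0.0171] q [ 0.9768  0.1829 -0.1095  0.0187] F [0.4 0.5 3. ] op 0.45
shift cm in tool axes [-19.61  48.93 -19.62] yaw 21.2 tool z [-0.207 -0.077 -0.975] tool y z -0.004
q [-0.68  1.02  0.39  2.09 -0.89  0.45 -0.75]
25.00300258398056
```

Call:
send_rows:
  motion:
    - {"x": -0.5,"y": 0,"z": -2.2,"rx": 0,"ry": 0,"rz": 0,"jaw": 3}
    - {"x": -1,"y": 0,"z": -4.4,"rx": 0,"ry": 0,"rz": 0,"jaw": 3}
    - {"x": -1,"y": 0,"z": -4.4,"rx": 0,"ry": 0,"rz": 0,"jaw": 3}
    - {"x": -1,"y": 0,"z": -4.4,"rx": 0,"ry": 0,"rz": 0,"jaw": 3}
    - {"x": -1,"y": 0,"z": -4.4,"rx": 0,"ry": 0,"rz": 0,"jaw": 3}

```text
clock: 13.45
tool_pos: [0.4001, 0.1495, 0.2216]
eef_rot: [0.977, 0.183, -0.11, 0.019]
contact_force: [0.1, 0.9, 0.0]
opening: 0.447
finger_force: 25.0
```

Call:
send_rows:
  motion:
    - {"x": -0.7,"y": 0,"z": -3.2,"rx": 0,"ry": 0,"rz": 0,"jaw": 3}
    - {"x": -1.2,"y": 4,"z": 0.2,"rx": 0,"ry": 0,"rz": 0,"jaw": 3}
    - {"x": -1.2,"y": 4,"z": 0.2,"rx": 0,"ry": 0,"rz": 0,"jaw": 3}
    - {"x": -1.2,"y": 4,"z": 0.2,"rx": 0,"ry": 0,"rz": 0,"jaw": 3}
    - {"x": -1.2,"y": 4,"z": 0.2,"rx": 0,"ry": 0,"rz": 0,"jaw": 3}

```text
clock: 13.95
tool_pos: [0.4132, -0.0184, 0.2549]
eef_rot: [0.977, 0.183, -0.11, 0.019]
contact_force: [0.2, -0.0, 0.4]
opening: 0.451
finger_force: 25.0
```

```bash
python3 - <<'E'
from h import *
s=delta(.44,-.36,.24); print(s['finger_force'])
E
```

```text
t 13.95 p [ 0.4132 -0.0184  0.2549] q [ 0.9767  0.1833 -0.1099  0.0186] F [ 0.2 -0.   0.4] op 0.451
shift cm in tool axes [-9.32 32.82  3.51] yaw 21.3 tool z [-0.208 -0.077 -0.975] tool y z -0.004
q [-0.58  0.63  0.8   2.03 -0.43  0.9  -0.74]
24.999579191207886
```

Call:
send_rows:
  motion:
    - {"x": -1.2,"y": 4.1,"z": 0.4,"rx": 0,"ry": 0,"rz": 0,"jaw": 3}
    - {"x": -1.2,"y": 4.1,"z": 0.4,"rx": 0,"ry": 0,"rz": 0,"jaw": 3}
    - {"x": -1.2,"y": 4.1,"z": 0.4,"rx": 0,"ry": 0,"rz": 0,"jaw": 3}
    - {"x": -1.2,"y": 4.1,"z": 0.4,"rx": 0,"ry": 0,"rz": 0,"jaw": 3}
    - {"x": -1.2,"y": 4.1,"z": 0.4,"rx": 0,"ry": 0,"rz": 0,"jaw": 3}

```text
clock: 14.45
tool_pos: [0.4286, -0.2324, 0.2477]
eef_rot: [0.977, 0.183, -0.11, 0.018]
contact_force: [0.0, -0.3, -0.5]
opening: 0.453
finger_force: 25.0
```

Call:
send_rows:
  motion:
    - {"x": -1.2,"y": 4.1,"z": 0.4,"rx": 0,"ry": 0,"rz": 0,"jaw": 3}
    - {"x": -1.2,"y": 4.1,"z": 0.4,"rx": 0,"ry": 0,"rz": 0,"jaw": 3}
    - {"x": -1.2,"y": 4.1,"z": 0.4,"rx": 0,"ry": 0,"rz": 0,"jaw": 3}
    - {"x": 0,"y": 0,"z": 0,"rx": 0,"ry": 0,"rz": 0,"jaw": 3}
    - {"x": 0,"y": 0,"z": 0,"rx": 0,"ry": 0,"rz": 0,"jaw": 3}

```text
clock: 14.95
tool_pos: [0.4373, -0.3598, 0.2433]
eef_rot: [0.977, 0.182, -0.11, 0.018]
contact_force: [-0.2, 0.5, 0.3]
opening: 0.451
finger_force: 25.0
```

```bash
cat >> h.py <<'E'
PODS=np.array([(.5646,-.2795),(.5692,-.3869),(.4573,-.285),(.4618,-.3947)])
def proj(s,P,fish=True):
    E=np.array(s['extrinsics']); v=(np.asarray(P)-E[:3,3])@E[:3,:3]; f=K(s); x,y,z=v[:,0],-v[:,1],-v[:,2]
    if fish:
        r=np.hypot(x,y); th=np.arctan2(r,z); return np.c_[s['cx']+f*th*x/r,s['cy']+f*th*y/r]
    return np.c_[s['cx']+f*x/z,s['cy']+f*y/z]
def seals(s,fish=True,pods=PODS,h=14):
    "dark seal ring near each predicted pod centre -> world"
    g=cv2.cvtColor(s['img'],cv2.COLOR_RGB2GRAY).astype(float)
    for i,(x,y) in enumerate(proj(s,np.c_[pods,np.full(len(pods),.018)],fish)):
        x,y=int(round(x)),int(round(y))
        if not(h<x<560-h and h<y<(250 if fish else 400)-h): print(i,'out',x,y); continue
        q=g[y-h:y+h+1,x-h:x+h+1]; w=np.clip(np.median(q)-20-q,0,None); w[q<30]*=1; yy,xx=np.mgrid[-h:h+1,-h:h+1]
        m=(w>0).astype(np.uint8); n,l,a,c=cv2.connectedComponentsWithStats(m,connectivity=8)
        p=(x+(w*xx).sum()/w.sum(),y+(w*yy).sum()/w.sum()) if w.sum() else (0,0)
        print(i,np.round(p,1),int(m.sum()),'std',np.round([np.sqrt((w*xx**2).sum()/w.sum()),np.sqrt((w*yy**2).sum()/w.sum())],1) ,np.round(onplane(s,[p],.018,fish)[0],4))
E
python3 - <<'E'
from h import *
delta(.44,-.36,.24); s=shot('wrist'); seals(s); cv2.imwrite('pics/w5.png',cv2.resize(s['img'],(800,600))[:,:,::-1])
E
```

```text
t 14.95 p [ 0.4373 -0.3598  0.2433] q [ 0.977   0.1818 -0.1102  0.0183] F [-0.2  0.5  0.3] op 0.451
shift cm in tool axes [0.31 0.11 0.27] yaw 21.1 tool z [-0.209 -0.076 -0.975] tool y z -0.004
q [ 0.14  0.78  0.71  1.67 -0.35  0.97 -0.27]
0 out 248 -1
1 [349.2  33.3] 308 std [7.2 7.1] [ 0.5693 -0.387   0.018 ]
2 [218.1  95.8] 298 std [7.  6.9] [ 0.4576 -0.2852  0.018 ]
3 [315.9 127.5] 296 std [6.9 6.7] [ 0.4618 -0.3949  0.018 ]
```

View pics/w5.png

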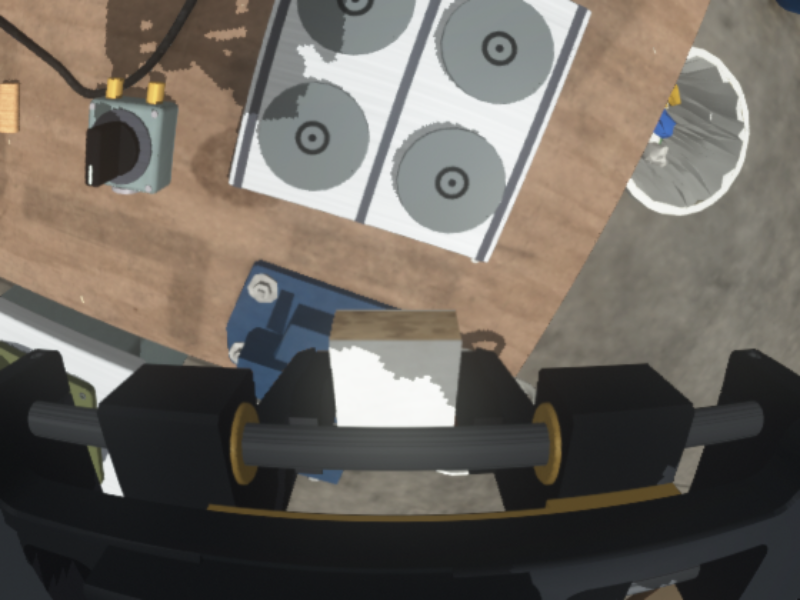

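The picture shows blank3 held level between the fingers, its front upper edge at about (335,340)–(460,337). All four pods are clear, the seals agree with the earlier measurement to 0.3 mm, and the knob is at the left.

```bash
python3 - <<'E'
from h import *
s=shot('wrist'); z=get_state()
hsv=cv2.cvtColor(s['img'],cv2.COLOR_RGB2HSV)
for c in (245,265,285,305): print(c,[(r,int(hsv[r,c,1]),int(hsv[r,c,2])) for r in range(228,246,2)])
p=np.array(z['tool_pos']); M=R.from_quat(z['eef_rot']).as_matrix()
ax=np.array([M[0,0],M[1,0],0]); ax/=np.linalg.norm(ax)
e=onplane(s,[(236,238),(278,237.5),(321,237)],p[2]+.002,True); print(np.round(e,4), 'along x',((e-p)@ax).round(4), 'along y',((e-p)@M[:,1]).round(4))
E
```

```text
245 [(228, 75, 129), (230, 74, 134), (232, 76, 135), (234, 76, 135), (236, 76, 137), (238, 24, 148), (240, 8, 161), (242, 4, 227), (244, 1, 248)]
265 [(228, 76, 130), (230, 75, 132), (232, 74, 138), (234, 75, 142), (236, 73, 140), (238, 27, 151), (240, 8, 165), (242, 8, 164), (244, 9, 164)]
285 [(228, 78, 124), (230, 78, 114), (232, 79, 122), (234, 78, 131), (236, 78, 127), (238, 30, 146), (240, 8, 161), (242, 9, 163), (244, 8, 163)]
305 [(228, 76, 130), (230, 81, 119), (232, 82, 115), (234, 82, 130), (236, 78, 137), (238, 27, 149), (240, 8, 162), (242, 9, 162), (244, 9, 162)]
[[ 0.4511 -0.335   0.2452]
 [ 0.4579 -0.3514  0.2452]
 [ 0.4647 -0.3683  0.2452]] along x [0.0202 0.0206 0.0208] along y [-0.0166  0.0012  0.0194]
```

```bash
python3 - <<'E'
from h import *
delta(.5703,-.3865,.075)
E
```

```text
t 15.05 p [ 0.4383 -0.3577  0.2432] q [ 0.9767  0.1835 -0.11    0.0178] F [-0.2  0.3  0.4] op 0.449
shift cm in tool axes [14.7   7.56 13.87] yaw 21.3 tool z [-0.208 -0.075 -0.975] tool y z -0.006
q [ 0.13  0.78  0.71  1.67 -0.35  0.97 -0.27]
```

Call:
send_rows:
  motion:
    - {"x": 2.9,"y": 1.5,"z": 2.8,"rx": 0,"ry": 0,"rz": 0,"jaw": 3}
    - {"x": 2.9,"y": 1.5,"z": 2.8,"rx": 0,"ry": 0,"rz": 0,"jaw": 3}
    - {"x": 2.9,"y": 1.5,"z": 2.8,"rx": 0,"ry": 0,"rz": 0,"jaw": 3}
    - {"x": 2.9,"y": 1.5,"z": 2.7,"rx": 0,"ry": 0,"rz": 0,"jaw": 3}
    - {"x": 3.0,"y": 1.5,"z": 2.7,"rx": 0,"ry": 0,"rz": 0,"jaw": 3}

```text
clock: 15.55
tool_pos: [0.5709, -0.386, 0.075]
eef_rot: [0.977, 0.184, -0.11, 0.018]
contact_force: [-0.3, -0.8, -0.3]
opening: 0.454
finger_force: 25.0
```

Call:
send_rows:
  motion:
    - {"x": 0,"y": 0,"z": 0,"rx": 0,"ry": 0,"rz": 0,"jaw": 3}
    - {"x": 0,"y": 0,"z": 0,"rx": 0,"ry": 0,"rz": 0,"jaw": 3}
    - {"x": 0,"y": 0,"z": 0,"rx": 0,"ry": 0,"rz": 0,"jaw": 3}
    - {"x": 0,"y": 0,"z": 0,"rx": 0,"ry": 0,"rz": 0,"jaw": 3}
    - {"x": 0,"y": 0,"z": 0,"rx": 0,"ry": 0,"rz": 0,"jaw": 3}

```text
clock: 16.05
tool_pos: [0.5693, -0.3886, 0.0784]
eef_rot: [0.977, 0.182, -0.109, 0.019]
contact_force: [0.6, 0.3, -0.8]
opening: 0.453
finger_force: 25.0
```

```bash
python3 - <<'E'
from h import *
delta(.5703,-.3865,.036)
E
```

```text
t 16.05 p [ 0.5693 -0.3886  0.0784] q [ 0.9769  0.1825 -0.1091  0.0193] F [ 0.6  0.3 -0.8] op 0.453
shift cm in tool axes [ 1.1  -0.15  4.1 ] yaw 21.2 tool z [-0.206 -0.078 -0.975] tool y z -0.002
q [ 0.19  1.13  0.62  1.33 -0.47  0.97 -0.37]
```

Call:
send_rows:
  motion:
    - {"x": 0.4,"y": -0.1,"z": 1.4,"rx": 0,"ry": 0,"rz": 0,"jaw": 3}
    - {"x": 0.3,"y": 0,"z": 1.2,"rx": 0,"ry": 0,"rz": 0,"jaw": 3}
    - {"x": 0.3,"y": 0,"z": 1.0,"rx": 0,"ry": 0,"rz": 0,"jaw": 3}
    - {"x": 0,"y": 0,"z": 0.1,"rx": 0,"ry": 0,"rz": 0,"jaw": 3}
    - {"x": 0,"y": 0,"z": 0,"rx": 0,"ry": 0,"rz": 0,"jaw": 3}

```text
clock: 16.55
tool_pos: [0.5699, -0.3866, 0.0374]
eef_rot: [0.977, 0.183, -0.11, 0.018]
contact_force: [0.1, -1.5, -0.2]
opening: 0.452
finger_force: 25.0
```

```bash
python3 - <<'E'
from h import *
delta(.5703,-.3865,.036)
E
```

```text
t 16.55 p [ 0.5699 -0.3866  0.0374] q [ 0.9767  0.1829 -0.1104  0.0184] F [ 0.1 -1.5 -0.2] op 0.452
shift cm in tool axes [0.07 0.01 0.13] yaw 21.2 tool z [-0.209 -0.076 -0.975] tool y z -0.004
q [ 0.2   1.19  0.6   1.34 -0.49  0.92 -0.37]
```

Call:
send_rows:
  motion:
    - {"x": 0,"y": 0,"z": 0.2,"rx": 0,"ry": 0,"rz": 0,"jaw": 3}
    - {"x": 0,"y": 0,"z": 0,"rx": 0,"ry": 0,"rz": 0,"jaw": 3}
    - {"x": 0,"y": 0,"z": 0,"rx": 0,"ry": 0,"rz": 0,"jaw": 6}
    - {"x": 0,"y": 0,"z": 0,"rx": 0,"ry": 0,"rz": 0,"jaw": 6}
    - {"x": 0,"y": 0,"z": 0,"rx": 0,"ry": 0,"rz": 0,"jaw": 6}

```text
clock: 17.05
tool_pos: [0.57, -0.3869, 0.0365]
eef_rot: [0.977, 0.183, -0.11, 0.019]
contact_force: [0.8, -0.3, -1.0]
opening: 0.679
finger_force: 0.0
```

Call:
send_rows:
  motion:
    - {"x": -0.7,"y": 0,"z": -3.0,"rx": 0,"ry": 0,"rz": 0,"jaw": 6}
    - {"x": -0.7,"y": 0,"z": -3.0,"rx": 0,"ry": 0,"rz": 0,"jaw": 6}
    - {"x": -1,"y": 0,"z": -4.4,"rx": 0,"ry": 0,"rz": 0,"jaw": 7}
    - {"x": -2,"y": 0,"z": -4.4,"rx": 0,"ry": 0.11,"rz": 0,"jaw": 8}
    - {"x": -2.5,"y": 0,"z": -4,"rx": 0,"ry": 0.11,"rz": 0,"jaw": 8.8}

```text
clock: 17.55
tool_pos: [0.5446, -0.3972, 0.2348]
eef_rot: [0.982, 0.187, 0.001, -0.001]
contact_force: [0.1, -1.5, 0.3]
opening: 0.93
finger_force: 0.0
```

Call:
send_rows:
  motion:
    - {"x": -4,"y": 0,"z": -1,"rx": 0,"ry": 0,"rz": 0,"jaw": 8.8}
    - {"x": -4,"y": 0,"z": 0,"rx": 0,"ry": 0,"rz": 0,"jaw": 8.8}
    - {"x": -2,"y": 0,"z": 0,"rx": 0,"ry": 0,"rz": 0,"jaw": 8.8}
    - {"x": 0,"y": 0,"z": 0,"rx": 0,"ry": 0,"rz": 0,"jaw": 8.8}
    - {"x": 0,"y": 0,"z": 0,"rx": 0,"ry": 0,"rz": 0,"jaw": 8.8}

```text
clock: 18.05
tool_pos: [0.4495, -0.4343, 0.2434]
eef_rot: [0.983, 0.184, -0.001, -0.002]
contact_force: [1.0, -0.4, 0.7]
opening: 1.001
finger_force: 0.0
```

```bash
python3 - <<'E'
from h import *
st(); s=shot('wrist'); seals(s); blanks(s,zs=.037,vmin=105,smax=50); blanks(s,zs=.037,vmin=200,smax=50)
cv2.imwrite('pics/w6.png',cv2.resize(s['img'],(800,600))[:,:,::-1])
t=shot('top'); cv2.imwrite('pics/t6.png',cv2.resize(t['img'][140:300,130:430],(800,427))[:,:,::-1])
plan(.36,.31,.25,yaw=30)
E
```

```text
t 18.05 p [ 0.4495 -0.4343  0.2434] q [ 0.983   0.1838 -0.0013 -0.0016] F [ 1.  -0.4  0.7] op 1.001
0 [185.7  42.9] 379 std [6.8 7.9] [ 0.5606 -0.2813  0.018 ]
1 [0 0] 0 std [nan nan] [0.5697 0.0572 0.018 ]
2 [158.7 128.8] 246 std [6.  6.5] [ 0.4574 -0.2855  0.018 ]
3 [248.5 157.6] 282 std [6.7 6.7] [ 0.4616 -0.3953  0.018 ]
px [ 57. 135.] 612.5 c [ 409.8 -149.2] size [59.4 74.1] long dir deg 5.7
px [171. 145.] 1880.0 c [ 459.  -296.3] size [87.7 98.3] long dir deg 2.5
px [277.  64.] 1535.0 c [ 568.2 -388.1] size [39.2 44.4] long dir deg 21.3
px [203.  10.] 1077.0 c [ 597.4 -289.7] size [34.9 88.1] long dir deg 93.1
pos [ 0.4507 -0.4334  0.2428] yaw 21.4 rows 17 rowrot [-0.     0.    -0.009] total tool cm [ 18.62 -72.55  -0.46] q7 -0.07
[[1.1, -4.27, -0.03, -0.0, 0.0, -0.009], [1.13, -4.26, -0.03, -0.0, 0.0, -0.009], [1.17, -4.25, -0.03, -0.0, 0.0, -0.009], [1.21, -4.24, -0.03, -0.0, 0.0, -0.009], [1.25, -4.23, -0.03, -0.0, 0.0, -0.009], [1.29, -4.21, -0.03, -0.0, 0.0, -0.009], [1.32, -4.2, -0.03, -0.0, 0.0, -0.009], [1.36, -4.19, -0.03, -0.0, 0.0, -0.009], [1.4, -4.18, -0.03, -0.0, 0.0, -0.009], [1.44, -4.16, -0.03, -0.0, 0.0, -0.009], [1.47, -4.15, -0.03, -0.0, 0.0, -0.009], [1.51, -4.14, -0.03, -0.0, 0.0, -0.009], [1.55, -4.12, -0.03, -0.0, 0.0, -0.009], [1.59, -4.11, -0.03, -0.0, 0.0, -0.009], [1.62, -4.1, -0.03, -0.0, 0.0, -0.009], [1.66, -4.08, -0.03, -0.0, 0.0, -0.009], [1.7, -4.07, -0.03, -0.0, 0.0, -0.009]]h.py:63: RuntimeWarning: invalid value encountered in scalar divide
  print(i,np.round(p,1),int(m.sum()),'std',np.round([np.sqrt((w*xx**2).sum()/w.sum()),np.sqrt((w*yy**2).sum()/w.sum())],1) ,np.round(onplane(s,[p],.018,fish)[0],4))
```

View pics/w6.png

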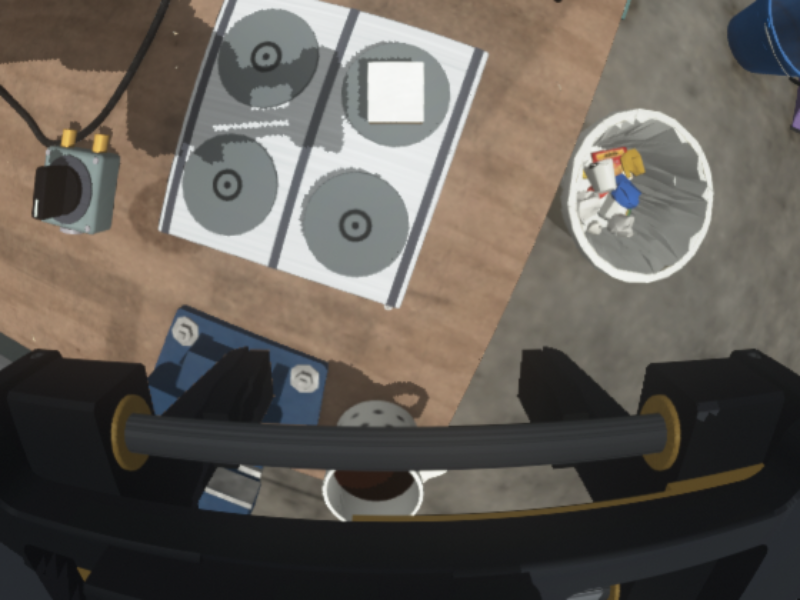

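Blank3 sits on the upper-right pod at (395,92), measured 1.4 mm off centre, and the other pods are empty. Blank2 is next.

```bash
python3 - <<'E'
from h import *
plan(.388,.28,.245,yaw=60,n=20)
E
```

```text
pos [ 0.4507 -0.4334  0.2428] yaw 21.4 rows 20 rowrot [-0.     0.    -0.034] total tool cm [ 2.014e+01 -6.873e+01  2.000e-02] q7 -0.07
[[1.01, -3.44, 0.0, -0.0, 0.0, -0.034], [1.12, -3.4, 0.0, -0.0, 0.0, -0.034], [1.24, -3.36, 0.0, -0.0, 0.0, -0.034], [1.35, -3.32, 0.0, -0.0, 0.0, -0.034], [1.46, -3.27, 0.0, -0.0, 0.0, -0.034], [1.57, -3.22, 0.0, -0.0, 0.0, -0.034], [1.68, -3.16, 0.0, -0.0, 0.0, -0.034], [1.79, -3.1, 0.0, -0.0, 0.0, -0.034], [1.89, -3.04, 0.0, -0.0, 0.0, -0.034], [2.0, -2.97, 0.0, -0.0, 0.0, -0.034], [2.1, -2.9, 0.0, -0.0, 0.0, -0.034], [2.19, -2.83, 0.0, -0.0, 0.0, -0.034], [2.29, -2.75, 0.0, -0.0, 0.0, -0.034], [2.38, -2.68, 0.0, -0.0, 0.0, -0.034], [2.47, -2.59, 0.0, -0.0, 0.0, -0.034], [2.56, -2.51, 0.0, -0.0, 0.0, -0.034], [2.64, -2.42, 0.0, -0.0, 0.0, -0.034], [2.72, -2.33, 0.0, -0.0, 0.0, -0.034], [2.8, -2.23, 0.0, -0.0, 0.0, -0.034], [2.87, -2.14, 0.0, -0.0, 0.0, -0.034]]
```

Call:
send_rows:
  motion:
    - {"x": 1.0,"y": -3.4,"z": 0,"rx": 0,"ry": 0,"rz": -0.034,"jaw": 8.8}
    - {"x": 1.1,"y": -3.4,"z": 0,"rx": 0,"ry": 0,"rz": -0.034,"jaw": 8.8}
    - {"x": 1.2,"y": -3.4,"z": 0,"rx": 0,"ry": 0,"rz": -0.034,"jaw": 8.8}
    - {"x": 1.4,"y": -3.3,"z": 0,"rx": 0,"ry": 0,"rz": -0.034,"jaw": 8.8}
    - {"x": 1.5,"y": -3.3,"z": 0,"rx": 0,"ry": 0,"rz": -0.034,"jaw": 8.8}

```text
clock: 18.65
tool_pos: [0.4349, -0.2535, 0.2434]
eef_rot: [0.963, 0.269, -0.002, -0.002]
contact_force: [0.6, 0.8, -0.1]
opening: 0.998
finger_force: 0.0
```

Call:
send_rows:
  motion:
    - {"x": 1.6,"y": -3.2,"z": 0,"rx": 0,"ry": 0,"rz": -0.034,"jaw": 8.8}
    - {"x": 1.7,"y": -3.2,"z": 0,"rx": 0,"ry": 0,"rz": -0.034,"jaw": 8.8}
    - {"x": 1.8,"y": -3.1,"z": 0,"rx": 0,"ry": 0,"rz": -0.034,"jaw": 8.8}
    - {"x": 1.9,"y": -3.0,"z": 0,"rx": 0,"ry": 0,"rz": -0.034,"jaw": 8.8}
    - {"x": 2.0,"y": -3.0,"z": 0,"rx": 0,"ry": 0,"rz": -0.034,"jaw": 8.8}

```text
clock: 19.15
tool_pos: [0.4198, -0.0746, 0.244]
eef_rot: [0.937, 0.349, -0.001, -0.002]
contact_force: [0.6, 1.4, -0.1]
opening: 0.997
finger_force: 0.0
```

Call:
send_rows:
  motion:
    - {"x": 2.1,"y": -2.9,"z": 0,"rx": 0,"ry": 0,"rz": -0.034,"jaw": 8.8}
    - {"x": 2.2,"y": -2.8,"z": 0,"rx": 0,"ry": 0,"rz": -0.034,"jaw": 8.8}
    - {"x": 2.3,"y": -2.8,"z": 0,"rx": 0,"ry": 0,"rz": -0.034,"jaw": 8.8}
    - {"x": 2.4,"y": -2.7,"z": 0,"rx": 0,"ry": 0,"rz": -0.034,"jaw": 8.8}
    - {"x": 2.5,"y": -2.6,"z": 0,"rx": 0,"ry": 0,"rz": -0.034,"jaw": 8.8}

```text
clock: 19.65
tool_pos: [0.4042, 0.1052, 0.2445]
eef_rot: [0.904, 0.428, -0.001, -0.002]
contact_force: [1.0, 0.4, 0.0]
opening: 1.0
finger_force: 0.0
```

Call:
send_rows:
  motion:
    - {"x": 2.6,"y": -2.5,"z": 0,"rx": 0,"ry": 0,"rz": -0.034,"jaw": 8.8}
    - {"x": 2.6,"y": -2.4,"z": 0,"rx": 0,"ry": 0,"rz": -0.034,"jaw": 8.8}
    - {"x": 2.7,"y": -2.3,"z": 0,"rx": 0,"ry": 0,"rz": -0.034,"jaw": 8.8}
    - {"x": 2.8,"y": -2.2,"z": 0,"rx": 0,"ry": 0,"rz": -0.034,"jaw": 8.8}
    - {"x": 2.9,"y": -2.1,"z": 0,"rx": 0,"ry": 0,"rz": -0.034,"jaw": 7}

```text
clock: 20.15
tool_pos: [0.3892, 0.2832, 0.2449]
eef_rot: [0.864, 0.503, -0.001, -0.002]
contact_force: [0.5, -0.3, -0.9]
opening: 0.93
finger_force: 0.0
```

Call:
send_rows:
  motion:
    - {"x": 0,"y": 0,"z": 0,"rx": 0,"ry": 0,"rz": 0,"jaw": 7}
    - {"x": 0,"y": 0,"z": 0,"rx": 0,"ry": 0,"rz": 0,"jaw": 7}
    - {"x": 0,"y": 0,"z": 0,"rx": 0,"ry": 0,"rz": 0,"jaw": 7}
    - {"x": 0,"y": 0,"z": 0,"rx": 0,"ry": 0,"rz": 0,"jaw": 7}
    - {"x": 0,"y": 0,"z": 0,"rx": 0,"ry": 0,"rz": 0,"jaw": 7}

```text
clock: 20.65
tool_pos: [0.39, 0.2789, 0.2452]
eef_rot: [0.866, 0.5, -0.001, -0.002]
contact_force: [-0.7, 0.8, -0.6]
opening: 0.794
finger_force: 0.0
```

```bash
python3 - <<'E'
from h import *
st(); s=shot('wrist'); print(1);blanks(s,vmin=105,smax=50); print(2);blanks(s,vmin=170,smax=50)
t=shot('top'); print('top'); blanks(t,fish=False,vmin=175,smax=60,amin=50,amax=600)
print('blank2 px',proj(s,[[.4284,.3485,.016]]))
plan(.4284,.3485,.08,yaw=60,n=5)
E
```

```text
t 20.65 p [0.39   0.2789 0.2452] q [ 0.8659  0.5003 -0.0014 -0.002 ] F [-0.7  0.8 -0.6] op 0.794
1
px [ 56. 211.] 909.0 c [ 98.4 397.8] size [58.8 96. ] long dir deg 89.9
px [111. 214.] 1811.5 c [175.5 344.2] size [79.1 82.2] long dir deg 89.5
px [ 25. 209.] 809.0 c [ 47.8 431.4] size [79.7 86.7] long dir deg 98.7
px [ 67. 183.] 349.5 c [145.2 418.8] size [29.4 52.6] long dir deg 60.3
px [314. 128.] 1599.0 c [454.6 309.9] size [35.6 59.7] long dir deg 59.7
px [  8. 132.] 887.5 c [104.7 545.9] size [ 63.4 165.1] long dir deg 55.5
px [453.  86.] 987.0 c [634.9 276.4] size [37.9 51.9] long dir deg 165.2
px [16. 45.] 2266.5 c [175.6 656.3] size [ 79.1 172.1] long dir deg 88.8
2
px [314. 128.] 1551.5 c [454.7 309.5] size [35.  59.1] long dir deg 59.6
px [453.  87.] 957.0 c [635. 276.] size [37.2 51.3] long dir deg 165.6
top
px [241. 401.] 73.5 c [-130.6  131.7] size [22.  50.5] long dir deg 90.8
px [363. 241.] 151.0 c [ 418.9 -285.7] size [39.7 92. ] long dir deg 91.2
px [391. 241.] 158.0 c [ 421.5 -388.7] size [40.1 95.1] long dir deg 86.8
px [ 82. 228.] 266.0 c [441.3 714.3] size [50.5 
[... 914 characters left out ...]
21.] 181.5 c [845.  764.4] size [60.3 61.4] long dir deg 147.6
px [ 15. 128.] 534.0 c [ 829.1 1004. ] size [108.  109.2] long dir deg 89.1
px [ 70. 112.] 204.0 c [873.3 809.8] size [60.5 66.3] long dir deg 57.4
px [125.  97.] 52.0 c [942.8 609.3] size [40.6 46.4] long dir deg 91.6
px [93. 92.] 360.0 c [966.  732.2] size [ 76.4 115. ] long dir deg 83.3
blank2 px [[276.05063448 109.2726888 ]]
pos [0.39   0.2793 0.2452] yaw 60.1 rows 5 rowrot [-0.001  0.     0.   ] total tool cm [ 7.92 -0.05 16.51] q7 -0.75
[[1.58, -0.01, 3.3, -0.001, 0.0, 0.0], [1.58, -0.01, 3.3, -0.001, 0.0, 0.0], [1.58, -0.02, 3.3, -0.001, 0.0, 0.0], [1.58, -0.02, 3.3, -0.001, 0.0, 0.0], [1.58, -0.02, 3.3, -0.001, 0.0, 0.0]]
```

Blank2 has been knocked to (455, 310) mm, with unchanged angle; I'll re-aim there.

```bash
python3 - <<'E'
from h import *
plan(.4547,.3097,.05,yaw=59.7,n=5)
E
```

```text
pos [0.39   0.2793 0.2452] yaw 60.1 rows 5 rowrot [-0.001  0.     0.001] total tool cm [ 5.87  4.18 19.49] q7 -0.75
[[1.17, 0.84, 3.9, -0.001, 0.0, 0.001], [1.17, 0.83, 3.9, -0.001, 0.0, 0.001], [1.18, 0.83, 3.9, -0.001, 0.0, 0.001], [1.18, 0.82, 3.9, -0.001, 0.0, 0.001], [1.18, 0.82, 3.9, -0.001, 0.0, 0.001]]
```

Call:
send_rows:
  motion:
    - {"x": 1.2,"y": 0.8,"z": 3.9,"rx": 0,"ry": 0,"rz": 0.003,"jaw": 7}
    - {"x": 1.2,"y": 0.8,"z": 3.9,"rx": 0,"ry": 0,"rz": 0.003,"jaw": 7}
    - {"x": 1.2,"y": 0.8,"z": 3.9,"rx": 0,"ry": 0,"rz": 0,"jaw": 7}
    - {"x": 1.2,"y": 0.9,"z": 3.9,"rx": 0,"ry": 0,"rz": 0,"jaw": 7}
    - {"x": 1.1,"y": 0.9,"z": 3.7,"rx": 0,"ry": 0,"rz": 0,"jaw": 7}

```text
clock: 21.25
tool_pos: [0.4555, 0.3103, 0.0501]
eef_rot: [0.867, 0.498, -0.001, -0.002]
contact_force: [0.5, 0.0, -0.5]
opening: 0.794
finger_force: 0.0
```

Call:
send_rows:
  motion:
    - {"x": 0,"y": 0,"z": 0.8,"rx": 0,"ry": 0,"rz": 0,"jaw": 6.5}
    - {"x": 0,"y": 0,"z": 0,"rx": 0,"ry": 0,"rz": 0,"jaw": 6.5}
    - {"x": 0,"y": 0,"z": 0,"rx": 0,"ry": 0,"rz": 0,"jaw": 6.5}
    - {"x": 0,"y": 0,"z": 0,"rx": 0,"ry": 0,"rz": 0,"jaw": 6.5}
    - {"x": 0,"y": 0,"z": 0,"rx": 0,"ry": 0,"rz": 0,"jaw": 6.5}

```text
clock: 21.75
tool_pos: [0.4551, 0.3107, 0.0454]
eef_rot: [0.867, 0.499, -0.0, -0.002]
contact_force: [-0.9, -0.6, 0.2]
opening: 0.734
finger_force: 0.0
```

```bash
python3 - <<'E'
from h import *
delta(.4547,.3097,.0145)
E
```

```text
t 21.75 p [0.4551 0.3107 0.0454] q [ 8.668e-01  4.986e-01 -3.000e-04 -2.200e-03] F [-0.9 -0.6  0.2] op 0.734
shift cm in tool axes [-0.12  0.03  3.09] yaw 59.8 tool z [-0.003  0.003 -1.   ] tool y z -0.004
q [-0.83  0.94  0.26  1.93 -0.65  0.35 -0.58]
```

Call:
send_rows:
  motion:
    - {"x": -0.1,"y": 0,"z": 1.2,"rx": 0,"ry": 0,"rz": 0,"jaw": 6.5}
    - {"x": 0,"y": 0,"z": 1.2,"rx": 0,"ry": 0,"rz": 0,"jaw": 6.5}
    - {"x": 0,"y": 0,"z": 0.6,"rx": 0,"ry": 0,"rz": 0,"jaw": 6.5}
    - {"x": 0,"y": 0,"z": 0,"rx": 0,"ry": 0,"rz": 0,"jaw": 3}
    - {"x": 0,"y": 0,"z": 0,"rx": 0,"ry": 0,"rz": 0,"jaw": 3}

```text
clock: 22.25
tool_pos: [0.454, 0.3092, 0.0134]
eef_rot: [0.867, 0.498, -0.002, -0.002]
contact_force: [-0.1, -0.1, -0.0]
opening: 0.583
finger_force: 0.0
```

Call:
send_rows:
  grip_force: 25
  motion:
    - {"x": 0,"y": 0,"z": 0,"rx": 0,"ry": 0,"rz": 0,"jaw": 2.5}
    - {"x": 0,"y": 0,"z": 0,"rx": 0,"ry": 0,"rz": 0,"jaw": 2.5}
    - {"x": 0,"y": 0,"z": 0,"rx": 0,"ry": 0,"rz": 0,"jaw": 2.5}
    - {"x": 0,"y": 0,"z": 0,"rx": 0,"ry": 0,"rz": 0,"jaw": 2.5}
    - {"x": 0,"y": 0,"z": 0,"rx": 0,"ry": 0,"rz": 0,"jaw": 2.5}

```text
clock: 22.75
tool_pos: [0.4543, 0.3096, 0.014]
eef_rot: [0.867, 0.499, -0.001, -0.002]
contact_force: [-0.7, 0.2, 1.3]
opening: 0.381
finger_force: 25.0
```

```bash
python3 - <<'E'
from h import *
s=delta(.4547,.3097,.0145); print(s['finger_force'])
E
```

```text
t 22.75 p [0.4543 0.3096 0.014 ] q [ 0.8669  0.4986 -0.0012 -0.0021] F [-0.7  0.2  1.3] op 0.381
shift cm in tool axes [ 0.03  0.03 -0.05] yaw 59.8 tool z [-0.004  0.002 -1.   ] tool y z -0.005
q [-0.8   0.99  0.21  1.93 -0.67  0.29 -0.56]
25.000878274440765
```

Call:
send_rows:
  motion:
    - {"x": 0,"y": 0,"z": -3,"rx": 0,"ry": 0,"rz": 0,"jaw": 2.5}
    - {"x": 0,"y": 0,"z": -5,"rx": 0,"ry": 0,"rz": 0,"jaw": 2.5}
    - {"x": 0,"y": 0,"z": -5,"rx": 0,"ry": 0,"rz": 0,"jaw": 2.5}
    - {"x": 0,"y": 0,"z": -5,"rx": 0,"ry": 0,"rz": 0,"jaw": 2.5}
    - {"x": 0,"y": 0,"z": -5,"rx": 0,"ry": 0,"rz": 0,"jaw": 2.5}

```text
clock: 23.25
tool_pos: [0.4547, 0.3087, 0.2458]
eef_rot: [0.867, 0.498, -0.002, -0.002]
contact_force: [-1.0, 0.5, -0.7]
opening: 0.385
finger_force: 25.0
```

```bash
python3 - <<'E'
from h import *
s=st(); print(s['finger_force']); plan(.46,-.29,.25,yaw=0,n=20)
E
```

```text
t 23.25 p [0.4547 0.3087 0.2458] q [ 0.8669  0.4984 -0.0017 -0.002 ] F [-1.   0.5 -0.7] op 0.385
24.997173249721527
pos [0.4547 0.3087 0.2458] yaw 59.8 rows 20 rowrot [-0.     0.     0.052] total tool cm [-51.47  30.58  -0.53] q7 -0.74
[[-2.57, 1.53, -0.03, -0.0, 0.0, 0.052], [-2.49, 1.66, -0.03, -0.0, 0.0, 0.052], [-2.4, 1.79, -0.03, -0.0, 0.0, 0.052], [-2.3, 1.91, -0.03, -0.0, 0.0, 0.052], [-2.2, 2.03, -0.03, -0.0, 0.0, 0.052], [-2.09, 2.14, -0.03, -0.0, 0.0, 0.052], [-1.98, 2.25, -0.03, -0.0, 0.0, 0.052], [-1.86, 2.35, -0.03, -0.0, 0.0, 0.052], [-1.74, 2.44, -0.03, -0.0, 0.0, 0.052], [-1.61, 2.53, -0.03, -0.0, 0.0, 0.052], [-1.47, 2.61, -0.03, -0.0, 0.0, 0.052], [-1.34, 2.68, -0.03, -0.0, 0.0, 0.052], [-1.2, 2.74, -0.03, -0.0, 0.0, 0.052], [-1.05, 2.8, -0.03, -0.0, 0.0, 0.052], [-0.9, 2.85, -0.03, -0.0, 0.0, 0.052], [-0.75, 2.9, -0.03, -0.0, 0.0, 0.052], [-0.6, 2.93, -0.03, -0.0, 0.0, 0.052], [-0.45, 2.96, -0.03, -0.0, 0.0, 0.052], [-0.29, 2.98, -0.03, -0.0, 0.0, 0.052], [-0.14, 2.99, -0.03, -0.0, 0.0, 0.052]]
```

Call:
send_rows:
  motion:
    - {"x": -2.6,"y": 1.5,"z": 0,"rx": 0,"ry": 0,"rz": 0.052,"jaw": 2.5}
    - {"x": -2.5,"y": 1.7,"z": 0,"rx": 0,"ry": 0,"rz": 0.052,"jaw": 2.5}
    - {"x": -2.4,"y": 1.8,"z": 0,"rx": 0,"ry": 0,"rz": 0.052,"jaw": 2.5}
    - {"x": -2.3,"y": 1.9,"z": 0,"rx": 0,"ry": 0,"rz": 0.052,"jaw": 2.5}
    - {"x": -2.2,"y": 2.0,"z": 0,"rx": 0,"ry": 0,"rz": 0.052,"jaw": 2.5}

```text
clock: 23.75
tool_pos: [0.456, 0.158, 0.2436]
eef_rot: [0.925, 0.381, -0.002, -0.002]
contact_force: [0.5, -0.8, -1.2]
opening: 0.38
finger_force: 25.0
```

Call:
send_rows:
  motion:
    - {"x": -2.1,"y": 2.1,"z": 0,"rx": 0,"ry": 0,"rz": 0.052,"jaw": 2.5}
    - {"x": -2.0,"y": 2.2,"z": 0,"rx": 0,"ry": 0,"rz": 0.052,"jaw": 2.5}
    - {"x": -1.9,"y": 2.3,"z": 0,"rx": 0,"ry": 0,"rz": 0.052,"jaw": 2.5}
    - {"x": -1.7,"y": 2.4,"z": 0,"rx": 0,"ry": 0,"rz": 0.052,"jaw": 2.5}
    - {"x": -1.6,"y": 2.5,"z": 0,"rx": 0,"ry": 0,"rz": 0.052,"jaw": 2.5}

```text
clock: 24.25
tool_pos: [0.456, 0.0098, 0.2432]
eef_rot: [0.966, 0.258, -0.002, -0.002]
contact_force: [0.2, 1.2, 0.4]
opening: 0.386
finger_force: 25.0
```

```bash
python3 - <<'E'
from h import *
s=st(); print(s['finger_force'])
E
```

```text
t 24.25 p [0.456  0.0098 0.2432] q [ 0.9662  0.2579 -0.0019 -0.0018] F [0.2 1.2 0.4] op 0.386
24.997446835041046
```

Call:
send_rows:
  motion:
    - {"x": -1.5,"y": 2.6,"z": 0,"rx": 0,"ry": 0,"rz": 0.052,"jaw": 2.5}
    - {"x": -1.3,"y": 2.7,"z": 0,"rx": 0,"ry": 0,"rz": 0.052,"jaw": 2.5}
    - {"x": -1.2,"y": 2.7,"z": 0,"rx": 0,"ry": 0,"rz": 0.052,"jaw": 2.5}
    - {"x": -1.1,"y": 2.8,"z": 0,"rx": 0,"ry": 0,"rz": 0.052,"jaw": 2.5}
    - {"x": -0.9,"y": 2.9,"z": 0,"rx": 0,"ry": 0,"rz": 0.052,"jaw": 2.5}

```text
clock: 24.75
tool_pos: [0.4569, -0.1401, 0.2428]
eef_rot: [0.991, 0.13, -0.002, -0.002]
contact_force: [-0.0, -0.6, -0.8]
opening: 0.383
finger_force: 25.0
```

Call:
send_rows:
  motion:
    - {"x": -0.8,"y": 2.9,"z": 0,"rx": 0,"ry": 0,"rz": 0.052,"jaw": 2.5}
    - {"x": -0.6,"y": 2.9,"z": 0,"rx": 0,"ry": 0,"rz": 0.052,"jaw": 2.5}
    - {"x": -0.4,"y": 3.0,"z": 0,"rx": 0,"ry": 0,"rz": 0.052,"jaw": 2.5}
    - {"x": -0.3,"y": 3.0,"z": 0,"rx": 0,"ry": 0,"rz": 0.052,"jaw": 2.5}
    - {"x": -0.1,"y": 3.0,"z": 0,"rx": 0,"ry": 0,"rz": 0.052,"jaw": 2.5}

```text
clock: 25.25
tool_pos: [0.4588, -0.2902, 0.2424]
eef_rot: [1.0, 0.001, -0.002, -0.001]
contact_force: [0.6, -0.7, -1.1]
opening: 0.381
finger_force: 25.0
```

Call:
send_rows:
  motion:
    - {"x": 0,"y": 0,"z": 0,"rx": 0,"ry": 0,"rz": 0,"jaw": 2.5}
    - {"x": 0,"y": 0,"z": 0,"rx": 0,"ry": 0,"rz": 0,"jaw": 2.5}
    - {"x": 0,"y": 0,"z": 0,"rx": 0,"ry": 0,"rz": 0,"jaw": 2.5}
    - {"x": 0,"y": 0,"z": 0,"rx": 0,"ry": 0,"rz": 0,"jaw": 2.5}
    - {"x": 0,"y": 0,"z": 0,"rx": 0,"ry": 0,"rz": 0,"jaw": 2.5}

```text
clock: 25.75
tool_pos: [0.4594, -0.2881, 0.2425]
eef_rot: [1.0, 0.003, -0.002, -0.001]
contact_force: [0.2, -0.7, 0.7]
opening: 0.382
finger_force: 25.0
```

```bash
python3 - <<'E'
from h import *
z=st(); s=shot('wrist'); seals(s); blanks(s,zs=.037,vmin=105,smax=50)
hsv=cv2.cvtColor(s['img'],cv2.COLOR_RGB2HSV)
for c in (265,280,295): print(c,[(r,int(hsv[r,c,1]),int(hsv[r,c,2])) for r in range(200,262,3)])
p=np.array(z['tool_pos']); M=R.from_quat(z['eef_rot']).as_matrix()
print('expected front edge px', proj(s,[p+M[:,0]*.029+[0,0,.002+y] for y in (0,)]), 'side px', proj(s,[p+M[:,0]*.029+M[:,1]*k+[0,0,.002] for k in (-.017,.017)]))
E
```

```text
t 25.75 p [ 0.4594 -0.2881  0.2425] q [ 1.      0.0027 -0.0022 -0.0015] F [ 0.2 -0.7  0.7] op 0.382
0 [269.9  84.9] 299 std [7.  6.7] [ 0.5648 -0.2797  0.018 ]
1 [354.3  94.7] 49 std [12.7 10.3] [ 0.5568 -0.3729  0.018 ]
2 [274.5 181.4] 279 std [6.7 6.5] [ 0.4573 -0.2853  0.018 ]
3 [369.5 178.8] 253 std [6.3 6.4] [ 0.4619 -0.3947  0.018 ]
px [162. 208.] 538.5 c [ 422.1 -148.2] size [51.5 55.9] long dir deg 96.9
265 [(200, 14, 143), (203, 8, 134), (206, 71, 107), (209, 76, 108), (212, 48, 106), (215, 6, 162), (218, 6, 163), (221, 8, 162), (224, 6, 162), (227, 6, 160), (230, 6, 160), (233, 6, 161), (236, 6, 161), (239, 6, 162), (242, 6, 161), (245, 6, 162), (248, 8, 163), (251, 6, 162), (254, 6, 162), (257, 6, 162), (260, 6, 160)]
280 [(200, 14, 145), (203, 9, 137), (206, 67, 110), (209, 73, 102), (212, 59, 130), (215, 8, 163), (218, 8, 163), (221, 6, 162), (224, 6, 161), (227, 8, 161), (230, 6, 161), (233, 6, 161), (236, 8, 163), (239, 6, 163), (242, 8, 164), (245, 6, 163), (248, 6, 162), (251, 6, 160), (254, 8, 161), (257, 6, 161), (260, 8, 163)]
295 [(200, 14, 148), (203, 9, 139), (206, 65, 106), (209, 67, 118), (212, 57, 116), (215, 8, 163), (218, 6, 163), (221, 6, 163), (224, 6, 164), (227, 6, 165), (230, 8, 165), (233, 6, 163), (236, 6, 162), (239, 8, 164), (242, 6, 165), (245, 8, 166), (248, 6, 164), (251, 6, 165), (254, 6, 164), (257, 6, 162), (260, 6, 162)]
expected front edge px [[276.29414007 214.28922338]] side px [[236.65163535 214.23266934]
 [315.94371022 214.27614186]]
```

Call:
send_rows:
  motion:
    - {"x": 3.5,"y": -0.3,"z": 2.5,"rx": 0,"ry": 0,"rz": 0,"jaw": 2.5}
    - {"x": 3.5,"y": -0.3,"z": 2.5,"rx": 0,"ry": 0,"rz": 0,"jaw": 2.5}
    - {"x": 3.5,"y": -0.25,"z": 2.5,"rx": 0,"ry": 0,"rz": 0,"jaw": 2.5}
    - {"x": 0,"y": 0,"z": 4,"rx": 0,"ry": 0,"rz": 0,"jaw": 2.5}
    - {"x": 0,"y": 0,"z": 4,"rx": 0,"ry": 0,"rz": 0,"jaw": 2.5}

```text
clock: 26.3
tool_pos: [0.5651, -0.2791, 0.0856]
eef_rot: [1.0, 0.003, -0.001, -0.001]
contact_force: [0.2, -0.9, -0.6]
opening: 0.387
finger_force: 25.0
```

Call:
send_rows:
  motion:
    - {"x": 0,"y": 0,"z": 3,"rx": 0,"ry": 0,"rz": 0,"jaw": 2.5}
    - {"x": 0,"y": 0,"z": 0,"rx": 0,"ry": 0,"rz": 0,"jaw": 2.5}
    - {"x": 0,"y": 0,"z": 0,"rx": 0,"ry": 0,"rz": 0,"jaw": 2.5}
    - {"x": 0,"y": 0,"z": 0,"rx": 0,"ry": 0,"rz": 0,"jaw": 2.5}
    - {"x": 0,"y": 0,"z": 0,"rx": 0,"ry": 0,"rz": 0,"jaw": 2.5}

```text
clock: 26.8
tool_pos: [0.5644, -0.2807, 0.0591]
eef_rot: [1.0, 0.002, -0.001, -0.0]
contact_force: [-0.2, -0.3, -0.8]
opening: 0.385
finger_force: 25.0
```

```bash
python3 - <<'E'
from h import *
delta(.5647,-.2796,.033)
for _ in range(3): shot('wrist'); print(np.round(get_state()['tool_pos'],4))
E
```

```text
t 26.8 p [ 0.5644 -0.2807  0.0591] q [ 1.0e+00  1.9e-03 -7.0e-04 -2.0e-04] F [-0.2 -0.3 -0.8] op 0.385
shift cm in tool axes [ 0.04 -0.11  2.61] yaw 0.2 tool z [-0.001  0.    -1.   ] tool y z -0.0
q [ 0.11  1.03  0.53  1.69 -0.8   0.65 -0.48]
[ 0.5643 -0.2805  0.0589]
[ 0.564  -0.2803  0.0586]
[ 0.5639 -0.2802  0.0582]
```

Call:
send_rows:
  motion:
    - {"x": 0.05,"y": -0.05,"z": 1.2,"rx": 0,"ry": 0,"rz": 0,"jaw": 2.5}
    - {"x": 0,"y": 0,"z": 0.8,"rx": 0,"ry": 0,"rz": 0,"jaw": 2.5}
    - {"x": 0,"y": 0,"z": 0.4,"rx": 0,"ry": 0,"rz": 0,"jaw": 2.5}
    - {"x": 0,"y": 0,"z": 0,"rx": 0,"ry": 0,"rz": 0,"jaw": 2.5}
    - {"x": 0,"y": 0,"z": 0,"rx": 0,"ry": 0,"rz": 0,"jaw": 2.5}

```text
clock: 27.45
tool_pos: [0.5634, -0.2794, 0.0326]
eef_rot: [1.0, 0.002, -0.003, -0.001]
contact_force: [-1.0, -0.4, -0.5]
opening: 0.38
finger_force: 25.0
```

```bash
python3 - <<'E'
from h import *
delta(.5647,-.2796,.0325)
E
```

```text
t 27.45 p [ 0.5634 -0.2794  0.0326] q [ 1.      0.0018 -0.0025 -0.0011] F [-1.  -0.4 -0.5] op 0.38
shift cm in tool axes [0.13 0.02 0.01] yaw 0.2 tool z [-0.005  0.002 -1.   ] tool y z -0.002
q [ 0.12  1.07  0.5   1.69 -0.82  0.61 -0.46]
```

Within 1 mm and at contact height. I'll release, rise, and back off to look.

Call:
send_rows:
  motion:
    - {"x": 0.1,"y": 0,"z": 0.05,"rx": 0,"ry": 0,"rz": 0,"jaw": 2.5}
    - {"x": 0,"y": 0,"z": 0,"rx": 0,"ry": 0,"rz": 0,"jaw": 5.5}
    - {"x": 0,"y": 0,"z": 0,"rx": 0,"ry": 0,"rz": 0,"jaw": 5.5}
    - {"x": 0,"y": 0,"z": 0,"rx": 0,"ry": 0,"rz": 0,"jaw": 5.5}
    - {"x": 0,"y": 0,"z": -2,"rx": 0,"ry": 0,"rz": 0,"jaw": 5.5}

```text
clock: 27.95
tool_pos: [0.5633, -0.2782, 0.0506]
eef_rot: [1.0, 0.002, -0.004, -0.002]
contact_force: [0.0, 0.8, 0.3]
opening: 0.625
finger_force: 0.0
```

Call:
send_rows:
  motion:
    - {"x": 0,"y": 0,"z": -4,"rx": 0,"ry": 0,"rz": 0,"jaw": 6}
    - {"x": 0,"y": 0,"z": -4,"rx": 0,"ry": 0,"rz": 0,"jaw": 7}
    - {"x": -2,"y": 0,"z": -4,"rx": 0,"ry": 0,"rz": 0,"jaw": 7}
    - {"x": -3,"y": 0,"z": -4,"rx": 0,"ry": 0,"rz": 0,"jaw": 7}
    - {"x": -4,"y": 0,"z": -3,"rx": 0,"ry": 0,"rz": 0,"jaw": 7}

```text
clock: 28.45
tool_pos: [0.4762, -0.2806, 0.2452]
eef_rot: [1.0, 0.003, -0.001, -0.0]
contact_force: [-0.2, -0.7, 1.1]
opening: 0.794
finger_force: 0.0
```

```bash
python3 - <<'E'
from h import *
st(); s=shot('wrist'); seals(s); blanks(s,zs=.034,vmin=105,smax=30);print(); blanks(s,zs=.034,vmin=190,smax=30)
print(proj(s,[[.5647,-.2796,.034]]))
plan(.556,.28,.25,yaw=-14,n=20)
E
```

```text
t 28.45 p [ 0.4762 -0.2806  0.2452] q [ 1.0e+00  2.9e-03 -6.0e-04 -1.0e-04] F [-0.2 -0.7  1.1] op 0.794
0 [0 0] 0 std [nan nan] [0.7642 0.136  0.018 ]
1 [358.6 109.5] 69 std [12.5  9.5] [ 0.5582 -0.372   0.018 ]
2 [280.5 195.9] 260 std [6.6 6.3] [ 0.4574 -0.2853  0.018 ]
3 [373.4 193.4] 239 std [6.1 6.2] [ 0.4617 -0.3949  0.018 ]
px [165. 216.] 385.0 c [ 440.3 -150.7] size [29.6 62.3] long dir deg 63.9
px [230. 144.] 936.5 c [ 516.2 -231.3] size [  8.4 199.7] long dir deg 2.7

px [362. 177.] 3761.0 c [ 487.5 -381.7] size [ 88.9 144.7] long dir deg 2.8
px [376. 101.] 1405.5 c [ 567.8 -388.6] size [40.9 46.2] long dir deg 21.2
px [276. 100.] 1703.0 c [ 565.1 -279.6] size [33.7 57.8] long dir deg 0.2
px [360.  69.] 1518.5 c [ 593.9 -376.7] size [57.9 90. ] long dir deg 94.1
px [505.  95.] 688.0 c [ 594.  -558.7] size [ 84.5 143.8] long dir deg 179.3
[[276.0403004  100.26548641]]
pos [ 0.4685 -0.2832  0.2492] yaw -0.2 rows 20 rowrot [0.    0.    0.012] total tool cm [  8.54 -56.36  -0.14] q7 -0.5
[[0.43, -2.82, -0.01, 0.0, 0.0, 0.012], [0.39, -2.82, -0.01, 0.0, 0.0, 0.012], [0.36, -2.83,
[... 227 characters left out ...]
 -2.85, -0.01, 0.0, 0.0, 0.012], [0.12, -2.85, -0.01, 0.0, 0.0, 0.012], [0.09, -2.85, -0.01, 0.0, 0.0, 0.012], [0.05, -2.85, -0.01, 0.0, 0.0, 0.012], [0.02, -2.85, -0.01, 0.0, 0.0, 0.012], [-0.02, -2.85, -0.01, 0.0, 0.0, 0.012], [-0.05, -2.85, -0.01, 0.0, 0.0, 0.012], [-0.08, -2.85, -0.01, 0.0, 0.0, 0.012], [-0.12, -2.85, -0.01, 0.0, 0.0, 0.012], [-0.15, -2.85, -0.01, 0.0, 0.0, 0.012], [-0.19, -2.84, -0.01, 0.0, 0.0, 0.012], [-0.22, -2.84, -0.01, 0.0, 0.0, 0.012]]h.py:63: RuntimeWarning: invalid value encountered in scalar divide
  print(i,np.round(p,1),int(m.sum()),'std',np.round([np.sqrt((w*xx**2).sum()/w.sum()),np.sqrt((w*yy**2).sum()/w.sum())],1) ,np.round(onplane(s,[p],.018,fish)[0],4))
```

Call:
send_rows:
  motion:
    - {"x": 0.5,"y": -3.5,"z": 0,"rx": 0,"ry": 0,"rz": 0.016,"jaw": 7}
    - {"x": 0.5,"y": -3.5,"z": 0,"rx": 0,"ry": 0,"rz": 0.016,"jaw": 7}
    - {"x": 0.4,"y": -3.5,"z": 0,"rx": 0,"ry": 0,"rz": 0.016,"jaw": 7}
    - {"x": 0.4,"y": -3.5,"z": 0,"rx": 0,"ry": 0,"rz": 0.016,"jaw": 7}
    - {"x": 0.3,"y": -3.5,"z": 0,"rx": 0,"ry": 0,"rz": 0.016,"jaw": 7}

```text
clock: 29.0
tool_pos: [0.5016, -0.1044, 0.2432]
eef_rot: [0.999, -0.039, -0.002, -0.001]
contact_force: [0.5, -0.3, -0.8]
opening: 0.794
finger_force: 0.0
```

Call:
send_rows:
  motion:
    - {"x": 0.3,"y": -3.6,"z": 0,"rx": 0,"ry": 0,"rz": 0.016,"jaw": 7}
    - {"x": 0.2,"y": -3.6,"z": 0,"rx": 0,"ry": 0,"rz": 0.016,"jaw": 7}
    - {"x": 0.2,"y": -3.6,"z": 0,"rx": 0,"ry": 0,"rz": 0.016,"jaw": 7}
    - {"x": 0.1,"y": -3.6,"z": 0,"rx": 0,"ry": 0,"rz": 0.016,"jaw": 7}
    - {"x": 0.1,"y": -3.6,"z": 0,"rx": 0,"ry": 0,"rz": 0.016,"jaw": 7}

```text
clock: 29.5
tool_pos: [0.5299, 0.0738, 0.2434]
eef_rot: [0.997, -0.078, -0.002, -0.001]
contact_force: [-0.3, -1.3, 0.4]
opening: 0.79
finger_force: 0.0
```

Call:
send_rows:
  motion:
    - {"x": 0,"y": -3.5,"z": 0,"rx": 0,"ry": 0,"rz": 0.016,"jaw": 7}
    - {"x": 0,"y": -3.5,"z": 0,"rx": 0,"ry": 0,"rz": 0.016,"jaw": 7}
    - {"x": -0.1,"y": -3.5,"z": 0,"rx": 0,"ry": 0,"rz": 0.016,"jaw": 7}
    - {"x": -0.1,"y": -3.5,"z": 0,"rx": 0,"ry": 0,"rz": 0.016,"jaw": 7}
    - {"x": -0.2,"y": -3.5,"z": 0,"rx": 0,"ry": 0,"rz": 0.016,"jaw": 7}

```text
clock: 30.0
tool_pos: [0.5587, 0.2465, 0.2435]
eef_rot: [0.993, -0.118, -0.002, -0.001]
contact_force: [0.3, 0.7, 0.1]
opening: 0.794
finger_force: 0.0
```

Call:
send_rows:
  motion:
    - {"x": -0.2,"y": -3.5,"z": 0,"rx": 0,"ry": 0,"rz": 0.016,"jaw": 7}
    - {"x": 0,"y": 0,"z": 0,"rx": 0,"ry": 0,"rz": 0,"jaw": 7}
    - {"x": 0,"y": 0,"z": 0,"rx": 0,"ry": 0,"rz": 0,"jaw": 7}
    - {"x": 0,"y": 0,"z": 0,"rx": 0,"ry": 0,"rz": 0,"jaw": 7}
    - {"x": 0,"y": 0,"z": 0,"rx": 0,"ry": 0,"rz": 0,"jaw": 7}

```text
clock: 30.5
tool_pos: [0.5651, 0.2776, 0.2441]
eef_rot: [0.992, -0.127, -0.002, -0.001]
contact_force: [-0.3, 0.1, 0.0]
opening: 0.795
finger_force: 0.0
```

```bash
python3 - <<'E'
from h import *
st(); s=shot('wrist'); blanks(s,vmin=105,smax=40); print(); blanks(s,vmin=170,smax=40)
print(proj(s,[[.635,.2757,.016]]))
plan(.635,.276,.05,yaw=-14.5,n=5)
E
```

```text
t 30.5 p [0.5651 0.2776 0.2441] q [ 9.919e-01 -1.272e-01 -2.300e-03 -6.000e-04] F [-0.3  0.1  0. ] op 0.795
px [147. 213.] 1888.0 c [569.8 456.1] size [57.5 85.6] long dir deg 74.3
px [ 53. 125.] 1087.5 c [717.3 550.8] size [ 26.6 204.1] long dir deg 69.9
px [262. 118.] 1439.0 c [635.3 275.9] size [35.6 50.4] long dir deg 164.9
px [135. 103.] 1538.0 c [697.7 415. ] size [55.4 55.9] long dir deg 73.6
px [15. 62.] 880.0 c [829.5 589.4] size [51.1 60.8] long dir deg 102.1

px [128. 214.] 1267.5 c [571.4 470.3] size [52.5 52.7] long dir deg 165.5
px [262. 118.] 1439.0 c [635.3 275.9] size [35.6 50.4] long dir deg 164.9
px [135. 102.] 1454.0 c [698.4 415.4] size [54.4 54.6] long dir deg 73.7
px [15. 63.] 865.5 c [829.5 589.4] size [51.  60.9] long dir deg 101.9
[[262.32366192 118.66482127]]
pos [0.5651 0.2779 0.2441] yaw -14.6 rows 5 rowrot [-0.     0.001 -0.   ] total tool cm [ 6.9  -1.56 19.38] q7 -1.67
[[1.38, -0.31, 3.88, -0.0, 0.001, -0.0], [1.38, -0.31, 3.88, -0.0, 0.001, -0.0], [1.37, -0.31, 3.88, -0.0, 0.001, -0.0], [1.37, -0.31, 3.88, -0.0, 0.001, -0.0], [1.37, -0.31, 3.88, -0.0, 0.001, -0.0]]
```

Call:
send_rows:
  motion:
    - {"x": 1.4,"y": -0.3,"z": 3.9,"rx": 0,"ry": 0,"rz": 0,"jaw": 6.5}
    - {"x": 1.4,"y": -0.3,"z": 3.9,"rx": 0,"ry": 0,"rz": 0,"jaw": 6.5}
    - {"x": 1.4,"y": -0.3,"z": 3.9,"rx": 0,"ry": 0,"rz": 0,"jaw": 6.5}
    - {"x": 1.4,"y": -0.3,"z": 3.9,"rx": 0,"ry": 0,"rz": 0,"jaw": 6.5}
    - {"x": 1.4,"y": -0.3,"z": 3.9,"rx": 0,"ry": 0,"rz": 0,"jaw": 6.5}

```text
clock: 31.05
tool_pos: [0.6363, 0.276, 0.0471]
eef_rot: [0.992, -0.127, -0.002, -0.001]
contact_force: [-0.1, 0.3, -0.1]
opening: 0.738
finger_force: 0.0
```

Call:
send_rows:
  motion:
    - {"x": 0,"y": 0,"z": 0,"rx": 0,"ry": 0,"rz": 0,"jaw": 6.5}
    - {"x": 0,"y": 0,"z": 0,"rx": 0,"ry": 0,"rz": 0,"jaw": 6.5}
    - {"x": 0,"y": 0,"z": 0,"rx": 0,"ry": 0,"rz": 0,"jaw": 6.5}
    - {"x": 0,"y": 0,"z": 0,"rx": 0,"ry": 0,"rz": 0,"jaw": 6.5}
    - {"x": 0,"y": 0,"z": 0,"rx": 0,"ry": 0,"rz": 0,"jaw": 6.5}

```text
clock: 31.55
tool_pos: [0.6362, 0.2775, 0.0504]
eef_rot: [0.992, -0.126, -0.001, -0.001]
contact_force: [0.2, -0.5, -0.2]
opening: 0.737
finger_force: 0.0
```

```bash
python3 - <<'E'
from h import *
delta(.6353,.2759,.0145)
E
```

```text
t 31.55 p [0.6362 0.2775 0.0504] q [ 0.9921 -0.1256 -0.0013 -0.0015] F [ 0.2 -0.5 -0.2] op 0.737
shift cm in tool axes [-0.04  0.18  3.59] yaw -14.4 tool z [-0.002  0.003 -1.   ] tool y z -0.003
q [-0.81  1.16  0.73  1.48 -0.93  0.87 -1.58]
```

Call:
send_rows:
  motion:
    - {"x": -0.05,"y": 0.1,"z": 1.3,"rx": 0,"ry": 0,"rz": 0,"jaw": 6.5}
    - {"x": 0,"y": 0,"z": 1.2,"rx": 0,"ry": 0,"rz": 0,"jaw": 6.5}
    - {"x": 0,"y": 0,"z": 0.9,"rx": 0,"ry": 0,"rz": 0,"jaw": 6.5}
    - {"x": 0,"y": 0,"z": 0,"rx": 0,"ry": 0,"rz": 0,"jaw": 2.8}
    - {"x": 0,"y": 0,"z": 0,"rx": 0,"ry": 0,"rz": 0,"jaw": 2.8}

```text
clock: 32.05
tool_pos: [0.6345, 0.2758, 0.0138]
eef_rot: [0.992, -0.126, -0.003, -0.001]
contact_force: [0.2, -0.3, -1.3]
opening: 0.58
finger_force: 0.0
```

Call:
send_rows:
  grip_force: 25
  motion:
    - {"x": 0,"y": 0,"z": 0,"rx": 0,"ry": 0,"rz": 0,"jaw": 2.8}
    - {"x": 0,"y": 0,"z": 0,"rx": 0,"ry": 0,"rz": 0,"jaw": 2.8}
    - {"x": 0,"y": 0,"z": 0,"rx": 0,"ry": 0,"rz": 0,"jaw": 2.8}
    - {"x": 0,"y": 0,"z": 0,"rx": 0,"ry": 0,"rz": 0,"jaw": 2.8}
    - {"x": 0,"y": 0,"z": 0,"rx": 0,"ry": 0,"rz": 0,"jaw": 2.8}

```text
clock: 32.55
tool_pos: [0.6348, 0.2761, 0.0145]
eef_rot: [0.992, -0.126, -0.002, -0.001]
contact_force: [-1.0, 0.1, -0.6]
opening: 0.408
finger_force: 25.0
```

```bash
python3 - <<'E'
from h import *
s=delta(.6353,.2759,.0145); print(s['finger_force'])
E
```

```text
t 32.55 p [0.6348 0.2761 0.0145] q [ 9.921e-01 -1.258e-01 -2.300e-03 -8.000e-04] F [-1.   0.1 -0.6] op 0.408
shift cm in tool axes [0.06 0.   0.  ] yaw -14.5 tool z [-0.004  0.002 -1.   ] tool y z -0.001
q [-0.79  1.2   0.68  1.48 -0.94  0.82 -1.56]
24.999036490917206
```

Call:
send_rows:
  motion:
    - {"x": 0,"y": 0,"z": -3,"rx": 0,"ry": 0,"rz": 0,"jaw": 2.8}
    - {"x": 0,"y": 0,"z": -5,"rx": 0,"ry": 0,"rz": 0,"jaw": 2.8}
    - {"x": 0,"y": 0,"z": -5,"rx": 0,"ry": 0,"rz": 0,"jaw": 2.8}
    - {"x": 0,"y": 0,"z": -5,"rx": 0,"ry": 0,"rz": 0,"jaw": 2.8}
    - {"x": 0,"y": 0,"z": -5,"rx": 0,"ry": 0,"rz": 0,"jaw": 2.8}

```text
clock: 33.05
tool_pos: [0.6355, 0.2754, 0.2465]
eef_rot: [0.992, -0.126, -0.002, -0.001]
contact_force: [0.5, 0.8, -0.3]
opening: 0.405
finger_force: 25.0
```

```bash
python3 - <<'E'
from h import *
s=st(); print(s['finger_force']); plan(.385,-.285,.25,yaw=0,n=17)
E
```

```text
t 33.05 p [0.6355 0.2754 0.2465] q [ 9.92e-01 -1.26e-01 -2.40e-03 -7.00e-04] F [ 0.5  0.8 -0.3] op 0.405
24.998536705970764
pos [0.6355 0.2754 0.2465] yaw -14.5 rows 17 rowrot [-0.     0.    -0.015] total tool cm [-10.24  60.52  -0.35] q7 -1.72
[[-0.6, 3.56, -0.02, -0.0, 0.0, -0.015], [-0.66, 3.55, -0.02, -0.0, 0.0, -0.015], [-0.71, 3.54, -0.02, -0.0, 0.0, -0.015], [-0.76, 3.53, -0.02, -0.0, 0.0, -0.015], [-0.81, 3.52, -0.02, -0.0, 0.0, -0.015], [-0.87, 3.51, -0.02, -0.0, 0.0, -0.015], [-0.92, 3.49, -0.02, -0.0, 0.0, -0.015], [-0.97, 3.48, -0.02, -0.0, 0.0, -0.015], [-1.02, 3.46, -0.02, -0.0, 0.0, -0.015], [-1.08, 3.45, -0.02, -0.0, 0.0, -0.015], [-1.13, 3.43, -0.02, -0.0, 0.0, -0.015], [-1.18, 3.41, -0.02, -0.0, 0.0, -0.015], [-1.23, 3.39, -0.02, -0.0, 0.0, -0.015], [-1.28, 3.38, -0.02, -0.0, 0.0, -0.015], [-1.33, 3.36, -0.02, -0.0, 0.0, -0.015], [-1.38, 3.34, -0.02, -0.0, 0.0, -0.015], [-1.43, 3.31, -0.02, -0.0, 0.0, -0.015]]
```

Call:
send_rows:
  motion:
    - {"x": -0.6,"y": 3.6,"z": 0,"rx": 0,"ry": 0,"rz": -0.015,"jaw": 2.8}
    - {"x": -0.7,"y": 3.6,"z": 0,"rx": 0,"ry": 0,"rz": -0.015,"jaw": 2.8}
    - {"x": -0.7,"y": 3.5,"z": 0,"rx": 0,"ry": 0,"rz": -0.015,"jaw": 2.8}
    - {"x": -0.8,"y": 3.5,"z": 0,"rx": 0,"ry": 0,"rz": -0.015,"jaw": 2.8}
    - {"x": -0.8,"y": 3.5,"z": 0,"rx": 0,"ry": 0,"rz": -0.015,"jaw": 2.8}

```text
clock: 33.55
tool_pos: [0.5607, 0.1097, 0.2446]
eef_rot: [0.996, -0.088, -0.002, -0.001]
contact_force: [0.3, -0.5, -0.3]
opening: 0.404
finger_force: 25.0
```

Call:
send_rows:
  motion:
    - {"x": -0.9,"y": 3.5,"z": 0,"rx": 0,"ry": 0,"rz": -0.015,"jaw": 2.8}
    - {"x": -0.9,"y": 3.5,"z": 0,"rx": 0,"ry": 0,"rz": -0.015,"jaw": 2.8}
    - {"x": -1.0,"y": 3.5,"z": 0,"rx": 0,"ry": 0,"rz": -0.015,"jaw": 2.8}
    - {"x": -1.0,"y": 3.5,"z": 0,"rx": 0,"ry": 0,"rz": -0.015,"jaw": 2.8}
    - {"x": -1.1,"y": 3.4,"z": 0,"rx": 0,"ry": 0,"rz": -0.015,"jaw": 2.8}

```text
clock: 34.05
tool_pos: [0.4869, -0.0555, 0.2447]
eef_rot: [0.999, -0.051, -0.002, -0.001]
contact_force: [0.5, -0.5, -0.4]
opening: 0.406
finger_force: 25.0
```

Call:
send_rows:
  motion:
    - {"x": -1.1,"y": 3.4,"z": 0,"rx": 0,"ry": 0,"rz": -0.015,"jaw": 2.8}
    - {"x": -1.2,"y": 3.4,"z": 0,"rx": 0,"ry": 0,"rz": -0.015,"jaw": 2.8}
    - {"x": -1.2,"y": 3.4,"z": 0,"rx": 0,"ry": 0,"rz": -0.015,"jaw": 2.8}
    - {"x": -1.3,"y": 3.4,"z": 0,"rx": 0,"ry": 0,"rz": -0.015,"jaw": 2.8}
    - {"x": -1.3,"y": 3.4,"z": 0,"rx": 0,"ry": 0,"rz": -0.015,"jaw": 2.8}

```text
clock: 34.55
tool_pos: [0.4137, -0.2206, 0.2446]
eef_rot: [1.0, -0.013, -0.002, -0.001]
contact_force: [0.6, -1.1, -0.5]
opening: 0.404
finger_force: 25.0
```

Call:
send_rows:
  motion:
    - {"x": -1.4,"y": 3.3,"z": 0,"rx": 0,"ry": 0,"rz": -0.015,"jaw": 2.8}
    - {"x": -1.4,"y": 3.3,"z": 0,"rx": 0,"ry": 0,"rz": -0.015,"jaw": 2.8}
    - {"x": 0,"y": 0,"z": 0,"rx": 0,"ry": 0,"rz": 0,"jaw": 2.8}
    - {"x": 0,"y": 0,"z": 0,"rx": 0,"ry": 0,"rz": 0,"jaw": 2.8}
    - {"x": 0,"y": 0,"z": 0,"rx": 0,"ry": 0,"rz": 0,"jaw": 2.8}

```text
clock: 35.05
tool_pos: [0.3857, -0.2836, 0.2442]
eef_rot: [1.0, 0.002, -0.002, -0.002]
contact_force: [0.3, -0.0, -0.5]
opening: 0.404
finger_force: 25.0
```

```bash
python3 - <<'E'
from h import *
z=st(); s=shot('wrist'); seals(s); blanks(s,zs=.035,vmin=105,smax=30);print(); blanks(s,zs=.035,vmin=190,smax=30)
hsv=cv2.cvtColor(s['img'],cv2.COLOR_RGB2HSV)
for c in (265,280,295): print(c,[(r,int(hsv[r,c,1]),int(hsv[r,c,2])) for r in range(208,242,2)])
p=np.array(z['tool_pos']); M=R.from_quat(z['eef_rot']).as_matrix()
print('side px', proj(s,[p+M[:,0]*.025+M[:,1]*k+[0,0,.002] for k in (-.018,.018)]))
delta(.4573,-.2852,.06)
E
```

```text
t 35.05 p [ 0.3857 -0.2836  0.2442] q [ 1.      0.002  -0.0022 -0.0017] F [ 0.3 -0.  -0.5] op 0.404
0 [0 0] 0 std [nan nan] [0.6732 0.1325 0.018 ]
1 [358.1  31.2] 87 std [12.   9.3] [ 0.5576 -0.3731  0.018 ]
2 [278.9 115.6] 296 std [6.8 6.8] [ 0.4572 -0.2851  0.018 ]
3 [376.1 114.9] 267 std [6.3 6.6] [ 0.4617 -0.3948  0.018 ]
px [277. 228.] 968.5 c [ 333.4 -283.2] size [14.4 91.6] long dir deg 90.3
px [153. 183.] 766.0 c [ 387.2 -143.8] size [31.8 73.8] long dir deg 96.2

px [505.  65.] 744.0 c [ 542.1 -558.8] size [ 85.9 143.8] long dir deg 0.1
px [375.  21.] 1300.0 c [ 568.1 -388.3] size [41.1 46.2] long dir deg 21.2
px [274.  21.] 1375.5 c [ 560.1 -279.4] size [33.8 49.9] long dir deg 0.0
px [228.  84.] 368.0 c [ 494.6 -230.8] size [  3.6 184.8] long dir deg 2.7
265 [(208, 74, 178), (210, 72, 171), (212, 64, 123), (214, 78, 117), (216, 81, 119), (218, 84, 121), (220, 72, 131), (222, 11, 159), (224, 9, 167), (226, 9, 168), (228, 8, 168), (230, 9, 169), (232, 8, 167), (234, 8, 168), (236, 9, 168), (238, 8, 166), (240, 6, 166)]
280 [(208, 74, 180), (210, 71, 176), (212, 65, 114), (21
[... 318 characters left out ...]
 73, 123), (222, 8, 158), (224, 8, 166), (226, 9, 166), (228, 6, 165), (230, 8, 165), (232, 8, 165), (234, 8, 165), (236, 9, 166), (238, 9, 166), (240, 8, 166)]
side px [[234.70558272 223.07606689]
 [317.92474098 223.1238918 ]]
t 35.1 p [ 0.3858 -0.2834  0.2442] q [ 1.      0.0024 -0.0023 -0.0016] F [ 0.9  0.2 -1.3] op 0.405
shift cm in tool axes [ 7.23  0.28 18.38] yaw 0.3 tool z [-0.005  0.003 -1.   ] tool y z -0.003
q [ 0.12  0.6   0.68  2.02 -0.57  0.72 -0.4 ]h.py:63: RuntimeWarning: invalid value encountered in scalar divide
  print(i,np.round(p,1),int(m.sum()),'std',np.round([np.sqrt((w*xx**2).sum()/w.sum()),np.sqrt((w*yy**2).sum()/w.sum())],1) ,np.round(onplane(s,[p],.018,fish)[0],4))
```

Call:
send_rows:
  motion:
    - {"x": 2.4,"y": 0.1,"z": 2.5,"rx": 0,"ry": 0,"rz": 0,"jaw": 2.8}
    - {"x": 2.4,"y": 0.1,"z": 2.5,"rx": 0,"ry": 0,"rz": 0,"jaw": 2.8}
    - {"x": 2.4,"y": 0.1,"z": 3.4,"rx": 0,"ry": 0,"rz": 0,"jaw": 2.8}
    - {"x": 0,"y": 0,"z": 5,"rx": 0,"ry": 0,"rz": 0,"jaw": 2.8}
    - {"x": 0,"y": 0,"z": 5,"rx": 0,"ry": 0,"rz": 0,"jaw": 2.8}

```text
clock: 35.6
tool_pos: [0.4586, -0.2855, 0.0584]
eef_rot: [1.0, 0.004, -0.001, -0.001]
contact_force: [0.9, -0.4, -1.1]
opening: 0.407
finger_force: 25.0
```

Call:
send_rows:
  motion:
    - {"x": 0,"y": 0,"z": 0,"rx": 0,"ry": 0,"rz": 0,"jaw": 2.8}
    - {"x": 0,"y": 0,"z": 0,"rx": 0,"ry": 0,"rz": 0,"jaw": 2.8}
    - {"x": 0,"y": 0,"z": 0,"rx": 0,"ry": 0,"rz": 0,"jaw": 2.8}
    - {"x": 0,"y": 0,"z": 0,"rx": 0,"ry": 0,"rz": 0,"jaw": 2.8}
    - {"x": 0,"y": 0,"z": 0,"rx": 0,"ry": 0,"rz": 0,"jaw": 2.8}

```text
clock: 36.1
tool_pos: [0.4575, -0.2877, 0.062]
eef_rot: [1.0, 0.002, -0.001, -0.0]
contact_force: [-0.0, -0.0, -1.0]
opening: 0.408
finger_force: 25.0
```

```bash
python3 - <<'E'
from h import *
delta(.4572,-.2851,.033)
E
```

```text
t 36.1 p [ 0.4575 -0.2877  0.062 ] q [ 1.0e+00  1.5e-03 -7.0e-04 -1.0e-04] F [-0. -0. -1.] op 0.408
shift cm in tool axes [-0.02 -0.26  2.9 ] yaw 0.2 tool z [-0.001  0.    -1.   ] tool y z -0.0
q [ 0.25  0.93  0.38  1.96 -0.84  0.42 -0.28]
```

Call:
send_rows:
  motion:
    - {"x": 0,"y": -0.15,"z": 1.2,"rx": 0,"ry": 0,"rz": 0,"jaw": 2.8}
    - {"x": 0,"y": 0,"z": 0.9,"rx": 0,"ry": 0,"rz": 0,"jaw": 2.8}
    - {"x": 0,"y": 0,"z": 0.5,"rx": 0,"ry": 0,"rz": 0,"jaw": 2.8}
    - {"x": 0,"y": 0,"z": 0,"rx": 0,"ry": 0,"rz": 0,"jaw": 2.8}
    - {"x": 0,"y": 0,"z": 0,"rx": 0,"ry": 0,"rz": 0,"jaw": 2.8}

```text
clock: 36.6
tool_pos: [0.456, -0.2857, 0.0337]
eef_rot: [1.0, 0.001, -0.002, -0.001]
contact_force: [0.5, 0.0, -0.6]
opening: 0.403
finger_force: 25.0
```

```bash
python3 - <<'E'
from h import *
delta(.4572,-.2851,.0325)
E
```

```text
t 36.6 p [ 0.456  -0.2857  0.0337] q [ 1.      0.0012 -0.0025 -0.0012] F [ 0.5  0.  -0.6] op 0.403
shift cm in tool axes [ 0.12 -0.06  0.12] yaw 0.1 tool z [-0.005  0.002 -1.   ] tool y z -0.002
q [ 0.28  0.97  0.33  1.97 -0.87  0.35 -0.25]
```

Call:
send_rows:
  motion:
    - {"x": 0.05,"y": 0,"z": 0.1,"rx": 0,"ry": 0,"rz": 0,"jaw": 2.8}
    - {"x": 0,"y": 0,"z": 0,"rx": 0,"ry": 0,"rz": 0,"jaw": 5.5}
    - {"x": 0,"y": 0,"z": 0,"rx": 0,"ry": 0,"rz": 0,"jaw": 5.5}
    - {"x": 0,"y": 0,"z": 0,"rx": 0,"ry": 0,"rz": 0,"jaw": 5.5}
    - {"x": 0,"y": 0,"z": -2,"rx": 0,"ry": 0,"rz": 0,"jaw": 5.5}

```text
clock: 37.1
tool_pos: [0.4558, -0.2848, 0.0517]
eef_rot: [1.0, 0.001, -0.004, -0.002]
contact_force: [0.3, 0.3, 0.3]
opening: 0.622
finger_force: 0.0
```

Call:
send_rows:
  motion:
    - {"x": 0,"y": 0,"z": -4,"rx": 0,"ry": 0,"rz": 0,"jaw": 6}
    - {"x": 0,"y": 0,"z": -4,"rx": 0,"ry": 0,"rz": 0,"jaw": 6}
    - {"x": -1,"y": 0,"z": -4,"rx": 0,"ry": 0,"rz": 0,"jaw": 6}
    - {"x": -3,"y": 0,"z": -4,"rx": 0,"ry": 0,"rz": 0,"jaw": 6}
    - {"x": -1,"y": 0,"z": -4,"rx": 0,"ry": 0,"rz": 0,"jaw": 6}

```text
clock: 37.6
tool_pos: [0.4047, -0.286, 0.2548]
eef_rot: [1.0, -0.0, -0.003, -0.002]
contact_force: [0.8, -0.9, 0.4]
opening: 0.678
finger_force: 0.0
```

```bash
python3 - <<'E'
from h import *
st(); s=shot('wrist'); blanks(s,zs=.035,vmin=170,smax=30)
m=cv2.inRange(s['img'],(195,195,190),(255,255,255))
# knob angle: small white mark
p=proj(s,[[.411,-.1345,.075]])[0]; print('knob px',p)
x,y=p.astype(int); q=m[y-30:y+31,x-30:x+31]; n,l,a,c=cv2.connectedComponentsWithStats(q)
for i in range(1,n):
    if 5<a[i,4]<60:
        pts=np.argwhere(l==i)[:,::-1]+[x-30,y-30]; w=onplane(s,pts,.0755,True)[:,:2]; cc,v=w.mean(0),np.linalg.svd(w-w.mean(0))[2][0]; print('mark',np.round(cc,4),a[i,4],'ang',np.degrees(np.arctan2(v[1],v[0])).round(1))
t=shot('top'); i=t['img'][165:225,130:200]; cv2.imwrite('pics/tr.png',cv2.resize(i,(700,600),interpolation=2)[:,:,::-1])
plan(.5,.40,.28,yaw=0,n=20)
E
```

```text
t 37.6 p [ 0.4047 -0.286   0.2548] q [ 1.     -0.     -0.0032 -0.0017] F [ 0.8 -0.9  0.4] op 0.678
px [277. 133.] 1524.0 c [ 457.2 -285.6] size [37.1 51.4] long dir deg 0.4
px [370.  38.] 1325.5 c [ 568.  -388.3] size [41.8 46.7] long dir deg 21.5
px [501.  70.] 825.0 c [ 554.4 -562.6] size [ 91.2 146.3] long dir deg 179.7
px [226.  90.] 442.0 c [ 506.7 -230.4] size [  4.  206.4] long dir deg 2.7
knob px [133.46892968 183.12390636]
mark [ 0.3979 -0.1389] 20 ang -172.5
mark [ 0.3854 -0.1641] 14 ang -77.3
pos [ 0.4075 -0.2886  0.2577] yaw -0.0 rows 20 rowrot [ 0. -0. -0.] total tool cm [  9.22 -68.86  -2.38] q7 -0.44
[[0.46, -3.44, -0.12, 0.0, -0.0, -0.0], [0.46, -3.44, -0.12, 0.0, -0.0, -0.0], [0.46, -3.44, -0.12, 0.0, -0.0, -0.0], [0.46, -3.44, -0.12, 0.0, -0.0, -0.0], [0.46, -3.44, -0.12, 0.0, -0.0, -0.0], [0.46, -3.44, -0.12, 0.0, -0.0, -0.0], [0.46, -3.44, -0.12, 0.0, -0.0, -0.0], [0.46, -3.44, -0.12, 0.0, -0.0, -0.0], [0.46, -3.44, -0.12, 0.0, -0.0, -0.0], [0.46, -3.44, -0.12, 0.0, -0.0, -0.0], [0.46, -3.44, -0.12, 0.0, -0.0, -0.0], [0.46, -3.44, -0.12, 0.0, -0.0, -0.0], [0.46, -3.44, -0.12, 0.0, -0.0, -0.0], [0.46, -3.44, -0.12, 0.0, -0.0, -0.0], [0.46, -3.44, -0.12, 0.0, -0.0, -0.0], [0.46, -3.44, -0.12, 0.0, -0.0, -0.0], [0.46, -3.44, -0.12, 0.0, -0.0, -0.0], [0.46, -3.44, -0.12, 0.0, -0.0, -0.0], [0.46, -3.44, -0.12, 0.0, -0.0, -0.0], [0.46, -3.44, -0.12, 0.0, -0.0, -0.0]]
```

Call:
send_rows:
  motion:
    - {"x": 0.4,"y": -3.9,"z": 0,"rx": 0,"ry": 0,"rz": 0,"jaw": 0}
    - {"x": 0.4,"y": -3.9,"z": 0,"rx": 0,"ry": 0,"rz": 0,"jaw": 0}
    - {"x": 0.4,"y": -3.9,"z": 0,"rx": 0,"ry": 0,"rz": 0,"jaw": 0}
    - {"x": 0.4,"y": -3.9,"z": 0,"rx": 0,"ry": 0,"rz": 0,"jaw": 0}
    - {"x": 0.4,"y": -3.9,"z": 0,"rx": 0,"ry": 0,"rz": 0,"jaw": 0}

```text
clock: 38.2
tool_pos: [0.4272, -0.0892, 0.2529]
eef_rot: [1.0, 0.002, -0.003, -0.001]
contact_force: [1.0, -0.8, 0.8]
opening: 0.25
finger_force: 0.0
```

Call:
send_rows:
  motion:
    - {"x": 0.4,"y": -3.9,"z": 0,"rx": 0,"ry": 0,"rz": 0,"jaw": 0}
    - {"x": 0.4,"y": -3.9,"z": 0,"rx": 0,"ry": 0,"rz": 0,"jaw": 0}
    - {"x": 0.4,"y": -3.9,"z": 0,"rx": 0,"ry": 0,"rz": 0,"jaw": 0}
    - {"x": 0.4,"y": -3.9,"z": 0,"rx": 0,"ry": 0,"rz": 0,"jaw": 0}
    - {"x": 0.4,"y": -3.9,"z": 0,"rx": 0,"ry": 0,"rz": 0,"jaw": 0}

```text
clock: 38.7
tool_pos: [0.4464, 0.106, 0.2532]
eef_rot: [1.0, 0.002, -0.003, -0.001]
contact_force: [0.4, 0.1, -0.6]
opening: 0.008
finger_force: 0.0
```

Call:
send_rows:
  motion:
    - {"x": 0.4,"y": -3.9,"z": 0,"rx": 0,"ry": 0,"rz": 0,"jaw": 0}
    - {"x": 0.4,"y": -3.9,"z": 0,"rx": 0,"ry": 0,"rz": 0,"jaw": 0}
    - {"x": 0.4,"y": -3.9,"z": 0,"rx": 0,"ry": 0,"rz": 0,"jaw": 0}
    - {"x": 0.4,"y": -3.9,"z": 0,"rx": 0,"ry": 0,"rz": 0,"jaw": 0}
    - {"x": 0.4,"y": -3.9,"z": 0,"rx": 0,"ry": 0,"rz": 0,"jaw": 0}

```text
clock: 39.2
tool_pos: [0.4655, 0.3011, 0.2532]
eef_rot: [1.0, 0.002, -0.003, -0.001]
contact_force: [0.5, 0.3, -0.3]
opening: 0.005
finger_force: 0.0
```

Call:
send_rows:
  motion:
    - {"x": 0.4,"y": -3.9,"z": 0,"rx": 0,"ry": 0,"rz": 0,"jaw": 0}
    - {"x": 0.4,"y": -3.9,"z": 0,"rx": 0,"ry": 0,"rz": 0,"jaw": 0}
    - {"x": 0.4,"y": -3.9,"z": 0,"rx": 0,"ry": 0,"rz": 0,"jaw": 0}
    - {"x": 0,"y": 0,"z": 0,"rx": 0,"ry": 0,"rz": 0,"jaw": 0}
    - {"x": 0,"y": 0,"z": 0,"rx": 0,"ry": 0,"rz": 0,"jaw": 0}

```text
clock: 39.7
tool_pos: [0.4771, 0.4167, 0.2529]
eef_rot: [1.0, 0.002, -0.003, -0.0]
contact_force: [0.1, -0.8, 0.8]
opening: 0.004
finger_force: 0.0
```

```bash
python3 - <<'E'
from h import *
st(); s=shot('wrist'); cv2.imwrite('pics/w7.png',cv2.resize(s['img'],(800,600))[:,:,::-1]); print(proj(s,[[.566,.43,.03]]))
E
```

```text
t 39.7 p [0.4771 0.4167 0.2529] q [ 1.0e+00  2.5e-03 -2.9e-03 -4.0e-04] F [ 0.1 -0.8  0.8] op 0.004
[[264.74815104  99.44421142]]
```

View pics/w7.png

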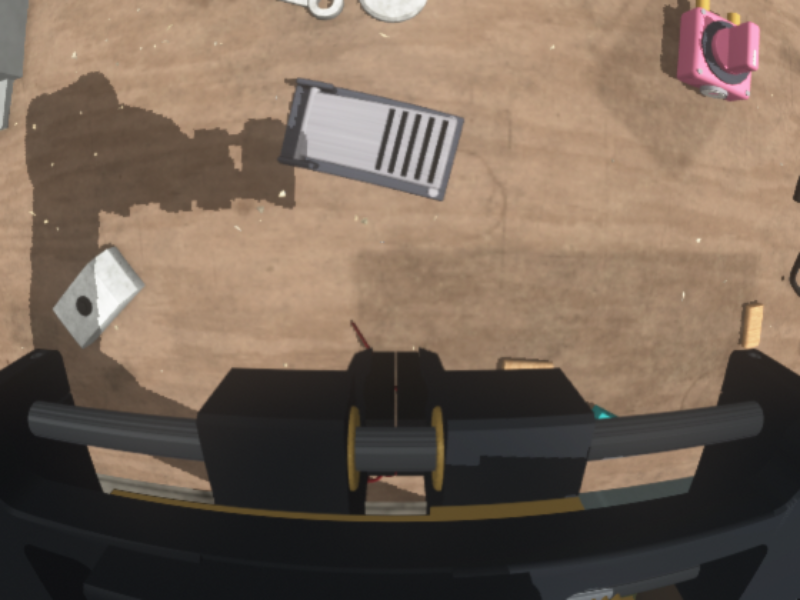

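The wrist view shows the treadle with its hinge at the left (about 300,125) and its ribbed free end at the right (about 450,155). The pink decoy is at (715,50) and the spectacles and tenon are clear below. I'll measure the plate corners by mask.

```bash
python3 - <<'E'
from h import *
s=shot('wrist'); im=s['img']; hsv=cv2.cvtColor(im,cv2.COLOR_RGB2HSV)
m=((hsv[...,1]<45)&(hsv[...,2]>110)).astype(np.uint8); r=np.zeros_like(m); r[50:150,190:335]=m[50:150,190:335]
n,l,a,c=cv2.connectedComponentsWithStats(r); print([(a[i].tolist()) for i in range(1,n) if a[i,4]>20])
m=cv2.morphologyEx(r,cv2.MORPH_CLOSE,np.ones((9,9)));n,l,a,c=cv2.connectedComponentsWithStats(m); i=1+a[1:,4].argmax()
cn=cv2.findContours((l==i).astype(np.uint8),0,2)[0][0]; b=cv2.boxPoints(cv2.minAreaRect(cn)); print('box px',b.round(1).tolist())
o=np.argsort(b[:,0]); L=b[o[:2]].mean(0); Rr=b[o[2:]].mean(0)
for zl,zr in ((.03,.064),(.032,.060)):
    h=onplane(s,[L],zl,True)[0]; f=onplane(s,[Rr],zr,True)[0]; d=h-f; print('hinge-end',h.round(4),'free',f.round(4),'len',np.linalg.norm(d).round(4)); u=d/np.linalg.norm(d); print('pad = free+27mm',(f+u*.027).round(4),'yaw',np.degrees(np.arctan2(u[1],u[0])).round(1))
w=onplane(s,b[o],.05,True); print('widths',np.linalg.norm(w[0]-w[1]),np.linalg.norm(w[2]-w[3]))
E
```

```text
[[205, 62, 118, 78, 5278]]
box px [[194.3000030517578, 113.5], [208.89999389648438, 54.099998474121094], [323.20001220703125, 82.0999984741211], [308.70001220703125, 141.5]]
hinge-end [0.5861 0.4979 0.03  ] free [0.5531 0.3766 0.064 ] len 0.1302
pad = free+27mm [0.5599 0.4017 0.057 ] yaw 74.7
hinge-end [0.5859 0.4974 0.032 ] free [0.5531 0.3761 0.06  ] len 0.1287
pad = free+27mm [0.56   0.4015 0.0541] yaw 74.9
widths 0.06476899204285828 0.06421327685414252
```

```bash
python3 - <<'E'
from h import *
s=shot('wrist'); im=s['img']; hsv=cv2.cvtColor(im,cv2.COLOR_RGB2HSV)
for y in (88,100,108): print(y,[int(v) for v in hsv[y,196:330:2,2]])
for vm in (140,155):
    m=((hsv[...,1]<45)&(hsv[...,2]>vm)).astype(np.uint8); r=np.zeros_like(m); r[50:150,196:335]=m[50:150,196:335]
    m=cv2.morphologyEx(r,cv2.MORPH_CLOSE,np.ones((9,9)));n,l,a,c=cv2.connectedComponentsWithStats(m); i=1+a[1:,4].argmax()
    cn=cv2.findContours((l==i).astype(np.uint8),0,2)[0][0]; b=cv2.boxPoints(cv2.minAreaRect(cn)); o=np.argsort(b[:,0]); print('box px',b[o].round(1).tolist())
    L=b[o[:2]].mean(0); Rr=b[o[2:]].mean(0); h=onplane(s,[L],.03,True)[0]; f=onplane(s,[Rr],.064,True)[0]; d=h-f; u=d/np.linalg.norm(d)
    print(h.round(4),f.round(4),np.linalg.norm(d).round(4),'pad',(f+u*.027).round(4),(h-u*.088).round(4)); w=onplane(s,b[o[2:]],.064,True); print('w',np.linalg.norm(w[0]-w[1]))
E
```

```text
88 [105, 100, 75, 107, 99, 69, 83, 181, 206, 196, 195, 194, 195, 194, 194, 196, 197, 197, 199, 200, 198, 198, 199, 201, 200, 199, 199, 199, 199, 199, 198, 199, 199, 197, 198, 186, 76, 69, 182, 199, 175, 61, 84, 193, 198, 160, 61, 112, 200, 201, 132, 61, 110, 205, 204, 152, 60, 103, 199, 207, 168, 112, 111, 161, 178, 178, 178]
100 [78, 67, 66, 67, 67, 101, 123, 126, 167, 196, 197, 196, 194, 193, 193, 194, 196, 197, 198, 198, 199, 199, 198, 198, 198, 199, 199, 200, 202, 203, 204, 204, 203, 200, 150, 60, 128, 194, 193, 94, 60, 162, 198, 191, 74, 66, 176, 198, 191, 72, 63, 176, 197, 189, 66, 65, 186, 202, 197, 127, 113, 120, 166, 170, 172, 170, 169]
108 [66, 65, 66, 67, 92, 123, 122, 127, 136, 195, 195, 195, 195, 195, 195, 193, 192, 191, 191, 192, 193, 193, 194, 194, 194, 195, 195, 196, 197, 196, 194, 193, 194, 148, 60, 126, 195, 193, 98, 60, 156, 198, 192, 75, 64, 172, 201, 187, 71, 68, 184, 202, 192, 73, 64, 190, 201, 201, 122, 115, 136, 178, 180, 177, 170, 161, 154]
box px [[202.89999389648438, 115.5999984741211], [215.89999389648438, 59.099998474121094], [304.5, 139.0], [317.6000061035156, 82.5999984741211]]
[0.5822 0.4884 0.03  ] [0.5542 0.3807 0.064 ] 0.1164 pad [0.5607 0.4057 0.0561] [0.561  0.4069 0.0557]
w 0.05829391505223613
box px [[202.8000030517578, 112.9000015258789], [217.0, 57.20000076293945], [303.29998779296875, 138.60000610351562], [317.6000061035156, 82.9000015258789]]
[0.5847 0.4878 0.03  ] [0.5543 0.3813 0.064 ] 0.116 pad [0.5613 0.4061 0.0561] [0.5616 0.4069 0.0558]
w 0.057824886515664996
```

```bash
python3 - <<'E'
from h import *
plan(.561,.406,.09,yaw=0,n=5)
E
```

```text
pos [0.478  0.4143 0.2542] yaw 0.0 rows 5 rowrot [-0.     0.001  0.   ] total tool cm [ 8.38  0.85 16.38] q7 -1.72
[[1.68, 0.17, 3.28, -0.0, 0.001, 0.0], [1.67, 0.17, 3.28, -0.0, 0.001, 0.0], [1.67, 0.17, 3.28, -0.0, 0.001, 0.0], [1.67, 0.17, 3.28, -0.0, 0.001, 0.0], [1.66, 0.17, 3.28, -0.0, 0.001, 0.0]]
```

Call:
send_rows:
  motion:
    - {"x": 1.7,"y": 0.15,"z": 3.2,"rx": 0,"ry": 0,"rz": 0,"jaw": 0}
    - {"x": 1.7,"y": 0.15,"z": 3.2,"rx": 0,"ry": 0,"rz": 0,"jaw": 0}
    - {"x": 1.7,"y": 0.15,"z": 3.2,"rx": 0,"ry": 0,"rz": 0,"jaw": 0}
    - {"x": 1.7,"y": 0.15,"z": 3.2,"rx": 0,"ry": 0,"rz": 0,"jaw": 0}
    - {"x": 1.6,"y": 0.15,"z": 3.2,"rx": 0,"ry": 0,"rz": 0,"jaw": 0}

```text
clock: 40.35
tool_pos: [0.5622, 0.4075, 0.0932]
eef_rot: [1.0, 0.0, -0.002, -0.001]
contact_force: [-0.0, 1.4, -0.2]
opening: 0.005
finger_force: 0.0
```

Call:
send_rows:
  motion:
    - {"x": 0,"y": 0,"z": 0,"rx": 0,"ry": 0,"rz": 0,"jaw": 0}
    - {"x": 0,"y": 0,"z": 0,"rx": 0,"ry": 0,"rz": 0,"jaw": 0}
    - {"x": 0,"y": 0,"z": 0,"rx": 0,"ry": 0,"rz": 0,"jaw": 0}
    - {"x": 0,"y": 0,"z": 0,"rx": 0,"ry": 0,"rz": 0,"jaw": 0}
    - {"x": 0,"y": 0,"z": 0,"rx": 0,"ry": 0,"rz": 0,"jaw": 0}

```text
clock: 40.85
tool_pos: [0.5612, 0.4098, 0.0956]
eef_rot: [1.0, 0.002, -0.002, -0.002]
contact_force: [-0.3, 0.4, -0.8]
opening: 0.007
finger_force: 0.0
```

Call:
send_rows:
  motion:
    - {"x": 0,"y": 0,"z": 1,"rx": 0,"ry": 0,"rz": 0,"jaw": 0}
    - {"x": 0,"y": 0,"z": 1,"rx": 0,"ry": 0,"rz": 0,"jaw": 0}
    - {"x": 0,"y": 0,"z": 1,"rx": 0,"ry": 0,"rz": 0,"jaw": 0}
    - {"x": 0,"y": 0,"z": 1,"rx": 0,"ry": 0,"rz": 0,"jaw": 0}
    - {"x": 0,"y": 0,"z": 0.7,"rx": 0,"ry": 0,"rz": 0,"jaw": 0}

```text
clock: 41.35
tool_pos: [0.5606, 0.4072, 0.046]
eef_rot: [1.0, 0.001, -0.003, 0.0]
contact_force: [-2.5, -4.0, 7.3]
opening: 0.005
finger_force: 3.3
```

```bash
python3 - <<'E'
from h import *
delta(.561,.406,.041)
E
```

```text
t 41.35 p [0.5606 0.4072 0.046 ] q [ 1.e+00  9.e-04 -3.e-03  4.e-04] F [-2.5 -4.   7.3] op 0.005
shift cm in tool axes [0.04 0.12 0.5 ] yaw 0.1 tool z [-0.006 -0.001 -1.   ] tool y z 0.001
q [-1.01  1.15  0.68  1.48 -0.88  0.85 -1.57]
```

Contact, with the spring force rising as expected. I'll press on towards the stop.

Call:
send_rows:
  motion:
    - {"x": 0,"y": 0,"z": 0.3,"rx": 0,"ry": 0,"rz": 0,"jaw": 0}
    - {"x": 0,"y": 0,"z": 0.3,"rx": 0,"ry": 0,"rz": 0,"jaw": 0}
    - {"x": 0,"y": 0,"z": 0.2,"rx": 0,"ry": 0,"rz": 0,"jaw": 0}
    - {"x": 0,"y": 0,"z": 0.2,"rx": 0,"ry": 0,"rz": 0,"jaw": 0}
    - {"x": 0,"y": 0,"z": 0,"rx": 0,"ry": 0,"rz": 0,"jaw": 0}

```text
clock: 41.85
tool_pos: [0.5606, 0.4067, 0.04]
eef_rot: [1.0, 0.001, -0.003, 0.0]
contact_force: [-9.8, -7.0, 25.6]
opening: 0.004
finger_force: 12.5
```

```bash
python3 - <<'E'
from h import *
delta(.561,.406,.041)
E
```

```text
t 41.85 p [0.5606 0.4067 0.04  ] q [ 1.0e+00  6.0e-04 -3.2e-03  1.0e-04] F [-9.8 -7.  25.6] op 0.004
shift cm in tool axes [ 0.04  0.07 -0.1 ] yaw 0.1 tool z [-0.006 -0.    -1.   ] tool y z 0.0
q [-1.    1.16  0.68  1.48 -0.89  0.84 -1.57]
```

At the stop: 25 N, tips at about 29 mm. I'll hold briefly, then lift.

Call:
send_rows:
  motion:
    - {"x": 0,"y": 0,"z": 0,"rx": 0,"ry": 0,"rz": 0,"jaw": 0}
    - {"x": 0,"y": 0,"z": 0,"rx": 0,"ry": 0,"rz": 0,"jaw": 0}
    - {"x": 0,"y": 0,"z": 0,"rx": 0,"ry": 0,"rz": 0,"jaw": 0}
    - {"x": 0,"y": 0,"z": -1,"rx": 0,"ry": 0,"rz": 0,"jaw": 0}
    - {"x": 0,"y": 0,"z": -1.5,"rx": 0,"ry": 0,"rz": 0,"jaw": 0}

```text
clock: 42.35
tool_pos: [0.5611, 0.4096, 0.062]
eef_rot: [1.0, 0.001, -0.002, -0.002]
contact_force: [1.2, 2.7, 2.2]
opening: 0.001
finger_force: 1.3
```

Call:
send_rows:
  motion:
    - {"x": 0,"y": 0,"z": -2,"rx": 0,"ry": 0,"rz": 0,"jaw": 0}
    - {"x": 0,"y": 0,"z": -4,"rx": 0,"ry": 0,"rz": 0,"jaw": 0}
    - {"x": 0,"y": 0,"z": -4,"rx": 0,"ry": 0,"rz": 0,"jaw": 0}
    - {"x": -1,"y": 0,"z": -4,"rx": 0,"ry": 0,"rz": 0,"jaw": 0}
    - {"x": -3,"y": 0,"z": -4,"rx": 0,"ry": 0,"rz": 0,"jaw": 0}

```text
clock: 42.85
tool_pos: [0.5236, 0.4072, 0.2442]
eef_rot: [1.0, 0.0, -0.001, -0.001]
contact_force: [0.3, 1.0, -0.1]
opening: 0.006
finger_force: 0.0
```

```bash
python3 - <<'E'
from h import *
st(); s=shot('wrist'); print(s['img'][100,150:360:6].max(1))
plan(.411,-.137,.15,yaw=7.5,n=20)
E
```

```text
t 42.85 p [0.5236 0.4072 0.2442] q [ 1.e+00  2.e-04 -8.e-04 -6.e-04] F [ 0.3  1.  -0.1] op 0.006
[ 98  93  95  92  89  95  94  94  61  64  67  66 101 149 164 177 173 176
 178 182 182 180 183 181 186 190 184 176 170 180 174 177 182 185 174]
pos [0.5205 0.4098 0.2508] yaw 0.2 rows 20 rowrot [-0.    -0.    -0.006] total tool cm [-11.17  54.71   9.66] q7 -1.7
[[-0.56, 2.74, 0.48, -0.0, -0.0, -0.006], [-0.57, 2.73, 0.48, -0.0, -0.0, -0.006], [-0.59, 2.73, 0.48, -0.0, -0.0, -0.006], [-0.61, 2.72, 0.48, -0.0, -0.0, -0.006], [-0.62, 2.72, 0.48, -0.0, -0.0, -0.006], [-0.64, 2.72, 0.48, -0.0, -0.0, -0.006], [-0.66, 2.71, 0.48, -0.0, -0.0, -0.006], [-0.67, 2.71, 0.48, -0.0, -0.0, -0.006], [-0.69, 2.71, 0.48, -0.0, -0.0, -0.006], [-0.71, 2.7, 0.48, -0.0, -0.0, -0.006], [-0.72, 2.7, 0.48, -0.0, -0.0, -0.006], [-0.74, 2.69, 0.48, -0.0, -0.0, -0.006], [-0.75, 2.69, 0.48, -0.0, -0.0, -0.006], [-0.77, 2.68, 0.48, -0.0, -0.0, -0.006], [-0.79, 2.68, 0.48, -0.0, -0.0, -0.006], [-0.8, 2.67, 0.48, -0.0, -0.0, -0.006], [-0.82, 2.67, 0.48, -0.0, -0.0, -0.006], [-0.83, 2.66, 0.48, -0.0, -0.0, -0.006], [-0.85, 2.66, 0.48, -0.0, -0.0, -0.006], [-0.87, 2.65, 0.48, -0.0, -0.0, -0.006]]
```

```bash
python3 - <<'E'
from h import *
plan(.42,-.02,.25,yaw=110,n=15)
E
```

```text
pos [0.5205 0.4098 0.2508] yaw 0.2 rows 15 rowrot [-0.    -0.    -0.128] total tool cm [-10.22  42.94  -0.25] q7 -1.7
[[-0.68, 2.86, -0.02, -0.0, -0.0, -0.128], [-1.04, 2.75, -0.02, -0.0, -0.0, -0.128], [-1.38, 2.6, -0.02, -0.0, -0.0, -0.128], [-1.7, 2.4, -0.02, -0.0, -0.0, -0.128], [-2.0, 2.16, -0.02, -0.0, -0.0, -0.128], [-2.26, 1.89, -0.02, -0.0, -0.0, -0.128], [-2.48, 1.59, -0.02, -0.0, -0.0, -0.128], [-2.66, 1.26, -0.02, -0.0, -0.0, -0.128], [-2.8, 0.91, -0.02, -0.0, -0.0, -0.128], [-2.89, 0.54, -0.02, -0.0, -0.0, -0.128], [-2.94, 0.17, -0.02, -0.0, -0.0, -0.128], [-2.93, -0.21, -0.02, -0.0, -0.0, -0.128], [-2.88, -0.58, -0.02, -0.0, -0.0, -0.128], [-2.79, -0.95, -0.02, -0.0, -0.0, -0.128], [-2.64, -1.29, -0.02, -0.0, -0.0, -0.128]]
```

Call:
send_rows:
  motion:
    - {"x": -0.7,"y": 2.9,"z": 0,"rx": 0,"ry": 0,"rz": -0.128,"jaw": 5}
    - {"x": -1.0,"y": 2.8,"z": 0,"rx": 0,"ry": 0,"rz": -0.128,"jaw": 5}
    - {"x": -1.4,"y": 2.6,"z": 0,"rx": 0,"ry": 0,"rz": -0.128,"jaw": 5}
    - {"x": -1.7,"y": 2.4,"z": 0,"rx": 0,"ry": 0,"rz": -0.128,"jaw": 5}
    - {"x": -2.0,"y": 2.2,"z": 0,"rx": 0,"ry": 0,"rz": -0.128,"jaw": 5}

```text
clock: 43.4
tool_pos: [0.4878, 0.2631, 0.2422]
eef_rot: [0.948, 0.319, -0.002, -0.002]
contact_force: [-0.2, -1.2, -0.1]
opening: 0.433
finger_force: 0.0
```

Call:
send_rows:
  motion:
    - {"x": -2.3,"y": 1.9,"z": 0,"rx": 0,"ry": 0,"rz": -0.128,"jaw": 5}
    - {"x": -2.5,"y": 1.6,"z": 0,"rx": 0,"ry": 0,"rz": -0.128,"jaw": 5}
    - {"x": -2.7,"y": 1.3,"z": 0,"rx": 0,"ry": 0,"rz": -0.128,"jaw": 5}
    - {"x": -2.8,"y": 0.9,"z": 0,"rx": 0,"ry": 0,"rz": -0.128,"jaw": 5}
    - {"x": -2.9,"y": 0.5,"z": 0,"rx": 0,"ry": 0,"rz": -0.128,"jaw": 5}

```text
clock: 43.9
tool_pos: [0.4537, 0.1187, 0.2421]
eef_rot: [0.8, 0.6, -0.001, -0.002]
contact_force: [0.4, -0.5, -0.8]
opening: 0.567
finger_force: 0.0
```

Call:
send_rows:
  motion:
    - {"x": -2.9,"y": 0.2,"z": 0,"rx": 0,"ry": 0,"rz": -0.128,"jaw": 5}
    - {"x": -2.9,"y": -0.2,"z": 0,"rx": 0,"ry": 0,"rz": -0.128,"jaw": 5}
    - {"x": -2.9,"y": -0.6,"z": 0,"rx": 0,"ry": 0,"rz": -0.128,"jaw": 5}
    - {"x": -2.8,"y": -1.0,"z": 0,"rx": 0,"ry": 0,"rz": -0.128,"jaw": 5}
    - {"x": -2.6,"y": -1.3,"z": 0,"rx": 0,"ry": 0,"rz": -0.128,"jaw": 5}

```text
clock: 44.4
tool_pos: [0.4196, -0.024, 0.242]
eef_rot: [0.57, 0.821, -0.0, -0.002]
contact_force: [0.3, -0.5, 0.1]
opening: 0.563
finger_force: 0.0
```

```bash
python3 - <<'E'
from h import *
st(); print(np.round(get_state()['q'],2)); plan(.411,-.137,.16,yaw=187.5,n=11)
E
```

```text
t 44.4 p [ 0.4196 -0.024   0.242 ] q [ 5.703e-01  8.214e-01 -5.000e-04 -2.300e-03] F [ 0.3 -0.5  0.1] op 0.563
[-0.18  0.46  0.2   2.17 -0.17  0.53  0.5 ]
pos [ 0.4196 -0.024   0.242 ] yaw 110.5 rows 11 rowrot [-0.    -0.    -0.122] total tool cm [-10.31  -4.73   8.18] q7 0.5
[[-0.94, -0.43, 0.74, -0.0, -0.0, -0.122], [-0.88, -0.54, 0.74, -0.0, -0.0, -0.122], [-0.81, -0.64, 0.74, -0.0, -0.0, -0.122], [-0.72, -0.74, 0.74, -0.0, -0.0, -0.122], [-0.63, -0.82, 0.74, -0.0, -0.0, -0.122], [-0.52, -0.89, 0.74, -0.0, -0.0, -0.122], [-0.41, -0.95, 0.74, -0.0, -0.0, -0.122], [-0.29, -0.99, 0.74, -0.0, -0.0, -0.122], [-0.17, -1.02, 0.74, -0.0, -0.0, -0.122], [-0.04, -1.03, 0.74, -0.0, -0.0, -0.122], [0.08, -1.03, 0.74, -0.0, -0.0, -0.122]]
```

Call:
send_rows:
  motion:
    - {"x": -1.0,"y": -0.5,"z": 0.8,"rx": 0,"ry": 0,"rz": -0.134,"jaw": 5}
    - {"x": -1.0,"y": -0.6,"z": 0.8,"rx": 0,"ry": 0,"rz": -0.134,"jaw": 5}
    - {"x": -0.9,"y": -0.7,"z": 0.8,"rx": 0,"ry": 0,"rz": -0.134,"jaw": 5}
    - {"x": -0.8,"y": -0.8,"z": 0.8,"rx": 0,"ry": 0,"rz": -0.134,"jaw": 5}
    - {"x": -0.6,"y": -0.9,"z": 0.8,"rx": 0,"ry": 0,"rz": -0.134,"jaw": 5}

```text
clock: 44.9
tool_pos: [0.4162, -0.0795, 0.2015]
eef_rot: [0.269, 0.963, 0.0, -0.002]
contact_force: [0.2, -0.8, 0.0]
opening: 0.567
finger_force: 0.0
```

Call:
send_rows:
  motion:
    - {"x": -0.5,"y": -1.0,"z": 0.8,"rx": 0,"ry": 0,"rz": -0.134,"jaw": 5}
    - {"x": -0.4,"y": -1.1,"z": 0.8,"rx": 0,"ry": 0,"rz": -0.134,"jaw": 5}
    - {"x": -0.2,"y": -1.1,"z": 0.8,"rx": 0,"ry": 0,"rz": -0.134,"jaw": 5}
    - {"x": 0,"y": -1.1,"z": 0.8,"rx": 0,"ry": 0,"rz": -0.134,"jaw": 5}
    - {"x": 0.1,"y": -1.1,"z": 0.8,"rx": 0,"ry": 0,"rz": -0.134,"jaw": 5}

```text
clock: 45.4
tool_pos: [0.4103, -0.1353, 0.1614]
eef_rot: [-0.063, 0.998, 0.001, -0.002]
contact_force: [0.6, 0.2, -0.4]
opening: 0.565
finger_force: 0.0
```

Call:
send_rows:
  motion:
    - {"x": 0,"y": 0,"z": 0,"rx": 0,"ry": 0,"rz": 0,"jaw": 5}
    - {"x": 0,"y": 0,"z": 0,"rx": 0,"ry": 0,"rz": 0,"jaw": 5}
    - {"x": 0,"y": 0,"z": 0,"rx": 0,"ry": 0,"rz": 0,"jaw": 5}
    - {"x": 0,"y": 0,"z": 0,"rx": 0,"ry": 0,"rz": 0,"jaw": 5}
    - {"x": 0,"y": 0,"z": 0,"rx": 0,"ry": 0,"rz": 0,"jaw": 5}

```text
clock: 45.9
tool_pos: [0.4106, -0.134, 0.1619]
eef_rot: [-0.061, 0.998, 0.001, -0.002]
contact_force: [-0.4, -0.4, -0.3]
opening: 0.565
finger_force: 0.0
```

```bash
python3 - <<'E'
from h import *
st(); print(np.round(get_state()['q'],2)); plan(.411,-.137,.063,yaw=187.5,n=5)
E
```

```text
t 45.9 p [ 0.4106 -0.134   0.1619] q [-0.0606  0.9982  0.0011 -0.0019] F [-0.4 -0.4 -0.3] op 0.565
[ 0.33  0.62 -0.19  2.21  0.33  0.34  1.55]
pos [ 0.4106 -0.134   0.1619] yaw -173.0 rows 5 rowrot [ 0.    -0.001 -0.002] total tool cm [-0.04 -0.32  9.89] q7 1.55
[[-0.01, -0.06, 1.98, 0.0, -0.001, -0.002], [-0.01, -0.06, 1.98, 0.0, -0.001, -0.002], [-0.0, -0.06, 1.98, 0.0, -0.001, -0.002], [-0.0, -0.06, 1.98, 0.0, -0.001, -0.002], [0.0, -0.06, 1.98, 0.0, -0.001, -0.002]]
```

Call:
send_rows:
  motion:
    - {"x": 0,"y": -0.1,"z": 2,"rx": 0,"ry": 0,"rz": 0,"jaw": 5}
    - {"x": 0,"y": -0.1,"z": 2,"rx": 0,"ry": 0,"rz": 0,"jaw": 5}
    - {"x": 0,"y": -0.1,"z": 2,"rx": 0,"ry": 0,"rz": 0,"jaw": 5}
    - {"x": 0,"y": 0,"z": 2,"rx": 0,"ry": 0,"rz": 0,"jaw": 5}
    - {"x": 0,"y": 0,"z": 1.8,"rx": 0,"ry": 0,"rz": 0,"jaw": 5}

```text
clock: 46.4
tool_pos: [0.4106, -0.137, 0.0629]
eef_rot: [-0.061, 0.998, 0.001, -0.002]
contact_force: [0.4, 0.0, -0.2]
opening: 0.568
finger_force: 0.0
```

Call:
send_rows:
  grip_force: 8
  motion:
    - {"x": 0,"y": 0,"z": 0,"rx": 0,"ry": 0,"rz": 0,"jaw": 2.2}
    - {"x": 0,"y": 0,"z": 0,"rx": 0,"ry": 0,"rz": 0,"jaw": 2.2}
    - {"x": 0,"y": 0,"z": 0,"rx": 0,"ry": 0,"rz": 0,"jaw": 2.2}
    - {"x": 0,"y": 0,"z": 0,"rx": 0,"ry": 0,"rz": 0,"jaw": 2.2}
    - {"x": 0,"y": 0,"z": 0,"rx": 0,"ry": 0,"rz": 0,"jaw": 2.2}

```text
clock: 46.9
tool_pos: [0.4107, -0.1374, 0.0642]
eef_rot: [-0.06, 0.998, 0.001, -0.001]
contact_force: [0.2, 0.5, -0.4]
opening: 0.25
finger_force: 0.0
```

Call:
send_rows:
  grip_force: 8
  motion:
    - {"x": 0,"y": 0,"z": 0,"rx": 0,"ry": 0,"rz": 0,"jaw": 0.5}
    - {"x": 0,"y": 0,"z": 0,"rx": 0,"ry": 0,"rz": 0,"jaw": 0.5}
    - {"x": 0,"y": 0,"z": 0,"rx": 0,"ry": 0,"rz": 0,"jaw": 0.5}
    - {"x": 0,"y": 0,"z": 0,"rx": 0,"ry": 0,"rz": 0,"jaw": 0.5}
    - {"x": 0,"y": 0,"z": 0,"rx": 0,"ry": 0,"rz": 0,"jaw": 0.5}

```text
clock: 47.4
tool_pos: [0.4105, -0.1372, 0.0639]
eef_rot: [-0.06, 0.998, 0.001, -0.002]
contact_force: [0.0, 1.3, 5.6]
opening: 0.157
finger_force: 8.0
```

```bash
python3 - <<'E'
from h import *
s=delta(.411,-.137,.063); print(s['moment'],s['finger_force'],np.round(R.from_quat(s['eef_rot']).inv().apply(s['contact_force']),1))
E
```

```text
t 47.4 p [ 0.4105 -0.1372  0.0639] q [-0.0605  0.9982  0.0012 -0.0018] F [0.  1.3 5.6] op 0.157
shift cm in tool axes [-0.05  0.01  0.09] yaw -173.1 tool z [-0.004  0.002 -1.   ] tool y z 0.003
q [ 0.23  0.84 -0.03  2.27  0.42  0.05  1.49]
[ 0.16483811 -0.11910326 -0.0665437 ] 8.000202745897695 [-0.2  1.3 -5.6]
```

Call:
send_rows:
  grip_force: 10
  motion:
    - {"x": 0,"y": 0,"z": -0.1,"rx": 0,"ry": 0,"rz": 0.1,"jaw": 0.5}
    - {"x": 0,"y": 0,"z": -0.1,"rx": 0,"ry": 0,"rz": 0.1,"jaw": 0.5}
    - {"x": 0,"y": 0,"z": -0.1,"rx": 0,"ry": 0,"rz": 0.1,"jaw": 0.5}
    - {"x": 0,"y": 0,"z": 0,"rx": 0,"ry": 0,"rz": 0.1,"jaw": 0.5}
    - {"x": 0,"y": 0,"z": 0,"rx": 0,"ry": 0,"rz": 0.1,"jaw": 0.5}

```text
clock: 47.9
tool_pos: [0.4102, -0.1373, 0.0656]
eef_rot: [0.19, 0.982, 0.001, -0.003]
contact_force: [1.9, -0.7, -12.4]
opening: 0.163
finger_force: 10.0
```

Call:
send_rows:
  motion:
    - {"x": 0,"y": 0,"z": 0,"rx": 0,"ry": 0,"rz": 0.1,"jaw": 0.5}
    - {"x": 0,"y": 0,"z": 0,"rx": 0,"ry": 0,"rz": 0.1,"jaw": 0.5}
    - {"x": 0,"y": 0,"z": 0,"rx": 0,"ry": 0,"rz": 0.1,"jaw": 0.5}
    - {"x": 0,"y": 0,"z": 0,"rx": 0,"ry": 0,"rz": 0.1,"jaw": 0.5}
    - {"x": 0,"y": 0,"z": 0,"rx": 0,"ry": 0,"rz": 0.1,"jaw": 0.5}

```text
clock: 48.4
tool_pos: [0.4101, -0.1375, 0.0656]
eef_rot: [0.427, 0.904, -0.0, -0.003]
contact_force: [1.3, -1.5, -11.7]
opening: 0.157
finger_force: 10.0
```

```bash
python3 - <<'E'
from h import *
s=delta(.411,-.137,.063); print(s['moment'],s['finger_force'])
E
```

```text
t 48.4 p [ 0.4101 -0.1375  0.0656] q [ 4.273e-01  9.041e-01 -2.000e-04 -3.000e-03] F [  1.3  -1.5 -11.7] op 0.157
shift cm in tool axes [-0.02  0.1   0.26] yaw 129.4 tool z [-0.006  0.002 -1.   ] tool y z -0.003
q [ 0.22  0.83  0.    2.26 -0.08  0.05  0.98]
[-0.16159753 -0.30867744  0.03154692] 9.995941646920983
```

Turning freely (yaw −173 → 129°, 1.0 rad). I'll continue.

Call:
send_rows:
  motion:
    - {"x": 0,"y": 0,"z": 0.1,"rx": 0,"ry": 0,"rz": 0.1,"jaw": 0.5}
    - {"x": 0,"y": 0,"z": 0,"rx": 0,"ry": 0,"rz": 0.1,"jaw": 0.5}
    - {"x": 0,"y": 0,"z": 0,"rx": 0,"ry": 0,"rz": 0.1,"jaw": 0.5}
    - {"x": 0,"y": 0,"z": 0,"rx": 0,"ry": 0,"rz": 0.1,"jaw": 0.5}
    - {"x": 0,"y": 0,"z": 0,"rx": 0,"ry": 0,"rz": 0.1,"jaw": 0.5}

```text
clock: 48.9
tool_pos: [0.41, -0.1376, 0.0655]
eef_rot: [0.638, 0.77, -0.001, -0.002]
contact_force: [-0.9, -1.5, 0.7]
opening: 0.162
finger_force: 10.0
```

Call:
send_rows:
  motion:
    - {"x": 0,"y": 0,"z": 0,"rx": 0,"ry": 0,"rz": 0.1,"jaw": 0.5}
    - {"x": 0,"y": 0,"z": 0,"rx": 0,"ry": 0,"rz": 0.1,"jaw": 0.5}
    - {"x": 0,"y": 0,"z": 0,"rx": 0,"ry": 0,"rz": 0.1,"jaw": 0.5}
    - {"x": 0,"y": 0,"z": 0,"rx": 0,"ry": 0,"rz": 0.1,"jaw": 0.5}
    - {"x": 0,"y": 0,"z": 0,"rx": 0,"ry": 0,"rz": 0.1,"jaw": 0.5}

```text
clock: 49.4
tool_pos: [0.4099, -0.1376, 0.0655]
eef_rot: [0.809, 0.588, -0.002, -0.002]
contact_force: [-0.8, -1.4, 0.9]
opening: 0.162
finger_force: 10.0
```

```bash
python3 - <<'E'
from h import *
s=delta(.411,-.137,.063); print(s['moment'],s['finger_force'])
E
```

```text
t 49.4 p [ 0.4099 -0.1376  0.0655] q [ 0.8085  0.5884 -0.0015 -0.0022] F [-0.8 -1.4  0.9] op 0.162
shift cm in tool axes [0.09 0.09 0.25] yaw 72.1 tool z [-0.005  0.002 -1.   ] tool y z -0.005
q [ 0.2   0.84  0.04  2.27 -0.57  0.05  0.48]
[-0.19624771  0.02241568  0.0366654 ] 9.99648971217539
```

Call:
send_rows:
  motion:
    - {"x": 0,"y": 0,"z": 0,"rx": 0,"ry": 0,"rz": 0.1,"jaw": 0.5}
    - {"x": 0,"y": 0,"z": 0,"rx": 0,"ry": 0,"rz": 0.1,"jaw": 0.5}
    - {"x": 0,"y": 0,"z": 0,"rx": 0,"ry": 0,"rz": 0.1,"jaw": 0.5}
    - {"x": 0,"y": 0,"z": 0,"rx": 0,"ry": 0,"rz": 0.1,"jaw": 0.5}
    - {"x": 0,"y": 0,"z": 0,"rx": 0,"ry": 0,"rz": 0.1,"jaw": 0.5}

```text
clock: 49.9
tool_pos: [0.41, -0.1372, 0.0655]
eef_rot: [0.929, 0.371, -0.002, -0.002]
contact_force: [-1.5, -0.4, 0.2]
opening: 0.174
finger_force: 10.5
```

```bash
python3 - <<'E'
from h import *
s=delta(.411,-.137,.063); print(s['moment'],s['finger_force'])
E
```

```text
t 49.9 p [ 0.41   -0.1372  0.0655] q [ 0.9287  0.3707 -0.0019 -0.002 ] F [-1.5 -0.4  0.2] op 0.174
shift cm in tool axes [0.09 0.05 0.25] yaw 43.5 tool z [-0.005  0.002 -1.   ] tool y z -0.005
q [ 0.18  0.84  0.06  2.27 -0.82  0.06  0.23]
[-0.14500984  0.12741972  0.25722294] 10.493668063427322
```

Stop felt: moment 0.26 N m at yaw 43.5°. I'll relax slightly, open and lift.

Call:
send_rows:
  motion:
    - {"x": 0,"y": 0,"z": 0,"rx": 0,"ry": 0,"rz": 0.03,"jaw": 0.5}
    - {"x": 0,"y": 0,"z": 0,"rx": 0,"ry": 0,"rz": 0,"jaw": 0.5}
    - {"x": 0,"y": 0,"z": 0,"rx": 0,"ry": 0,"rz": -0.09,"jaw": 0.5}
    - {"x": 0,"y": 0,"z": 0,"rx": 0,"ry": 0,"rz": 0,"jaw": 5}
    - {"x": 0,"y": 0,"z": 0,"rx": 0,"ry": 0,"rz": 0,"jaw": 5}

```text
clock: 50.4
tool_pos: [0.4105, -0.1373, 0.0655]
eef_rot: [0.917, 0.399, -0.001, -0.002]
contact_force: [0.4, 0.0, 0.8]
opening: 0.319
finger_force: 0.0
```

Call:
send_rows:
  motion:
    - {"x": 0,"y": 0,"z": 0,"rx": 0,"ry": 0,"rz": 0,"jaw": 5}
    - {"x": 0,"y": 0,"z": 0,"rx": 0,"ry": 0,"rz": 0,"jaw": 5}
    - {"x": 0,"y": 0,"z": -1.5,"rx": 0,"ry": 0,"rz": 0,"jaw": 5}
    - {"x": 0,"y": 0,"z": -3,"rx": 0,"ry": 0,"rz": 0,"jaw": 5}
    - {"x": 0,"y": 0,"z": -4,"rx": 0,"ry": 0,"rz": 0,"jaw": 5}

```text
clock: 50.9
tool_pos: [0.4098, -0.1371, 0.1507]
eef_rot: [0.917, 0.399, -0.003, -0.003]
contact_force: [0.7, 0.5, -0.2]
opening: 0.566
finger_force: 0.0
```

Call:
send_rows:
  motion:
    - {"x": 0,"y": 0,"z": -4,"rx": 0,"ry": 0,"rz": 0.12,"jaw": 5}
    - {"x": -1,"y": 0,"z": -4,"rx": 0,"ry": 0,"rz": 0.12,"jaw": 5}
    - {"x": -2,"y": 1,"z": -3,"rx": 0,"ry": 0,"rz": 0.12,"jaw": 5}
    - {"x": -1,"y": 2,"z": 0,"rx": 0,"ry": 0,"rz": 0.12,"jaw": 5}
    - {"x": 0,"y": 2,"z": 0,"rx": 0,"ry": 0,"rz": 0.12,"jaw": 5}

```text
clock: 51.4
tool_pos: [0.3986, -0.2053, 0.2616]
eef_rot: [0.994, 0.108, -0.001, -0.001]
contact_force: [0.2, -0.9, -0.4]
opening: 0.57
finger_force: 0.0
```

```bash
python3 - <<'E'
from h import *
st(); s=shot('wrist'); blanks(s,zs=.035,vmin=185,smax=30); print(); blanks(s,zs=.035,vmin=115,smax=25)
m=cv2.inRange(s['img'],(180,180,175),(255,255,255)); p=proj(s,[[.411,-.137,.075]])[0]; print('knob px',p); x,y=p.astype(int)
q=m[max(y-30,0):y+31,max(x-30,0):x+31]; n,l,a,c=cv2.connectedComponentsWithStats(q)
for i in range(1,n):
    if 5<a[i,4]<80:
        pts=np.argwhere(l==i)[:,::-1]+[max(x-30,0),max(y-30,0)]; w=onplane(s,pts,.0755,True)[:,:2]; v=np.linalg.svd(w-w.mean(0))[2][0]; print('mark',np.round(w.mean(0),4),a[i,4],'ang',np.degrees(np.arctan2(v[1],v[0])).round(1))
t=shot('top'); print('top'); blanks(t,fish=False,zs=.035,vmin=185,smax=30,amin=60,amax=200)
E
```

```text
t 51.4 p [ 0.3986 -0.2053  0.2616] q [ 0.9941  0.1082 -0.001  -0.0013] F [ 0.2 -0.9 -0.4] op 0.57
px [357. 146.] 1333.0 c [ 457.4 -285.6] size [37.2 51. ] long dir deg 180.0
px [423. 150.] 3136.5 c [ 480.2 -375.6] size [ 90.2 147.7] long dir deg 2.5
px [445.  63.] 1940.0 c [ 578.6 -370.8] size [77.4 89.3] long dir deg 92.5
px [314.  92.] 411.0 c [ 506.1 -223.6] size [  3.8 205.9] long dir deg 2.7

px [220. 181.] 567.5 c [ 385.6 -141.1] size [28.7 70.6] long dir deg 93.6
px [529. 127.] 1610.5 c [ 550.7 -534.5] size [ 52.2 139.5] long dir deg 179.9
knob px [213.32960144 161.45931291]
mark [ 0.418 -0.128] 28 ang -131.2
mark [ 0.3867 -0.12  ] 10 ang 143.1
mark [ 0.3839 -0.1503] 29 ang -79.7
top
px [258. 320.] 178.0 c [130.1  88. ] size [39.7 72.1] long dir deg 91.0
px [439. 203.] 62.5 c [ 556.2 -560.8] size [27.  42.6] long dir deg 43.8
px [361. 199.] 131.5 c [ 562.  -280.2] size [32.7 56.2] long dir deg 179.0
px [387. 187.] 103.5 c [ 604.9 -374.3] size [26.1 88.8] long dir deg 91.3
px [360. 188.] 110.0 c [ 598.8 -273.4] size [33.5 91.3] long dir deg 91.3
px [172. 161.] 126.5 c [691.5 411.1] size [43.6 49.6] long dir deg 3.5
px [ 11. 148.] 153.5 c [722.5 997.7] size [26.6 81.6] long dir deg 91.4
px [ 14. 135.] 69.0 c [776.7 993.3] size [ 14.5 103.8] long dir deg 87.7
px [128. 125.] 174.0 c [822.4 581.7] size [48.6 59.3] long dir deg 103.6
px [ 81. 121.] 171.0 c [837.4 755. ] size [58.5 58.8] long dir deg 57.6
px [ 70. 112.] 197.0 c [865.2 799. ] size [58.2 65.7] long dir deg 60.0
```

Measured: knob pointer at 48.8°, against 187.5° when off, so a 2.42 rad turn and the stop is reached. Last I'll check all the blanks from a clear position.

Call:
send_rows:
  motion:
    - {"x": 0.5,"y": 2,"z": -1,"rx": 0,"ry": 0,"rz": 0.04,"jaw": 5}
    - {"x": 0.5,"y": 2,"z": -1,"rx": 0,"ry": 0,"rz": 0.04,"jaw": 5}
    - {"x": 1,"y": 2,"z": -1,"rx": 0,"ry": 0,"rz": 0.04,"jaw": 5}
    - {"x": 1,"y": 2,"z": -1,"rx": 0,"ry": 0,"rz": 0.04,"jaw": 5}
    - {"x": 1,"y": 2,"z": -1,"rx": 0,"ry": 0,"rz": 0.04,"jaw": 5}

```text
clock: 52.0
tool_pos: [0.4534, -0.2977, 0.3098]
eef_rot: [1.0, 0.012, -0.003, -0.002]
contact_force: [-0.1, 0.3, -0.8]
opening: 0.57
finger_force: 0.0
```

Call:
send_rows:
  motion:
    - {"x": 0,"y": 0,"z": 0,"rx": 0,"ry": 0,"rz": 0,"jaw": 5}
    - {"x": 0,"y": 0,"z": 0,"rx": 0,"ry": 0,"rz": 0,"jaw": 5}
    - {"x": 0,"y": 0,"z": 0,"rx": 0,"ry": 0,"rz": 0,"jaw": 5}
    - {"x": 0,"y": 0,"z": 0,"rx": 0,"ry": 0,"rz": 0,"jaw": 5}
    - {"x": 0,"y": 0,"z": 0,"rx": 0,"ry": 0,"rz": 0,"jaw": 5}

```text
clock: 52.5
tool_pos: [0.4528, -0.2976, 0.3097]
eef_rot: [1.0, 0.012, -0.002, -0.002]
contact_force: [0.6, -0.4, -0.2]
opening: 0.571
finger_force: 0.0
```

```bash
python3 - <<'E'
from h import *
st(); s=shot('wrist')
for v in (170,190,215): blanks(s,zs=.035,vmin=v,smax=30); print()
cv2.imwrite('pics/w9.png',cv2.resize(s['img'],(800,600))[:,:,::-1])
E
```

```text
t 52.5 p [ 0.4528 -0.2976  0.3097] q [ 0.9999  0.0118 -0.0024 -0.0017] F [ 0.6 -0.4 -0.2] op 0.571
px [268. 168.] 1097.5 c [ 457.5 -286.3] size [37.  51.4] long dir deg 0.6
px [341. 151.] 3345.5 c [ 490.8 -383.3] size [ 91.2 156.9] long dir deg 2.8
px [352.  85.] 1102.5 c [ 567.7 -388.4] size [42.2 47.1] long dir deg 22.2
px [265.  84.] 1262.0 c [ 564.8 -279.7] size [34.7 59.9] long dir deg 1.2
px [343.  57.] 1227.5 c [ 598.2 -378.2] size [49.5 90.6] long dir deg 93.3
px [483.  89.] 977.0 c [ 586.4 -580.7] size [120.8 159.3] long dir deg 179.7

px [268. 168.] 1058.5 c [ 457.5 -285.6] size [36.1 49.2] long dir deg 1.2
px [341. 152.] 3170.0 c [ 487.  -383.4] size [ 90.4 149.2] long dir deg 2.7
px [352.  85.] 1061.0 c [ 567.8 -388.2] size [41.  46.4] long dir deg 20.9
px [265.  84.] 1217.0 c [ 564.9 -279.7] size [34.6 57.5] long dir deg 0.8
px [341.  56.] 1146.5 c [ 598.  -378.3] size [48.2 90.5] long dir deg 94.0
px [483.  89.] 876.0 c [ 586.7 -580.7] size [120.7 158. ] long dir deg 179.7

px [268. 168.] 1024.5 c [ 457.5 -285.6] size [36.  49.1] long dir deg 1.2
px [340. 153.] 2978.0 c [ 486.  -383.8] size [ 89.3 146.5] long dir deg 2.9
px [486. 120.] 423.0 c [ 546.3 -593.2] size [ 55.2 147.8] long dir deg 128.0
px [351.  85.] 1024.0 c [ 567.7 -388.2] size [40.3 45.5] long dir deg 21.4
px [265.  83.] 1187.0 c [ 564.9 -279.6] size [33.9 57.9] long dir deg 179.8
px [341.  56.] 1075.0 c [ 598.4 -378.3] size [46.9 89.4] long dir deg 93.7
```

View pics/w9.png

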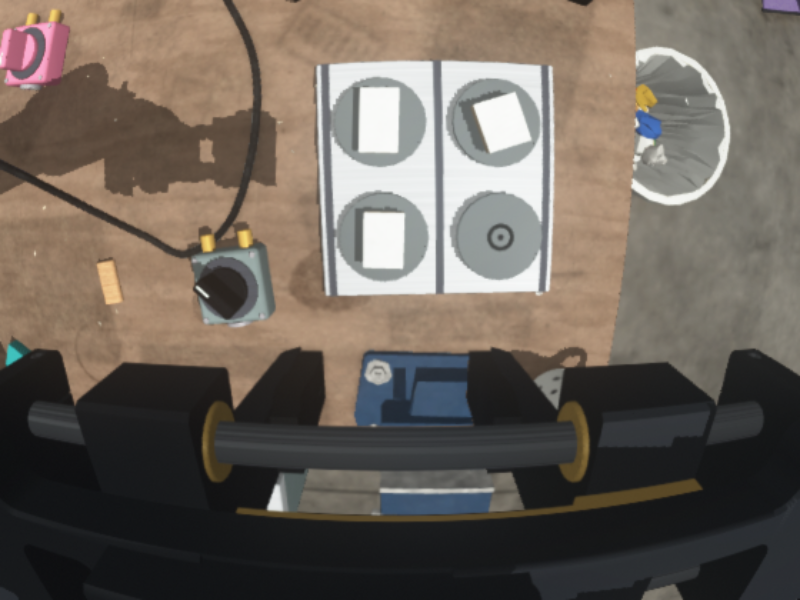

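The three blanks sit centred on pods at (379,120), (500,122) and (384,238), all within 2 mm, and the knob pointer at (205,290) is at the clockwise end. I'll hand the job in.

```bash
python3 -c "
from plant import *
print(finish_job())"
```

```text
the job is handed in; nothing more can be done
None
```

The job is handed in, all in order: regulator to the off stop, three blanks laid within 2 mm of pod centres (the fourth was absent; one blank was knocked aside mid-run and re-found), treadle pressed to its stop and released, and regulator turned to the clockwise stop; no verdict was returned.

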